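Close the plywood boxes with sliding lids from the magazine

TASK

Close every open wooden box with one lid from the stack: push the top lid endways off the stack onto the ledge in front of it without dragging along the lids below, then pick it up from the ledge and slide it into a box's grooves until it is fully home, flush with the box's mouth end, and only then take the next one. Use the lids from the top down, one per box (there are two or three boxes); leave the lids you do not need lying undisturbed in the stack. Last, set the handled steel weight flat on the lids left in the magazine, between its cheeks, and do not push the other things on the table about.

Things in the scene. Friction and masses are not known exactly. Their poses are not given: they have to be found in the camera images.
- feeder: Wooden magazine fixed to the table. Origin: on the table plane under the stack's centre; its x points the way the lids slide out, y across, z up. Lids lie lengthwise along x between two cheeks (inner faces y = -33 and +33 mm, x -50 to 50, tops 64 mm above the table), so no lid can be taken by its sides. Behind the stack it is open: only a base board 10 mm high, to x = -120 mm.
- stack_seat (a point): Centre of the bed under the stack, 20 mm above the table, at the feeder's x = 0; bed from x = -60 to 60 mm. The four lids' undersides start at 20, 30, 40 and 50 mm above the table; stack top at 60 mm. They lie centred within 4 mm, within 0.01 rad of the feeder's x.
- ledge (a point): Centre of the flat ledge's upper face, 145 mm ahead of the feeder's origin along its x, 29 mm above the table; ledge from x = 61 to 229 mm, y = -56 to 56 mm, no walls. A lid off the stack drops onto it.
- lid1: Plywood lid, a plain flat board 120 x 62 x 10 mm, about 50 g, ordinary wood friction; a flush dark thumb mark near one end does not matter (either end may go first). Origin: centre of its underside; x along the length, y across, z up. At the start it is the top of the stack.
- lid2: Plywood lid, a plain flat board 120 x 62 x 10 mm, about 50 g, ordinary wood friction; a flush dark thumb mark near one end does not matter (either end may go first). Origin: centre of its underside; x along the length, y across, z up. At the start it is second from the top.
- lid3: Plywood lid, a plain flat board 120 x 62 x 10 mm, about 50 g, ordinary wood friction; a flush dark thumb mark near one end does not matter (either end may go first). Origin: centre of its underside; x along the length, y across, z up. At the start it is third from the top.
- lid4: Plywood lid, a plain flat board 120 x 62 x 10 mm, about 50 g, ordinary wood friction; a flush dark thumb mark near one end does not matter (either end may go first). Origin: centre of its underside; x along the length, y across, z up. At the start it is the bottom of the stack.
- box1: Open wooden box standing loose on the table, filled, 0.9 kg (some 5 N slides it), 129 x 81 x 51 mm, grooved for a sliding lid; two or three of the boxes are there, the rest absent. Origin: on the table plane under the centre of a fully closed lid; x points from the open mouth end (x = -60 mm) to the back stop (x = 61 mm), z up. Lid slides in towards +x, level, underside 32 mm above the table, on side walls carrying its outer 4 mm.
- box1_mouth (a point): Middle of the mouth end of box1, at its x = -60 mm, 32 mm up: where the rear end of a fully home lid is flush; below is an upright face down to the table. Groove 65 mm wide, 13.5 high; lips over it from x = -40 mm on (underside 45.5 mm up, 51 mm free between them). From x = -58 to -40 mm flared guides, open above, narrow from 71 to 65 mm apart.
- box2: Open wooden box standing loose on the table, filled, 0.9 kg (some 5 N slides it), 129 x 81 x 51 mm, grooved for a sliding lid; two or three of the boxes are there, the rest absent. Origin: on the table plane under the centre of a fully closed lid; x points from the open mouth end (x = -60 mm) to the back stop (x = 61 mm), z up. Lid slides in towards +x, level, underside 32 mm above the table, on side walls carrying its outer 4 mm.
- box2_mouth (a point): Middle of the mouth end of box2, at its x = -60 mm, 32 mm up: where the rear end of a fully home lid is flush; below is an upright face down to the table. Groove 65 mm wide, 13.5 high; lips over it from x = -40 mm on (underside 45.5 mm up, 51 mm free between them). From x = -58 to -40 mm flared guides, open above, narrow from 71 to 65 mm apart.
- box3: Open wooden box standing loose on the table, filled, 0.9 kg (some 5 N slides it), 129 x 81 x 51 mm, grooved for a sliding lid; two or three of the boxes are there, the rest absent. Origin: on the table plane under the centre of a fully closed lid; x points from the open mouth end (x = -60 mm) to the back stop (x = 61 mm), z up. Lid slides in towards +x, level, underside 32 mm above the table, on side walls carrying its outer 4 mm.
- box3_mouth (a point): Middle of the mouth end of box3, at its x = -60 mm, 32 mm up: where the rear end of a fully home lid is flush; below is an upright face down to the table. Groove 65 mm wide, 13.5 high; lips over it from x = -40 mm on (underside 45.5 mm up, 51 mm free between them). From x = -58 to -40 mm flared guides, open above, narrow from 71 to 65 mm apart.
- weight: Handled weight, 350 g: a dark steel slab 90 x 48 x 20 mm with a wooden rib 60 long, 16 wide standing up on its middle to 62 mm above its underside. Origin: centre of its underside; x along slab and rib, y across the rib, z up. Starts standing on the table. It goes lengthwise between the cheeks (66 mm apart), flat on the lids that are left.
- glue: Bystander: white glue bottle, 56 mm across, 150 mm tall, standing. Origin: its underside or middle; leave alone.
- mallet: Bystander: hammer lying on the table. Origin: its underside or middle; leave alone.
- pot: Bystander: open blue pot, 70 mm across, 80 mm tall. Origin: its underside or middle; leave alone.
- sander: Bystander: cork sanding block 95 x 55 x 32 mm. Origin: its underside or middle; leave alone.
- driver: Bystander: screwdriver lying on the table. Origin: its underside or middle; leave alone.
- offcut: Bystander: wooden offcut 100 x 45 x 30 mm. Origin: its underside or middle; leave alone.
- brush: Bystander: brush lying on the table. Origin: its underside or middle; leave alone.
Not all that is in view belongs to the job. What is shaped like the box2 but blue is not meant.

How it is judged (in metres and radians):
On the way, in this order (a step that is already met when the one before it is completed fails the run):
1. the top lid has been pushed off the stack and lies flat on the ledge (x of lid1 in the frame of feeder between 0.105 and 0.22 m and y of lid1 in the frame of feeder between -0.06 and 0.06 m and z of lid1 in the frame of feeder between 0.024 and 0.034 m and angle between lid1's own z axis and vertical below 0.06 rad), for 0.1 s.
2. the top lid is fully home in a box (((x of lid1 in the frame of box1 between -0.006 and 0.004 m and y of lid1 in the frame of box1 between -0.004 and 0.004 m and z of lid1 in the frame of box1 between 0.028 and 0.038 m and angle between the x axis of lid1 and the x axis of box1, either way round below 0.08 rad and angle between the z axis of lid1 and the z axis of box1, either way round below 0.06 rad) or (x of lid1 in the frame of box2 between -0.006 and 0.004 m and y of lid1 in the frame of box2 between -0.004 and 0.004 m and z of lid1 in the frame of box2 between 0.028 and 0.038 m and angle between the x axis of lid1 and the x axis of box2, either way round below 0.08 rad and angle between the z axis of lid1 and the z axis of box2, either way round below 0.06 rad) or (x of lid1 in the frame of box3 between -0.006 and 0.004 m and y of lid1 in the frame of box3 between -0.004 and 0.004 m and z of lid1 in the frame of box3 between 0.028 and 0.038 m and angle between the x axis of lid1 and the x axis of box3, either way round below 0.08 rad and angle between the z axis of lid1 and the z axis of box3, either way round below 0.06 rad))), for 0.2 s.
3. the second lid has been pushed off the stack and lies flat on the ledge (x of lid2 in the frame of feeder between 0.105 and 0.22 m and y of lid2 in the frame of feeder between -0.06 and 0.06 m and z of lid2 in the frame of feeder between 0.024 and 0.034 m and angle between lid2's own z axis and vertical below 0.06 rad), for 0.1 s.
4. the second lid is fully home in a box (((x of lid2 in the frame of box1 between -0.006 and 0.004 m and y of lid2 in the frame of box1 between -0.004 and 0.004 m and z of lid2 in the frame of box1 between 0.028 and 0.038 m and angle between the x axis of lid2 and the x axis of box1, either way round below 0.08 rad and angle between the z axis of lid2 and the z axis of box1, either way round below 0.06 rad) or (x of lid2 in the frame of box2 between -0.006 and 0.004 m and y of lid2 in the frame of box2 between -0.004 and 0.004 m and z of lid2 in the frame of box2 between 0.028 and 0.038 m and angle between the x axis of lid2 and the x axis of box2, either way round below 0.08 rad and angle between the z axis of lid2 and the z axis of box2, either way round below 0.06 rad) or (x of lid2 in the frame of box3 between -0.006 and 0.004 m and y of lid2 in the frame of box3 between -0.004 and 0.004 m and z of lid2 in the frame of box3 between 0.028 and 0.038 m and angle between the x axis of lid2 and the x axis of box3, either way round below 0.08 rad and angle between the z axis of lid2 and the z axis of box3, either way round below 0.06 rad))), for 0.2 s.
At the end, for the whole second after the job is handed in: Every box there holds one of the upper lids fully home (within 6 mm short, 4 mm across, level); unused lids are within 12 mm of their start; the weight lies flat on the lids left in the magazine, within 25 mm along and 15 mm across of the stack centre; all at rest (((x of lid1 in the frame of box1 between -0.006 and 0.004 m and y of lid1 in the frame of box1 between -0.004 and 0.004 m and z of lid1 in the frame of box1 between 0.028 and 0.038 m and angle between the x axis of lid1 and the x axis of box1, either way round below 0.08 rad and angle between the z axis of lid1 and the z axis of box1, either way round below 0.06 rad) or (x of lid2 in the frame of box1 between -0.006 and 0.004 m and y of lid2 in the frame of box1 between -0.004 and 0.004 m and z of lid2 in the frame of box1 between 0.028 and 0.038 m and angle between the x axis of lid2 and the x axis of box1, either way round below 0.08 rad and angle between the z axis of lid2 and the z axis of box1, either way round below 0.06 rad) or (x of lid3 in the frame of box1 between -0.006 and 0.004 m and y of lid3 in the frame of box1 between -0.004 and 0.004 m and z of lid3 in the frame of box1 between 0.028 and 0.038 m and angle between the x axis of lid3 and the x axis of box1, either way round below 0.08 rad and angle between the z axis of lid3 and the z axis of box1, either way round below 0.06 rad)) and ((x of lid1 in the frame of box2 between -0.006 and 0.004 m and y of lid1 in the frame of box2 between -0.004 and 0.004 m and z of lid1 in the frame of box2 between 0.028 and 0.038 m and angle between the x axis of lid1 and the x axis of box2, either way round below 0.08 rad and angle between the z axis of lid1 and the z axis of box2, either way round below 0.06 rad) or (x of lid2 in the frame of box2 between -0.006 and 0.004 m and y of lid2 in the frame of box2 between -0.004 and 0.004 m and z of lid2 in the frame of box2 between 0.028 and 0.038 m and angle between the x axis of lid2 and the x axis of box2, either way round below 0.08 rad and angle between the z axis of lid2 and the z axis of box2, either way round below 0.06 rad) or (x of lid3 in the frame of box2 between -0.006 and 0.004 m and y of lid3 in the frame of box2 between -0.004 and 0.004 m and z of lid3 in the frame of box2 between 0.028 and 0.038 m and angle between the x axis of lid3 and the x axis of box2, either way round below 0.08 rad and angle between the z axis of lid3 and the z axis of box2, either way round below 0.06 rad)) and ((x of lid1 in the frame of box3 between -0.006 and 0.004 m and y of lid1 in the frame of box3 between -0.004 and 0.004 m and z of lid1 in the frame of box3 between 0.028 and 0.038 m and angle between the x axis of lid1 and the x axis of box3, either way round below 0.08 rad and angle between the z axis of lid1 and the z axis of box3, either way round below 0.06 rad) or (x of lid2 in the frame of box3 between -0.006 and 0.004 m and y of lid2 in the frame of box3 between -0.004 and 0.004 m and z of lid2 in the frame of box3 between 0.028 and 0.038 m and angle between the x axis of lid2 and the x axis of box3, either way round below 0.08 rad and angle between the z axis of lid2 and the z axis of box3, either way round below 0.06 rad) or (x of lid3 in the frame of box3 between -0.006 and 0.004 m and y of lid3 in the frame of box3 between -0.004 and 0.004 m and z of lid3 in the frame of box3 between 0.028 and 0.038 m and angle between the x axis of lid3 and the x axis of box3, either way round below 0.08 rad and angle between the z axis of lid3 and the z axis of box3, either way round below 0.06 rad)) and ((x of lid1 in the frame of box1 between -0.006 and 0.004 m and y of lid1 in the frame of box1 between -0.004 and 0.004 m and z of lid1 in the frame of box1 between 0.028 and 0.038 m and angle between the x axis of lid1 and the x axis of box1, either way round below 0.08 rad and angle between the z axis of lid1 and the z axis of box1, either way round below 0.06 rad) or (x of lid1 in the frame of box2 between -0.006 and 0.004 m and y of lid1 in the frame of box2 between -0.004 and 0.004 m and z of lid1 in the frame of box2 between 0.028 and 0.038 m and angle between the x axis of lid1 and the x axis of box2, either way round below 0.08 rad and angle between the z axis of lid1 and the z axis of box2, either way round below 0.06 rad) or (x of lid1 in the frame of box3 between -0.006 and 0.004 m and y of lid1 in the frame of box3 between -0.004 and 0.004 m and z of lid1 in the frame of box3 between 0.028 and 0.038 m and angle between the x axis of lid1 and the x axis of box3, either way round below 0.08 rad and angle between the z axis of lid1 and the z axis of box3, either way round below 0.06 rad)) and ((x of lid2 in the frame of box1 between -0.006 and 0.004 m and y of lid2 in the frame of box1 between -0.004 and 0.004 m and z of lid2 in the frame of box1 between 0.028 and 0.038 m and angle between the x axis of lid2 and the x axis of box1, either way round below 0.08 rad and angle between the z axis of lid2 and the z axis of box1, either way round below 0.06 rad) or (x of lid2 in the frame of box2 between -0.006 and 0.004 m and y of lid2 in the frame of box2 between -0.004 and 0.004 m and z of lid2 in the frame of box2 between 0.028 and 0.038 m and angle between the x axis of lid2 and the x axis of box2, either way round below 0.08 rad and angle between the z axis of lid2 and the z axis of box2, either way round below 0.06 rad) or (x of lid2 in the frame of box3 between -0.006 and 0.004 m and y of lid2 in the frame of box3 between -0.004 and 0.004 m and z of lid2 in the frame of box3 between 0.028 and 0.038 m and angle between the x axis of lid2 and the x axis of box3, either way round below 0.08 rad and angle between the z axis of lid2 and the z axis of box3, either way round below 0.06 rad)) and (distance of lid3 from where it was at the start of the episode below 0.012 m or ((x of lid3 in the frame of box1 between -0.006 and 0.004 m and y of lid3 in the frame of box1 between -0.004 and 0.004 m and z of lid3 in the frame of box1 between 0.028 and 0.038 m and angle between the x axis of lid3 and the x axis of box1, either way round below 0.08 rad and angle between the z axis of lid3 and the z axis of box1, either way round below 0.06 rad) or (x of lid3 in the frame of box2 between -0.006 and 0.004 m and y of lid3 in the frame of box2 between -0.004 and 0.004 m and z of lid3 in the frame of box2 between 0.028 and 0.038 m and angle between the x axis of lid3 and the x axis of box2, either way round below 0.08 rad and angle between the z axis of lid3 and the z axis of box2, either way round below 0.06 rad) or (x of lid3 in the frame of box3 between -0.006 and 0.004 m and y of lid3 in the frame of box3 between -0.004 and 0.004 m and z of lid3 in the frame of box3 between 0.028 and 0.038 m and angle between the x axis of lid3 and the x axis of box3, either way round below 0.08 rad and angle between the z axis of lid3 and the z axis of box3, either way round below 0.06 rad))) and distance of lid4 from where it was at the start of the episode below 0.012 m and x of weight in the frame of feeder between -0.025 and 0.025 m and y of weight in the frame of feeder between -0.015 and 0.015 m and z of weight in the frame of feeder between 0.025 and 0.046 m and angle between weight's own z axis and vertical below 0.06 rad and linear speed of each of weight, lid1, lid2, lid3, lid4 below 0.02 m/s); the robot touches nothing.
It fails at once if a lid is dragged more than 12 mm while the lid above it is still on the stack or the ledge, or the bottom lid is (distance of lid4 from where it was at the start of the episode above 0.012 m or (distance of lid2 from where it was at the start of the episode above 0.012 m and (horizontal distance between lid1 and stack_seat below 0.2 m and height (world z) of lid1 above 0.015 m)) or (distance of lid3 from where it was at the start of the episode above 0.012 m and (horizontal distance between lid2 and stack_seat below 0.2 m and height (world z) of lid2 above 0.015 m))).
It fails at once if a lid is lifted off the stack instead of being pushed onto the ledge ((horizontal distance between lid1 and stack_seat below 0.05 m and z of lid1 in the frame of feeder between 0.075 and 0.12 m) or (horizontal distance between lid2 and stack_seat below 0.05 m and z of lid2 in the frame of feeder between 0.065 and 0.12 m) or (horizontal distance between lid3 and stack_seat below 0.05 m and z of lid3 in the frame of feeder between 0.055 and 0.12 m)).
It fails at once if another thing on the table is pushed more than 50 mm away (distance of any of glue, mallet, pot, sander, driver, offcut, brush from where it was at the start of the episode above 0.05 m).
Of box1, box2, box3 only 2 to 3 are there at a start; the rules pass over those that are not, and their reading is None.
At some moment in a run one of lid1 may be knocked a few centimetres aside while the robot is not near it.
Once in a run the grip may slacken for a moment while it holds something.
It also fails if it takes over 210 s, if anything falls off the work surface, if the arm or the gripper's body presses on something with over 40 N, if the wrist force passes 120 N, or if a joint passes its speed limit or range.

ROBOT

A 6-joint arm with a two-finger parallel gripper is mounted at the origin on the work surface. World frame = base frame: x ahead of the robot, y to its left, z up, the work surface at z = 0. Lengths are in mm, angles in rad, forces in N, time in s.
With the tool pointing down it reaches from about 350 to 875 mm from the base axis. Payload 4.2 kg.
Tool frame: the origin (TCP) lies on the centre line of the jaws, within the pads' length; the fingertips stand 14 mm ahead of it and the grasp point (between the pads) lies 5 mm behind it (tcp_to_tips is the distance from the TCP to the fingertips, in mm); z points along the fingers, y is the direction in which the jaws open and shut (so a half turn about z gives the same grasp; the last joint's range is limited). The gripper opens to 85 mm and grips with 20 to 120 N. Pads are 22 mm wide; open, the fingers measure 114 mm over their backs; the gripper's body (76 mm by 85 mm) begins 54 mm behind the grasp point. The pads swing forward as they close: fully open they stand 13 mm farther back than shut.
Start: joints at [1.484, 0.385, 0.008, 0, -1.194, -0.259], TCP at [211.811, 587.993, 245.312] pointing down, gripper open.
Joint ranges: [-3.14, 3.14], [-1.21, 2.06], [-1.07, 1.41], [-3.16, 2.05], [-2.99, -0.16], [-3.1, 3.1]. Speed limits (rad/s): [2.79, 2.79, 3.14, 3.14, 3.14, 3.14].

INTERFACE

Orientations are given as a unit quaternion [x, y, z, w].
In Python, from bench import read_state, get_image, job_done, tcp_to_tips gives the robot as it stands. The module is installed in compiled form; this text tells all that it offers.
- The arm moves only by the tool play_rows, never from a script. Its argument "targets" is a list of rows, each an object of numbers: "gripper": the gripper's target within -1 to 1 (shut at 1, half-way at 0, fully open at -1); "tx", "ty", "tz": the shift along the tool's x, y, z scaled (see below); "spin": the turn about the tool's z scaled (see below). A call has 1 to 12 rows; each row is the pose to reach, as a shift and turn from the pose commanded when the call began, along the tool's axes at that moment; what a row does not reach only later rows make up. The controller multiplies each number of a shift by 0.25 m and each number of a turn by pi/4 rad. A row lasts 1/8 s, in which the tool goes at most 62.5 mm and 10.7 degrees, less where a joint would pass 70% of its speed; a pose out of reach is approached as far as the arm can. A call with a number of a shift or a turn outside -1 to 1 is refused whole. A call with a gripper value outside its range is refused whole. The fingers move at their own pace and stop on an object; the grip force is fixed at half the most. Time passes only in rows, so rows that repeat a pose let the fingers close. It gives the time, the measured TCP pose, the force and the opening at its end, in the units of the state.
- read_state(): the state, without advancing time (a new reading comes with each control period).
- get_image(name): name is "scene" or "top"; returns a dict with "frame" (420x560x3 uint8, red, green, blue), "depth" (420x560 float32, mm along the optical axis (not along the pixel's ray), 0 where there is no reading), "mtx" (3x3 intrinsics, pixels), "world_to_cam" (4x4, takes a point from world to camera coordinates). Camera axes: x right, y up, looking along -z (the intrinsics and any distortion apply to the point x, -y, -z); pixel columns grow to the right and rows downward; lengths in mm; the calibration is good to about 2 mm. A picture is of the moment at which its call begins.
- job_done(): hands the job in, once; it reports no verdict.
The state is a dict: "clock": time; "joints": joint angles; "joint_vel": joint speeds; "joint_efforts": joint torques, N m; "position": TCP position; "ee_rot": TCP orientation; "contact_force": force on the tool from outside, world axes, zero at the start; "wrist_torque": the same for the moment, N m; "gripper_width": finger opening in mm.
Only numpy, scipy, OpenCV 4.12 (cv2) and the standard library are available. Lean on these libraries where they do the work, as an engineer would, in place of code of your own. Each camera call takes 0.05 s, during which the arm holds its last target.

## Working session

There is one attempt and no reset: what is moved stays moved. The work goes in short steps, Python scripts to look and compute and a tool call to move; the robot and the scene stay as the last step left them, time stands still between calls to the robot, and variables do not carry over. Pictures are saved under pics/ and viewed, and the job is handed in when it is done.

Besides the shell and the picture viewer there is one more tool, called after "Emit:" by a JSON object that holds its "api" and its "payload". play_rows: Moves the arm, as the interface text tells. Its arguments: {"type":"object","properties":{"targets":{"type":"array","items":{"type":"object","properties":{"gripper":{"type":"number"},"tx":{"type":"number","minimum":-1,"maximum":1},"ty":{"type":"number","minimum":-1,"maximum":1},"tz":{"type":"number","minimum":-1,"maximum":1},"spin":{"type":"number","minimum":-1,"maximum":1}}}}},"required":["targets"]}

```bash
mkdir -p pics; ls
python3 - <<'E'
from bench import *
import cv2,numpy as np
s=read_state(); print({k:np.round(v,3) for k,v in s.items()}, tcp_to_tips)
for n in("scene","top"):
    i=get_image(n); cv2.imwrite(f"pics/{n}0.png",cv2.resize(i["frame"][:,:,::-1],(800,600),interpolation=cv2.INTER_CUBIC)); print(n,i["mtx"],i["world_to_cam"].round(3))
E
```

```text
pics
{'clock': np.float64(0.0), 'joints': array([ 1.484e+00,  3.860e-01,  7.000e-03, -1.000e-03, -1.194e+00,
       -2.590e-01]), 'joint_vel': array([-0.001,  0.001,  0.   ,  0.   ,  0.002, -0.001]), 'joint_efforts': array([ 0.0000e+00, -3.9229e+01,  1.8840e+01,  4.1860e+00, -5.0000e-03,
        0.0000e+00]), 'position': array([211.654, 587.477, 244.216]), 'ee_rot': array([ 0.985, -0.172, -0.   ,  0.001]), 'contact_force': array([ 0.18 , -0.186, -0.092]), 'wrist_torque': array([ 0.038,  0.029, -0.011]), 'gripper_width': np.float64(85.191)} 14.0
scene [[400.71885267   0.         282.03452147]
 [  0.         400.71885267 207.31375954]
 [  0.           0.           1.        ]] [[-7.020000e-01  7.120000e-01  1.300000e-02  3.715330e+02]
 [-4.080000e-01 -4.170000e-01  8.120000e-01  1.266610e+02]
 [ 5.840000e-01  5.650000e-01  5.830000e-01 -1.384273e+03]
 [ 0.000000e+00  0.000000e+00  0.000000e+00  1.000000e+00]]
top [[456.70192629   0.         273.57462102]
 [  0.         456.70192629 214.86724761]
 [  0.           0.           1.        ]] [[-3.000000e-02 -9.990000e-01 -2.800000e-02  1.748800e+01]
 [ 9.950000e-01 -3.300000e-02  9.100000e-02 -5.368520e+02]
 [-9.100000e-02 -2.600000e-02  9.950000e-01 -1.440003e+03]
 [ 0.000000e+00  0.000000e+00  0.000000e+00  1.000000e+00]]
```

View pics/top0.png

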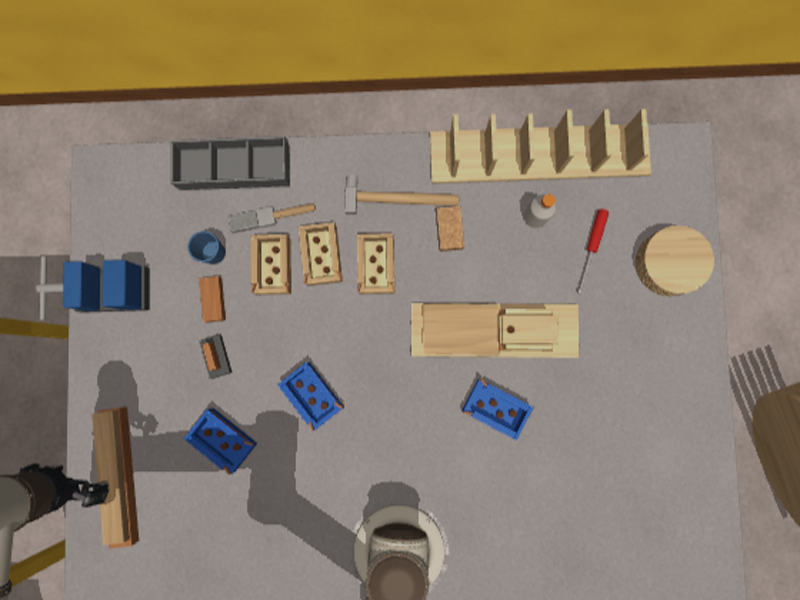

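View pics/scene0.png

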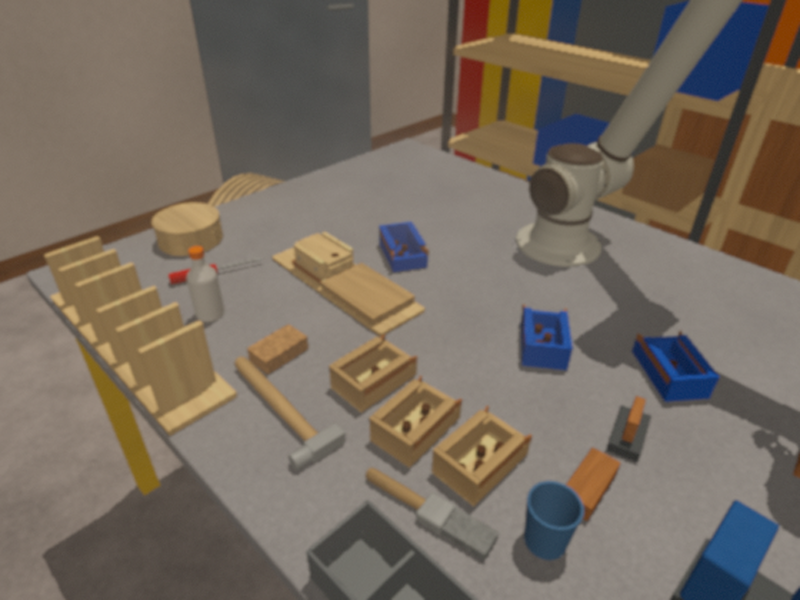

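```bash
cat > h.py <<'E'
from bench import *
import cv2,numpy as np
def cloud(n="top",im=None):
    i=im or get_image(n); K=i["mtx"]; d=i["depth"].astype(float)
    v,u=np.mgrid[0:d.shape[0],0:d.shape[1]]
    X=(u-K[0,2])/K[0,0]*d; Y=(v-K[1,2])/K[1,1]*d
    P=np.stack([X,-Y,-d,np.ones_like(d)],-1)@np.linalg.inv(i["world_to_cam"]).T
    P[d==0]=np.nan
    return i,P[...,:3]
def w2p(i,p):
    c=i["world_to_cam"]@np.r_[p,1]; K=i["mtx"]
    return np.array([K[0,0]*c[0]/-c[2]+K[0,2],K[1,1]*-c[1]/-c[2]+K[1,2]])
def crop(i,u0,v0,u1,v1,name,s=None):
    f=i["frame"][v0:v1,u0:u1,::-1]; s=s or min(800/(u1-u0),600/(v1-v0))
    cv2.imwrite("pics/"+name,cv2.resize(f,None,fx=s,fy=s,interpolation=cv2.INTER_CUBIC))
E
python3 - <<'E'
from h import *
i,P=cloud(); crop(i,130,130,290,230,"boxes.png"); crop(i,280,195,420,270,"feeder.png")
np.save("P0.npy",P); 
for p in [(260,188),(300,60),(420,240),(200,300),(320,330)]: print(p,P[p[1],p[0]].round(1))
j,Q=cloud("scene"); crop(j,200,220,400,370,"boxes_s.png"); crop(j,180,150,310,240,"feeder_s.png")
np.save("Q0.npy",Q)
E
```

```text
(260, 188) [628.7  42.9   4.2]
(300, 60) [1384.1 -136.3 -736.4]
(420, 240) [ 442.8 -466.4    2.4]
(200, 300) [271.9 246.6  -0.6]
(320, 330) [ 167.6 -135.1    2.4]
```

View pics/boxes.png

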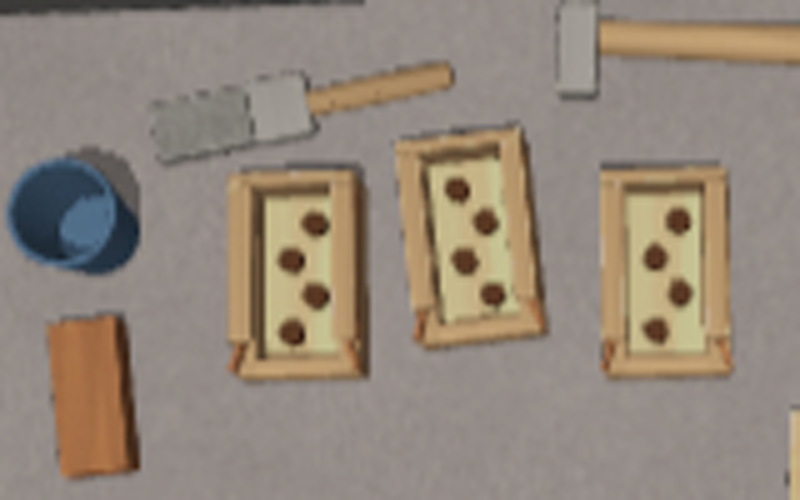

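View pics/feeder.png

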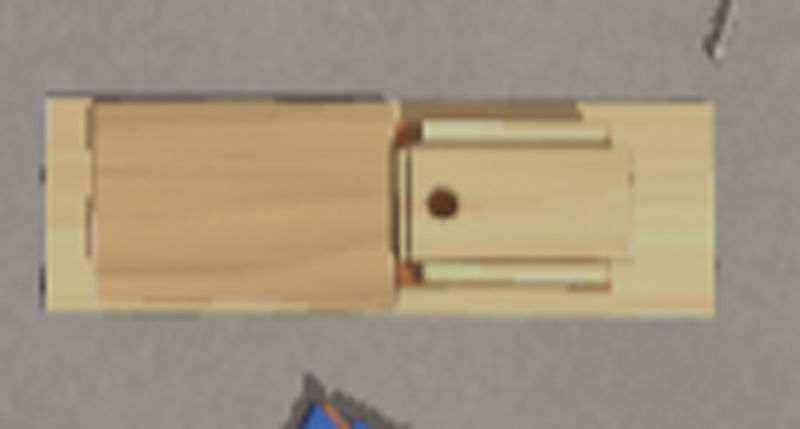

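View pics/boxes_s.png

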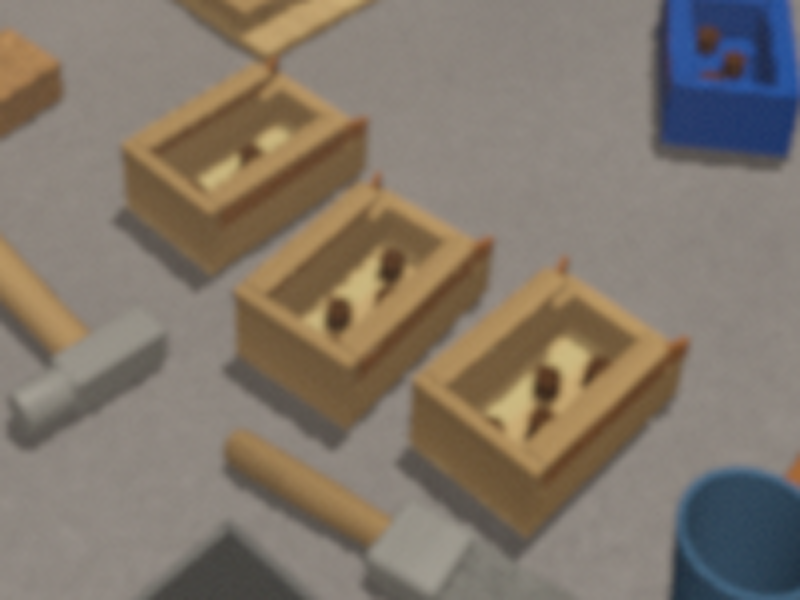

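View pics/feeder_s.png

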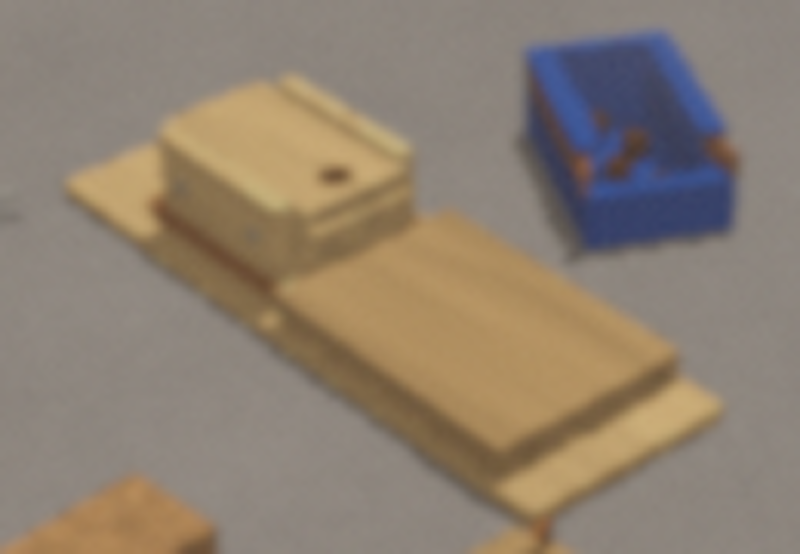

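```bash
cat >> h.py <<'E'
from scipy.optimize import minimize
def boxpts(x,y,yaw,b):  # b=(x0,x1,y0,y1,z0,z1)
    c,s=np.cos(yaw),np.sin(yaw)
    L=np.array([(a,d,e) for a in b[:2] for d in b[2:4] for e in b[4:6]],float)
    return np.c_[x+c*L[:,0]-s*L[:,1], y+s*L[:,0]+c*L[:,1], L[:,2]]
def render(i,x,y,yaw,boxes,win,S=8):
    u0,v0,u1,v1=win; m=np.zeros(((v1-v0)*S,(u1-u0)*S),np.uint8)
    for b in boxes:
        p=boxpts(x,y,yaw,b); q=np.array([w2p(i,t) for t in p]); q=((q+0.5-[u0,v0])*S)
        h=cv2.convexHull(q.astype(np.float32))
        cv2.fillConvexPoly(m,np.round(h*16-8).astype(np.int32),255,shift=4)
    return cv2.resize(m,(u1-u0,v1-v0),interpolation=cv2.INTER_AREA)/255.
def fit(i,soft,win,boxes,x0):
    f=lambda p: np.mean((render(i,p[0],p[1],p[2]/100,boxes,win)-soft)**2)
    p0=np.array([x0[0],x0[1],x0[2]*100]); best=None
    sim=np.array([p0,p0+[8,0,0],p0+[0,8,0],p0+[0,0,8]])
    r=minimize(f,p0,method="Nelder-Mead",options=dict(initial_simplex=sim,xatol=.02,fatol=1e-7))
    r=minimize(f,r.x,method="Nelder-Mead",options=dict(initial_simplex=np.array([r.x,r.x+[2,0,0],r.x+[0,2,0],r.x+[0,0,3]]),xatol=.02,fatol=1e-8))
    return r.x[0],r.x[1],r.x[2]/100,r.fun
def wood(i,win,lo=8,hi=28):
    u0,v0,u1,v1=win; f=cv2.GaussianBlur(i["frame"],(1,1),0)[v0:v1,u0:u1].astype(float)
    s=(f[...,0]-f[...,2])/(f.max(-1)+1)  # r-b
    return np.clip((s-.07)/(.25-.07),0,1)
def winof(i,boxes,p,m=6):
    q=np.array([w2p(i,t) for b in boxes for t in boxpts(*p,b)])
    a=np.floor(q.min(0)-m).astype(int);b=np.ceil(q.max(0)+m).astype(int); return [max(a[0],0),max(a[1],0),min(b[0],560),min(b[1],420)]
BOX=[(-60,69,-40.5,40.5,0,51)]
FEED=[(-120,241,-56,56,0,10),(61,229,-56,56,0,29)]
E
python3 - <<'E'
from h import *
P=np.load("P0.npy")
for n,(u,v) in dict(A=(270,263),B=(320,253),C=(376,263),stack=(530,330),ledge=(455,330),w=(217,355),baseR=(570,330),baseL=(415,330)).items():
    print(n,P[int(v*.7),int(u*.7)].round(1))
i=get_image("top");j=get_image("scene")
for n,(u,v,bx) in dict(A=(270,263,BOX),B=(320,253,BOX),C=(376,263,BOX)).items():
    p=P[int(v*.7),int(u*.7)]; p=(p[0]-3,p[1],0.0)
    for im in(i,j):
        w=winof(im,bx,p); s=wood(im,w)
        r=fit(im,s,w,bx,p); print(n,np.round(r,4))
E
```

```text
A [650.1 276.3   3.8]
B [668.4 159.6   9.2]
C [641.4  32.6   5.3]
stack [ 476.8 -300.5   62.4]
ledge [ 483.7 -139.1   31.4]
w [443.1 395.7  30. ]
baseR [ 476.8 -400.3    6.4]
baseL [487.7 -50.5  11.6]
A [ 6.388783e+02  2.709740e+02 -3.700000e-03  5.100000e-03]
A [ 6.405573e+02  2.729138e+02 -1.440000e-02  1.515000e-01]
B [6.591597e+02 1.571354e+02 8.490000e-02 3.740000e-02]
B [6.614234e+02 1.594948e+02 7.480000e-02 3.303000e-01]
C [ 6.326151e+02  3.234610e+01 -1.840000e-02  5.300000e-03]
C [ 6.345495e+02  3.522780e+01 -4.410000e-02  2.164000e-01]
```

```bash
cat >> h.py <<'E'
def comp(s,win,seed,th=0.5):
    m=(s>th).astype(np.uint8); cs,_=cv2.findContours(m,cv2.RETR_EXTERNAL,cv2.CHAIN_APPROX_NONE)
    sd=(float(seed[0]-win[0]),float(seed[1]-win[1]))
    cs=sorted(cs,key=lambda c:-cv2.pointPolygonTest(c,sd,True)); M=np.zeros_like(m); cv2.drawContours(M,[cs[0]],-1,1,-1)
    near=cv2.dilate(M,np.ones((3,3),np.uint8)); inn=cv2.erode(M,np.ones((5,5),np.uint8))
    return np.where(inn>0,1,s*near)
E
cat > fitboxes.py <<'E'
from h import *
i=get_image("top");j=get_image("scene")
for n,p in dict(A=(639,271,-.004),B=(659,157,.085),C=(633,33,-.018)).items():
    for k,im in enumerate((i,j)):
        w=winof(im,BOX,p); s=wood(im,w); s=comp(s,w,w2p(im,(p[0],p[1],25)))
        r=fit(im,s,w,BOX,p); print(n,np.round(r,4))
        if n=="C": cv2.imwrite(f"pics/m{k}.png",cv2.resize(np.hstack([s,render(im,*r[:3],BOX,w)])*255,None,fx=6,fy=6,interpolation=0))
E
python3 fitboxes.py
```

```text
A [ 6.388550e+02  2.709499e+02 -4.200000e-03  4.000000e-03]
A [ 6.418913e+02  2.730427e+02 -1.220000e-02  1.456000e-01]
B [6.591722e+02 1.571326e+02 8.600000e-02 3.200000e-03]
B [6.620460e+02 1.593398e+02 7.550000e-02 3.110000e-01]
C [ 6.326917e+02  3.234950e+01 -1.720000e-02  4.100000e-03]
C [ 6.364755e+02  3.809560e+01 -1.002000e-01  2.088000e-01][ WARN:0@1.175] global loadsave.cpp:1063 imwrite_ Unsupported depth image for selected encoder is fallbacked to CV_8U.
```

View pics/m1.png

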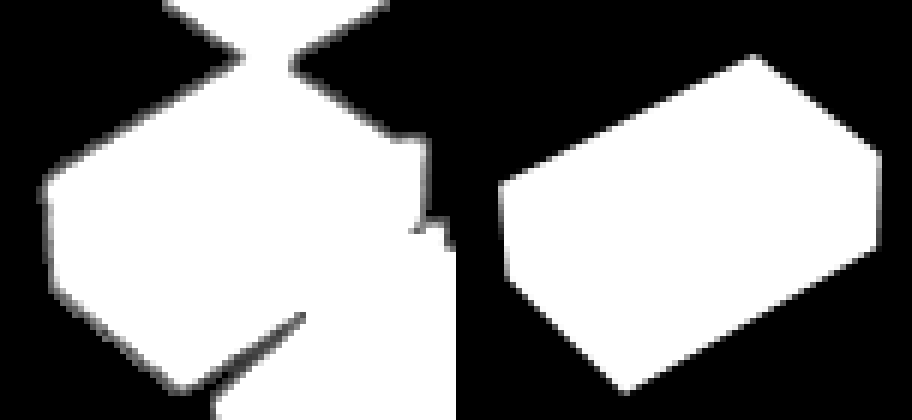

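View pics/m0.png

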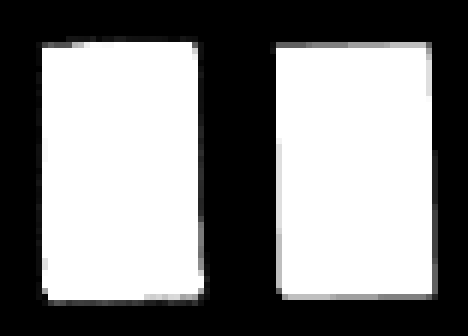

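Run:
```python
from h import *
i=get_image("top");j=get_image("scene")
# feeder
p=(481,-285,np.pi/2); FB=FEED+[(-50,50,-45,45,10,64)]
for im in (i,j):
    w=winof(im,FB,p); s=wood(im,w); s=comp(s,w,w2p(im,boxpts(*p,(145,145,0,0,29,29))[0]))
    r=fit(im,s,w,FB,p); print("F",np.round(r,4), "deg off", np.degrees(r[2]-np.pi/2).round(2))
    cv2.imwrite(f"pics/f{im is j}.png",cv2.resize(np.vstack([s,render(im,*r[:3],FB,w)])*255,None,fx=4,fy=4,interpolation=0))
# scene common shift of three boxes
A=[(638.9,271,-.0042),(659.2,157.1,.086),(632.7,32.35,-.0172)]
q=np.array([winof(j,BOX,a) for a in A]); w=[q[:,0].min(),q[:,1].min(),q[:,2].max(),q[:,3].max()]
s=wood(j,w); ref=None
def u(d):
    m=0
    for a in A: m=np.maximum(m,render(j,a[0]+d[0],a[1]+d[1],a[2],BOX,w))
    return m
near=cv2.dilate((u((0,0))>0).astype(np.uint8),np.ones((9,9)))
s=np.where(cv2.erode((u((0,0))>.9).astype(np.uint8),np.ones((11,11)))>0,1,s)
f=lambda d:np.mean(((u(d)-s)*near)**2)
r=minimize(f,[0,0],method="Nelder-Mead",options=dict(initial_simplex=[[0,0],[4,0],[0,4]],xatol=.05)); print(r.x,r.fun,f([0,0]))
```

```text
F [ 4.756687e+02 -2.916875e+02  1.534800e+00  5.860000e-02] deg off -2.07
F [ 4.823932e+02 -2.848705e+02  1.540800e+00  4.060000e-02] deg off -1.72
[2.24804688 2.02734375] 0.024113951613689993 0.028119077048528167[ WARN:0@1.117] global loadsave.cpp:1063 imwrite_ Unsupported depth image for selected encoder is fallbacked to CV_8U.
```

View pics/fFalse.png

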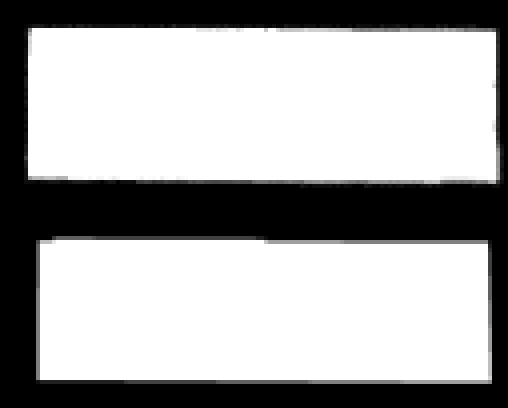

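View pics/fTrue.png

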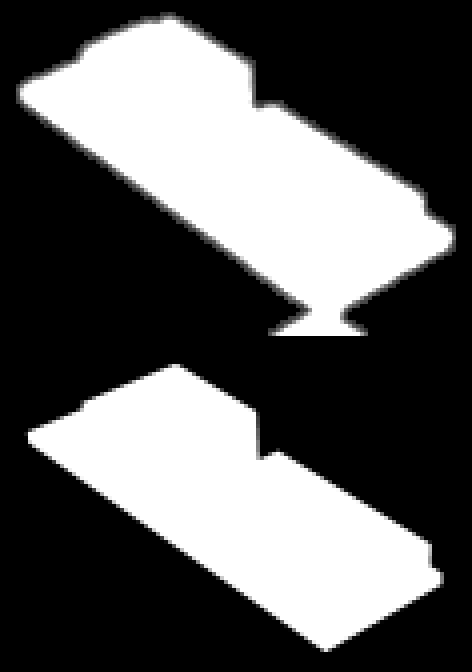

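Run:
```python
from h import *
i=get_image("top");j=get_image("scene")
p=(481,-285,np.pi/2-.03)
for L,W in((255,60),(250,60),(255,62),(260,60)):
  FB=[(-120,L,-W,W,0,10),(61,229,-56,56,0,29),(-50,50,-45,45,10,64)]
  for im in (i,j):
    w=winof(im,FB,p); s=wood(im,w); s=comp(s,w,w2p(im,boxpts(*p,(145,145,0,0,29,29))[0]))
    r=fit(im,s,w,FB,p); print(L,W,np.round(r,4), "deg off", np.degrees(r[2]-np.pi/2).round(2))
P=np.load("P0.npy");d=[]
# ledge top points
m=(P[...,2]>22)&(P[...,2]<36)&(abs(P[...,0]-481)<70)&(P[...,1]<0)&(P[...,1]>-260)
q=P[m]; print(len(q),cv2.minAreaRect(q[:,:2].astype(np.float32)))
m=(P[...,2]>48)&(P[...,2]<75)&(abs(P[...,0]-481)<70)&(P[...,1]<-200)&(P[...,1]>-400)
q=P[m]; print(len(q),cv2.minAreaRect(q[:,:2].astype(np.float32)),np.median(q[:,2]))
# table z bias by area
for (x,y) in [(560,-150),(400,-300),(560,270),(560,100),(450,330)]:
    m=(abs(P[...,0]-x)<20)&(abs(P[...,1]-y)<20); print(x,y,np.median(P[m][:,2]),P[m][:,2].std())
```

```text
255 60 [ 4.775433e+02 -2.974761e+02  1.532300e+00  4.100000e-03] deg off -2.2
255 60 [ 4.773442e+02 -2.972636e+02  1.535800e+00  3.070000e-02] deg off -2.01
250 60 [ 4.775187e+02 -2.947435e+02  1.532100e+00  9.300000e-03] deg off -2.22
250 60 [ 4.780601e+02 -2.937124e+02  1.540400e+00  3.170000e-02] deg off -1.74
255 62 [ 4.778611e+02 -2.972507e+02  1.535700e+00  2.500000e-03] deg off -2.01
255 62 [ 4.755201e+02 -2.974585e+02  1.531400e+00  2.740000e-02] deg off -2.26
260 60 [ 4.774143e+02 -3.009774e+02  1.532000e+00  8.700000e-03] deg off -2.22
260 60 [ 4.768639e+02 -3.002130e+02  1.534200e+00  3.140000e-02] deg off -2.09
1820 ((483.63800048828125, -158.59051513671875), (178.72103881835938, 108.92466735839844), 88.19682312011719)
1045 ((478.66748046875, -296.9645690917969), (125.89724731445312, 84.25505065917969), 88.24812316894531) 60.045895904971076
560 -150 0.6102308364256714 4.171898999092101
400 -300 0.0470076386927758 4.136790530521513
560 270 -0.21326891442947726 6.980356178271803
560 100 -0.4248439253969991 3.256403152501249
450 330 -0.19873632595977142 3.470103957296192
```

```bash
cat > g.py <<'E'
import sys
from bench import read_state
import numpy as np
def pose():
    s=read_state(); q=s["ee_rot"]
    th=np.degrees(np.arctan2(2*(q[0]*q[1]+q[2]*q[3]),1-2*(q[1]**2+q[2]**2)))
    return s,np.array(s["position"]),th
def go(x,y,z,th,n=""):
    s,p,t=pose(); d=np.array([x,y,z])-p; c,si=np.cos(np.radians(t)),np.sin(np.radians(t))
    dt=(th-t+180)%360-180
    r=[d[0]*c+d[1]*si, d[0]*si-d[1]*c, -d[2]]
    print(n,"tx %.4f ty %.4f tz %.4f spin %.3f"%(*(np.array(r)/250),-dt/45),"rows>=%d"%np.ceil(max(np.linalg.norm(r)/62.5,abs(dt)/10.7)))
FX,FY,FT=477.8,-297.3,1.535
def F(x,y):
    c,s=np.cos(FT),np.sin(FT); return FX+c*x-s*y, FY+s*x+c*y
if __name__=="__main__":
    s,p,t=pose(); print("t %.2f"%s["clock"],p.round(1),"th %.2f"%t,"w %.1f"%s["gripper_width"],"F",s["contact_force"].round(1),"j",np.degrees(s["joints"]).round(1))
    if len(sys.argv)>4: go(*map(float,sys.argv[1:5]))
E
python3 g.py 450 300 245 -64.8; python3 -c "
from g import *
print(F(-90,0),F(175,0))"
```

```text
t 0.60 [211.8 588.  245.3] th -19.81 w 85.3 F [-0.2  0.4  0. ] j [ 85.   22.    0.5  -0.  -68.4 -14.8]
 tx 1.2868 ty 0.7608 tz 0.0013 spin 1.000 rows>=6
(np.float64(474.5790185732335), np.float64(-387.2423441914231)) (np.float64(484.06301944093497), np.float64(-122.41210851667728))
```

Emit:
{"api": "play_rows", "payload": {"targets": [{"tx": 0.9,"ty": 0.53,"tz": 0,"spin": 0.7,"gripper": 1},{"tx": 0.9,"ty": 0.53,"tz": 0,"spin": 0.7,"gripper": 1},{"tx": 0.9,"ty": 0.53,"tz": 0,"spin": 0.7,"gripper": 1},{"tx": 0.9,"ty": 0.53,"tz": 0,"spin": 0.7,"gripper": 1},{"tx": 0.9,"ty": 0.53,"tz": 0,"spin": 0.7,"gripper": 1},{"tx": 0.9,"ty": 0.53,"tz": 0,"spin": 0.7,"gripper": 1},{"tx": 0.9,"ty": 0.53,"tz": 0,"spin": 0.7,"gripper": 1}]}}

```text
clock: 1.48
position: [378.1, 388.1, 245.3]
ee_rot: [0.902, -0.432, -0.0, -0.0]
contact_force: [-0.5, 0.9, -1.2]
gripper_width: 0.1
```

```bash
python3 g.py 450 150 245 -92
```

```text
t 1.48 [378.1 388.1 245.3] th -51.24 w 0.1 F [-0.5  0.9 -1.2] j [ 62.9  13.9 -11.3  -0.  -64.7 -24.1]
 tx 0.9227 ty 0.3718 tz 0.0012 spin 0.906 rows>=4
```

Emit:
{"api": "play_rows", "payload": {"targets": [{"tx": 0.923,"ty": 0.372,"tz": 0,"spin": 0.906,"gripper": 1},{"tx": 0.923,"ty": 0.372,"tz": 0,"spin": 0.906,"gripper": 1},{"tx": 0.923,"ty": 0.372,"tz": 0,"spin": 0.906,"gripper": 1},{"tx": 0.923,"ty": 0.372,"tz": 0,"spin": 0.906,"gripper": 1},{"tx": 0.923,"ty": 0.372,"tz": 0,"spin": 0.906,"gripper": 1},{"tx": 0.923,"ty": 0.372,"tz": 0,"spin": 0.906,"gripper": 1}]}}

```text
clock: 2.22
position: [450.3, 149.9, 245.4]
ee_rot: [-0.695, 0.719, 0.0, 0.0]
contact_force: [-1.2, -0.7, 1.0]
gripper_width: 0.1
```

Emit:
{"api": "play_rows", "payload": {"targets": [{"tx": 1,"ty": 0,"tz": 0.2,"gripper": 1},{"tx": 1,"ty": 0,"tz": 0.2,"gripper": 1},{"tx": 1,"ty": 0,"tz": 0.2,"gripper": 1},{"tx": 1,"ty": 0,"tz": 0.2,"gripper": 1},{"tx": 1,"ty": 0,"tz": 0.2,"gripper": 1}]}}

```text
invalid input
```

```bash
python3 g.py 474.6 -387.2 140 -92.05
```

```text
t 2.23 [450.3 149.9 245.4] th -92.00 w 0.1 F [-1.2 -0.7  1. ] j [ 38.1   7.2 -19.8  -0.  -62.9 -40.1]
 tx 2.1435 ty -0.1720 tz 0.4215 spin 0.001 rows>=9
```

Emit:
{"api": "play_rows", "payload": {"targets": [{"tx": 1,"ty": -0.08,"tz": 0.1,"spin": 0,"gripper": 1},{"tx": 1,"ty": -0.08,"tz": 0.1,"spin": 0,"gripper": 1},{"tx": 1,"ty": -0.08,"tz": 0.1,"spin": 0,"gripper": 1},{"tx": 1,"ty": -0.08,"tz": 0.1,"spin": 0,"gripper": 1},{"tx": 1,"ty": -0.08,"tz": 0.1,"spin": 0,"gripper": 1}]}}

```text
clock: 2.85
position: [461.2, -103.2, 219.5]
ee_rot: [-0.693, 0.721, 0.0, -0.001]
contact_force: [0.9, 0.7, 0.0]
gripper_width: 0.1
```

Emit:
{"api": "play_rows", "payload": {"targets": [{"tx": 1,"ty": -0.08,"tz": 0.1,"spin": 0,"gripper": 1},{"tx": 1,"ty": -0.08,"tz": 0.1,"spin": 0,"gripper": 1},{"tx": 1,"ty": -0.08,"tz": 0.1,"spin": 0,"gripper": 1},{"tx": 1,"ty": -0.08,"tz": 0.1,"spin": 0,"gripper": 1},{"tx": 1,"ty": -0.08,"tz": 0.1,"spin": 0,"gripper": 1}]}}

```text
clock: 3.48
position: [473.4, -353.4, 193.7]
ee_rot: [-0.694, 0.72, 0.001, -0.0]
contact_force: [-0.0, 0.6, -0.0]
gripper_width: -0.0
```

```bash
python3 g.py 474.6 -387.2 140 -92.05
python3 - <<'E'
from h import *
i=get_image("top"); crop(i,280,180,440,300,"t1.png"); j=get_image("scene"); crop(j,150,100,310,220,"s1.png")
E
```

```text
t 3.48 [ 473.4 -353.4  193.7] th -92.14 w -0.0 F [-0.   0.6 -0. ] j [-21.   21.1  -8.8   0.  -60.2  18.9]
 tx 0.1348 ty -0.0098 tz 0.2149 spin -0.002 rows>=2
```

View pics/t1.png

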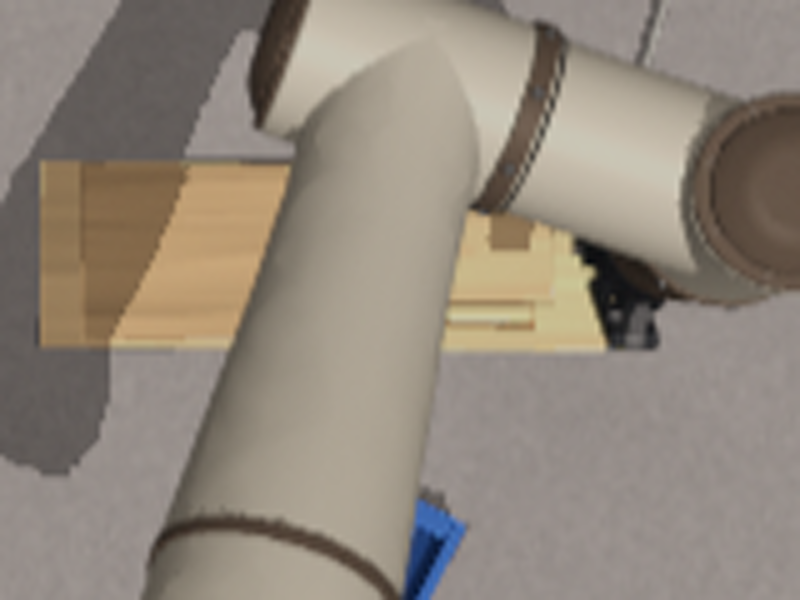

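View pics/s1.png

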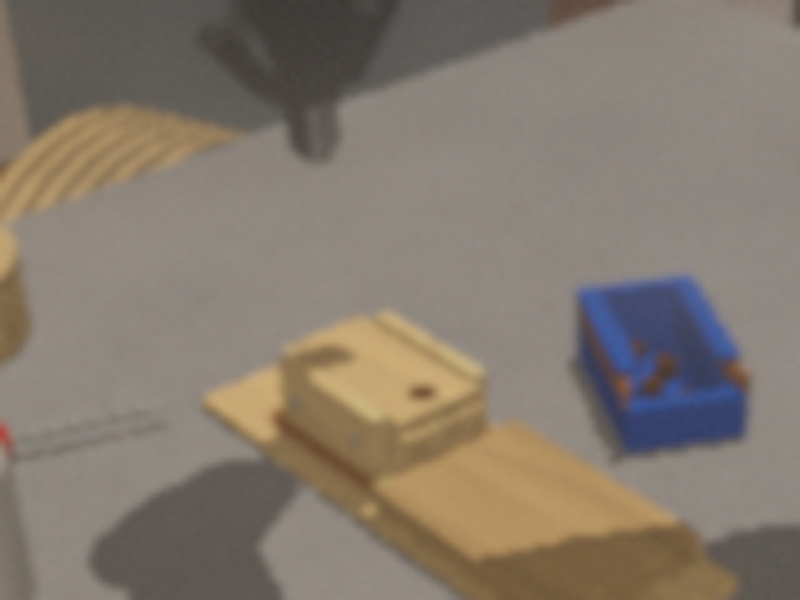

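Run:
```python
from h import *
i=get_image("scene")
for dz in (0,14,20): print(dz,w2p(i,(473.4,-353.4,193.7-dz)))
```

```text
0 [211.64158685 127.30210787]
14 [212.05656141 131.6345839 ]
20 [212.23268809 133.47340657]
```

Emit:
{"api": "play_rows", "payload": {"targets": [{"tx": 0.135,"ty": -0.01,"tz": 0.38,"spin": -0.002,"gripper": 1},{"tx": 0.135,"ty": -0.01,"tz": 0.38,"spin": -0.002,"gripper": 1},{"tx": 0.135,"ty": -0.01,"tz": 0.38,"spin": -0.002,"gripper": 1}]}}

```text
clock: 4.0
position: [472.6, -383.6, 98.0]
ee_rot: [-0.695, 0.719, 0.003, -0.001]
contact_force: [-0.3, 0.1, 0.5]
gripper_width: 0.3
```

```bash
python3 g.py 474.6 -387.2 67.5 -92.05
python3 - <<'E'
from h import *
j=get_image("scene"); crop(j,180,140,260,200,"s2.png"); s=read_state(); p=s["position"]
for d in ((0,-11,-14),(0,11,-14),(0,0,-14)): print(d,(w2p(j,p+d)-[180,140])*10)
E
```

```text
t 4.00 [ 472.6 -383.6   98. ] th -91.87 w 0.3 F [-0.3  0.1  0.5] j [-23.9  28.5 -12.2  -0.  -49.6  22. ]
 tx 0.0140 ty -0.0085 tz 0.1218 spin 0.004 rows>=1
(0, -11, -14) [264.2644115  145.41153771]
(0, 11, -14) [306.36164716 169.24551263]
(0, 0, -14) [285.21041045 157.27042596]
```

View pics/s2.png

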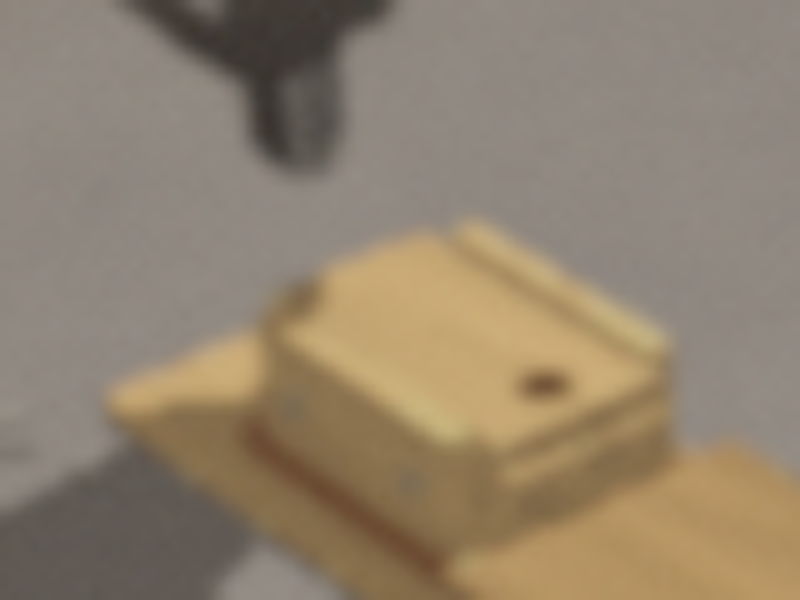

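Emit:
{"api": "play_rows", "payload": {"targets": [{"tx": 0.012,"ty": -0.005,"tz": 0.06,"spin": 0,"gripper": 1},{"tx": 0.012,"ty": -0.005,"tz": 0.118,"spin": 0,"gripper": 1},{"tx": 0.012,"ty": -0.005,"tz": 0.118,"spin": 0,"gripper": 1}]}}

```text
clock: 4.42
position: [473.8, -388.4, 69.7]
ee_rot: [-0.695, 0.719, 0.001, -0.0]
contact_force: [-0.1, 0.2, 0.2]
gripper_width: -0.1
```

```bash
python3 g.py 474.6 -387.2 68 -92.05; python3 g.py 479.8 -240 68 -92.05
```

```text
t 4.42 [ 473.8 -388.4   69.7] th -91.99 w -0.1 F [-0.1  0.2  0.2] j [-24.2  30.7 -13.2  -0.  -46.2  22.3]
 tx -0.0050 ty -0.0032 tz 0.0070 spin 0.001 rows>=1
t 4.42 [ 473.8 -388.4   69.7] th -91.99 w -0.1 F [-0.1  0.2  0.2] j [-24.2  30.7 -13.2  -0.  -46.2  22.3]
 tx -0.5942 ty -0.0036 tz 0.0070 spin 0.001 rows>=3
```

Emit:
{"api": "play_rows", "payload": {"targets": [{"tx": -0.05,"ty": -0.003,"tz": 0.005,"spin": 0,"gripper": 1},{"tx": -0.09,"ty": -0.003,"tz": 0.005,"spin": 0,"gripper": 1},{"tx": -0.13,"ty": -0.003,"tz": 0.005,"spin": 0,"gripper": 1},{"tx": -0.17,"ty": -0.003,"tz": 0.005,"spin": 0,"gripper": 1},{"tx": -0.21,"ty": -0.003,"tz": 0.005,"spin": 0,"gripper": 1},{"tx": -0.25,"ty": -0.003,"tz": 0.005,"spin": 0,"gripper": 1},{"tx": -0.29,"ty": -0.003,"tz": 0.005,"spin": 0,"gripper": 1},{"tx": -0.33,"ty": -0.003,"tz": 0.005,"spin": 0,"gripper": 1},{"tx": -0.37,"ty": -0.003,"tz": 0.005,"spin": 0,"gripper": 1},{"tx": -0.4,"ty": -0.003,"tz": 0.005,"spin": 0,"gripper": 1},{"tx": -0.4,"ty": -0.003,"tz": 0.005,"spin": 0,"gripper": 1}]}}

```text
clock: 5.8
position: [478.6, -288.6, 69.5]
ee_rot: [-0.695, 0.719, 0.0, -0.0]
contact_force: [-0.1, -0.4, -0.4]
gripper_width: 0.2
```

```bash
python3 g.py
python3 - <<'E'
from h import *
j=get_image("scene"); crop(j,180,140,300,230,"s3.png")
E
```

```text
t 5.80 [ 478.6 -288.6   69.5] th -91.95 w 0.2 F [-0.1 -0.4 -0.4] j [-14.5  26.6 -21.3  -0.  -42.2  12.5]
```

View pics/s3.png

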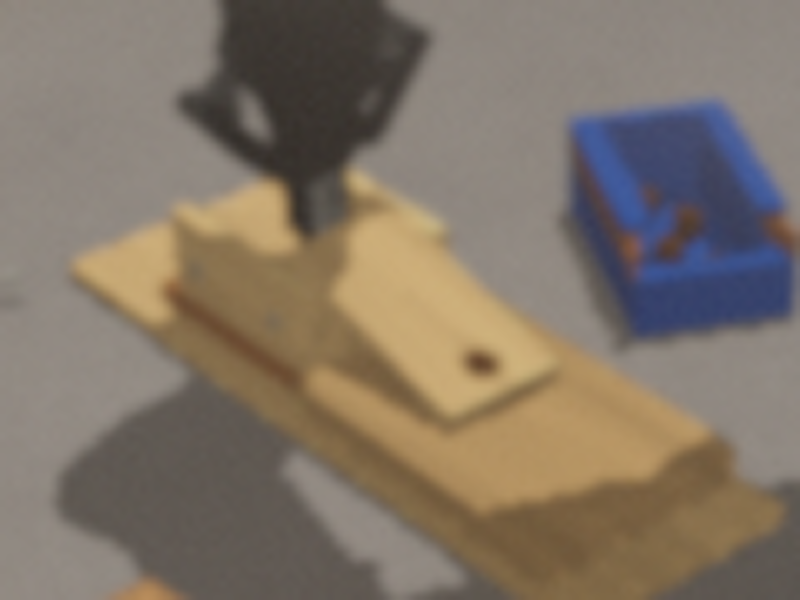

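Emit:
{"api": "play_rows", "payload": {"targets": [{"tx": -0.04,"ty": 0,"tz": 0.003,"spin": 0,"gripper": 1},{"tx": -0.08,"ty": 0,"tz": 0.003,"spin": 0,"gripper": 1},{"tx": -0.12,"ty": 0,"tz": 0.003,"spin": 0,"gripper": 1},{"tx": -0.15,"ty": 0,"tz": 0.003,"spin": 0,"gripper": 1},{"tx": -0.18,"ty": 0,"tz": 0.003,"spin": 0,"gripper": 1},{"tx": -0.21,"ty": 0,"tz": 0.003,"spin": 0,"gripper": 1},{"tx": -0.24,"ty": 0,"tz": 0.003,"spin": 0,"gripper": 1},{"tx": -0.24,"ty": 0,"tz": 0.003,"spin": 0,"gripper": 1},{"tx": -0.24,"ty": 0,"tz": 0.003,"spin": 0,"gripper": 1}]}}

```text
clock: 6.98
position: [480.8, -229.3, 68.8]
ee_rot: [-0.695, 0.719, -0.0, 0.0]
contact_force: [-0.0, -0.3, -0.8]
gripper_width: -0.2
```

```bash
python3 g.py
python3 - <<'E'
from h import *
j=get_image("scene"); crop(j,180,140,300,230,"s4.png")
E
```

```text
t 6.97 [ 480.8 -229.3   68.8] th -91.99 w -0.2 F [-0.  -0.3 -0.8] j [ -8.   24.6 -25.1   0.  -40.3   6. ]
```

View pics/s4.png

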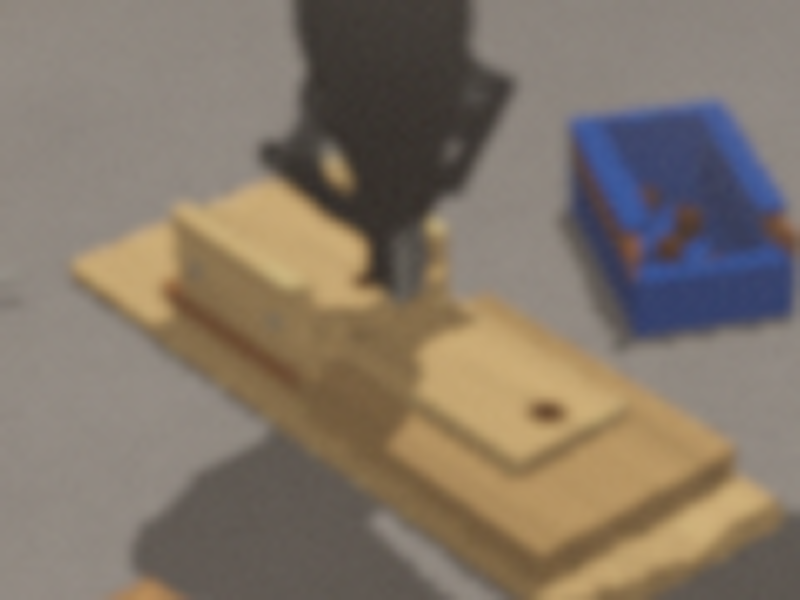

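Emit:
{"api": "play_rows", "payload": {"targets": [{"tx": 0,"ty": 0,"tz": -0.2,"spin": 0,"gripper": 1},{"tx": 0,"ty": 0,"tz": -0.4,"spin": 0,"gripper": -1},{"tx": -0.25,"ty": 0,"tz": -0.4,"spin": 0,"gripper": -1},{"tx": -0.5,"ty": 0,"tz": -0.4,"spin": 0,"gripper": -1},{"tx": -0.75,"ty": 0,"tz": -0.4,"spin": 0,"gripper": -1},{"tx": -1,"ty": 0,"tz": -0.4,"spin": 0,"gripper": -1},{"tx": -1,"ty": 0,"tz": -0.4,"spin": 0,"gripper": -1}]}}

```text
clock: 7.9
position: [489.9, 24.0, 169.1]
ee_rot: [-0.697, 0.717, -0.0, 0.001]
contact_force: [-1.1, -0.5, -0.1]
gripper_width: 85.2
```

Emit:
{"api": "play_rows", "payload": {"targets": [{"tx": -0.25,"ty": 0,"tz": 0,"spin": 0,"gripper": -1},{"tx": -0.5,"ty": 0,"tz": 0,"spin": 0,"gripper": -1},{"tx": -0.5,"ty": 0,"tz": 0,"spin": 0,"gripper": -1}]}}

```text
clock: 8.28
position: [494.4, 147.9, 168.8]
ee_rot: [-0.696, 0.718, -0.0, 0.0]
contact_force: [0.5, -0.5, 0.2]
gripper_width: 85.3
```

```bash
python3 g.py
python3 - <<'E'
from h import *
i=get_image("top"); crop(i,280,195,420,270,"t5.png")
E
```

```text
t 8.28 [494.4 147.9 168.8] th -91.79 w 85.3 F [ 0.5 -0.5  0.2] j [ 34.7  15.6 -21.1   0.  -53.2 -36.5]
```

View pics/t5.png

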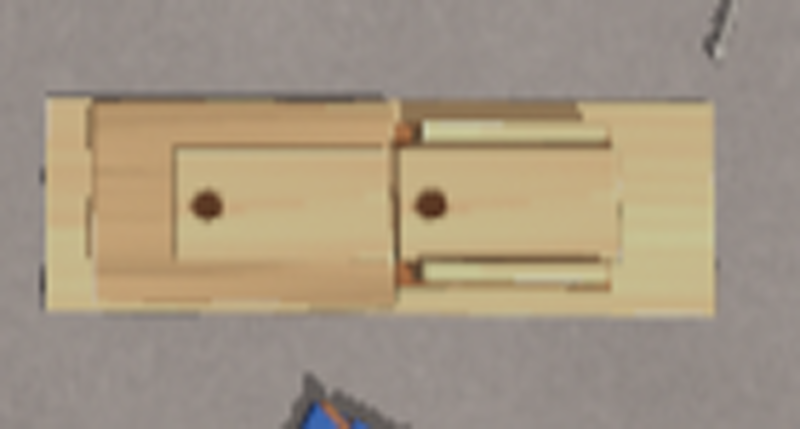

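Run:
```python
from h import *
i=get_image("top"); f=i["frame"].astype(int)
print(f[230,300:360:2].tolist()); print(f[214:246,330].tolist())
def ray(u,v,z):
    M=np.linalg.inv(i["world_to_cam"]); K=i["mtx"]; o=M[:3,3]; d=M[:3,:3]@np.array([(u-K[0,2])/K[0,0],-(v-K[1,2])/K[1,1],-1]); return o+d*(z-o[2])/d[2]
for c in((174,146),(174,260),(391,143),(393,258)): print(ray(280+c[0]/5.714-.5,195+c[1]/5.714-.5,39).round(1))
```

```text
[[194, 160, 117], [193, 160, 117], [192, 159, 116], [193, 159, 115], [192, 157, 114], [152, 125, 90], [198, 172, 129], [98, 66, 41], [93, 59, 36], [119, 89, 59], [198, 171, 127], [198, 172, 128], [198, 171, 129], [198, 171, 128], [198, 172, 128], [198, 171, 128], [198, 170, 126], [198, 179, 134], [198, 178, 134], [198, 179, 134], [198, 178, 135], [198, 178, 134], [198, 181, 137], [198, 181, 136], [163, 139, 101], [194, 168, 124], [166, 136, 97], [93, 58, 36], [92, 58, 36], [181, 153, 111]]
[[179, 147, 106], [181, 148, 107], [187, 154, 111], [192, 159, 116], [190, 157, 114], [190, 157, 114], [159, 128, 91], [180, 164, 125], [198, 179, 136], [198, 174, 130], [198, 174, 130], [198, 175, 132], [198, 177, 132], [198, 177, 132], [198, 176, 132], [198, 174, 130], [198, 171, 128], [198, 175, 131], [198, 180, 135], [198, 182, 137], [198, 182, 138], [199, 183, 138], [198, 181, 137], [198, 177, 132], [198, 174, 130], [198, 173, 129], [191, 165, 122], [188, 157, 115], [189, 155, 113], [188, 155, 112], [188, 156, 113], [187, 154, 112]]
[ 515.6 -114.4   39. ]
[ 452.5 -112.    39. ]
[ 513.4 -234.1   39. ]
[ 449.9 -232.3   39. ]
```

```bash
cat >> h.py <<'E'
def fitlid(i,p,z=29,lo=.833,hi=.862):
    L=[(-60,60,-31,31,z,z+10)]
    w=winof(i,L,p,3); u0,v0,u1,v1=w; f=i["frame"][v0:v1,u0:u1].astype(float)
    s=np.clip((f[...,1]/f[...,0]-lo)/(hi-lo),0,1)
    s[f[...,0]<150]=0
    m=winof(i,[(-52,52,-23,23,z+10,z+10)],p,0)
    s=comp(s,w,w2p(i,(p[0],p[1],z+10)))
    return np.array(fit(i,s,w,[(-60,60,-31,31,z+10,z+10)],p)),s
E
python3 - <<'E'
from h import *
i=get_image("top"); r,s=fitlid(i,(482.85,-173.2,1.54)); print(r,np.degrees(r[2]))
cv2.imwrite("pics/l.png",(cv2.resize(s,None,fx=8,fy=8,interpolation=0)*255).astype(np.uint8))
E
```

```text
[ 4.80927339e+02 -1.73487499e+02  1.54320582e+00  9.37763530e-03] 88.41918066117972
```

View pics/l.png

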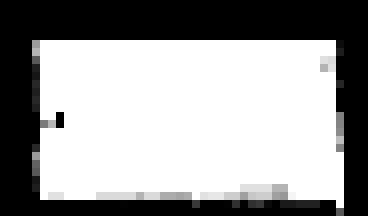

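Run:
```python
from h import *
j=get_image("scene"); s=read_state(); p=s["position"]; th=np.radians(-91.8); ty=np.array([np.sin(th),-np.cos(th),0])
c=np.round(w2p(j,p)).astype(int); w=(c[0]-50,c[1]-40,c[0]+50,c[1]+35); crop(j,*w,"g1.png",8)
for d in(0,14):
  for k in(-42.5,-57,42.5,57): print(d,k,((w2p(j,p+k*ty-[0,0,d])-[w[0],w[1]])*8).round())
```

```text
0 -42.5 [300. 382.]
0 -57 [265. 404.]
0 42.5 [492. 265.]
0 57 [522. 247.]
14 -42.5 [296. 422.]
14 -57 [262. 444.]
14 42.5 [486. 304.]
14 57 [517. 285.]
```

View pics/g1.png

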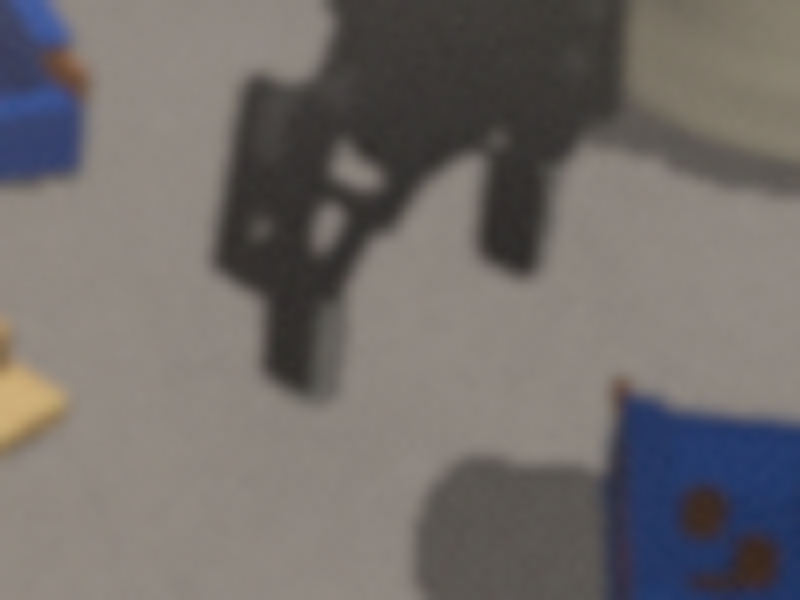

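```bash
python3 g.py 483.3 -131.3 110 -91.7
```

```text
t 8.47 [493.6 144.  168.6] th -92.11 w 85.1 F [ 0.2 -1.2  0. ] j [ 34.4  15.5 -21.3  -0.  -53.3 -36.5]
 tx 1.1020 ty 0.0007 tz 0.2343 spin -0.009 rows>=5
```

Emit:
{"api": "play_rows", "payload": {"targets": [{"tx": 0.25,"ty": 0,"tz": 0,"spin": 0,"gripper": -1},{"tx": 0.5,"ty": 0,"tz": 0,"spin": 0,"gripper": -1},{"tx": 0.75,"ty": 0,"tz": 0.1,"spin": 0,"gripper": -1},{"tx": 1,"ty": 0,"tz": 0.23,"spin": 0,"gripper": -1},{"tx": 1,"ty": 0,"tz": 0.23,"spin": 0,"gripper": -1}]}}

```text
clock: 9.1
position: [482.4, -108.6, 109.5]
ee_rot: [-0.692, 0.722, 0.001, -0.002]
contact_force: [-0.1, 0.2, 0.0]
gripper_width: 85.5
```

```bash
python3 g.py 483.3 -131.3 38 -91.7
python3 - <<'E'
from h import *
j=get_image("scene"); crop(j,180,130,320,235,"s5.png")
E
```

```text
t 9.10 [ 482.4 -108.6  109.5] th -92.41 w 85.5 F [-0.1  0.2  0. ] j [  6.2  18.2 -27.9  -0.  -44.2  -8.6]
 tx 0.0907 ty -0.0075 tz 0.2862 spin -0.016 rows>=2
```

View pics/s5.png

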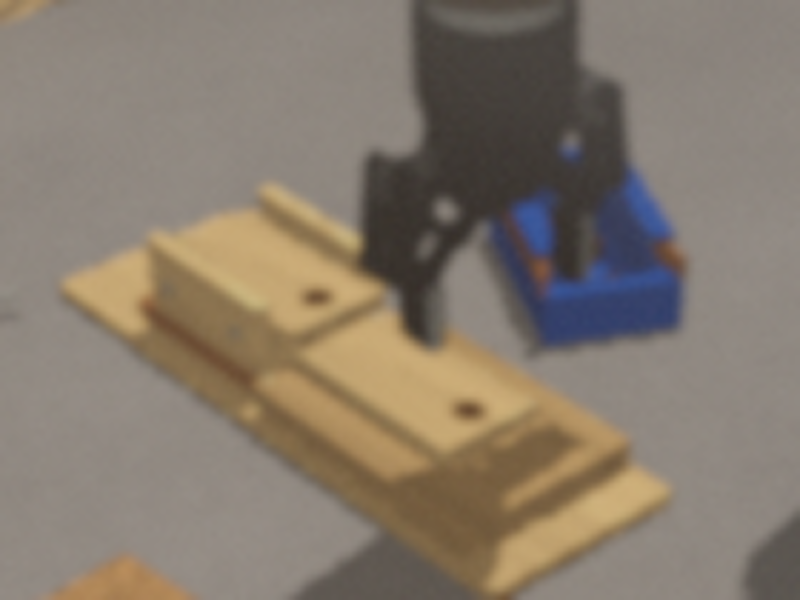

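Emit:
{"api": "play_rows", "payload": {"targets": [{"tx": 0.09,"ty": -0.005,"tz": 0.1,"spin": -0.016,"gripper": -1},{"tx": 0.09,"ty": -0.005,"tz": 0.2,"spin": -0.016,"gripper": -1},{"tx": 0.09,"ty": -0.005,"tz": 0.25,"spin": -0.016,"gripper": -1},{"tx": 0.09,"ty": -0.005,"tz": 0.25,"spin": -0.016,"gripper": -1}]}}

```text
clock: 9.65
position: [485.6, -126.6, 48.7]
ee_rot: [-0.699, 0.715, 0.0, -0.0]
contact_force: [0.7, -0.3, -0.2]
gripper_width: 85.6
```

```bash
python3 g.py 483.3 -131.3 38 -91.7
```

```text
t 9.65 [ 485.6 -126.6   48.7] th -91.23 w 85.6 F [ 0.7 -0.3 -0.2] j [  4.   24.2 -30.4   0.  -35.5  -5.2]
 tx 0.0191 ty 0.0087 tz 0.0428 spin 0.010 rows>=1
```

Emit:
{"api": "play_rows", "payload": {"targets": [{"tx": 0.01,"ty": 0.01,"tz": 0.02,"spin": 0.01,"gripper": -1},{"tx": 0.01,"ty": 0.01,"tz": 0.042,"spin": 0.01,"gripper": -1},{"tx": 0.01,"ty": 0.01,"tz": 0.042,"spin": 0.01,"gripper": 0},{"tx": 0.01,"ty": 0.01,"tz": 0.042,"spin": 0.01,"gripper": 1},{"tx": 0.01,"ty": 0.01,"tz": 0.042,"spin": 0.01,"gripper": 1},{"tx": 0.01,"ty": 0.01,"tz": 0.042,"spin": 0.01,"gripper": 1},{"tx": 0.01,"ty": 0.01,"tz": 0.042,"spin": 0.01,"gripper": 1}]}}

```text
clock: 10.52
position: [483.6, -129.3, 39.0]
ee_rot: [-0.697, 0.718, -0.001, 0.0]
contact_force: [-0.0, 0.7, 5.6]
gripper_width: 60.1
```

```bash
python3 g.py
python3 - <<'E'
from h import *
j=get_image("scene"); crop(j,180,130,320,235,"s6.png")
E
```

```text
t 10.53 [ 483.6 -129.3   39. ] th -91.70 w 60.1 F [-0.   0.7  5.6] j [  3.7  25.  -31.1   0.  -33.8  -5.4]
```

View pics/s6.png

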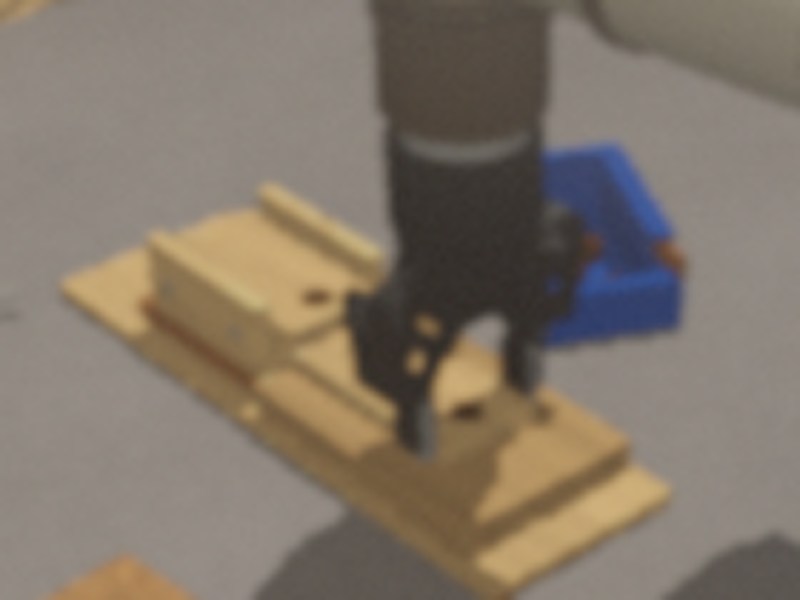

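Emit:
{"api": "play_rows", "payload": {"targets": [{"tx": 0,"ty": 0,"tz": -0.1,"spin": 0,"gripper": 1},{"tx": 0,"ty": 0,"tz": -0.28,"spin": 0,"gripper": 1},{"tx": 0,"ty": 0,"tz": -0.28,"spin": -0.2,"gripper": 1},{"tx": -0.15,"ty": 0,"tz": -0.28,"spin": -0.4,"gripper": 1},{"tx": -0.3,"ty": 0,"tz": -0.28,"spin": -0.6,"gripper": 1},{"tx": -0.45,"ty": 0,"tz": -0.28,"spin": -0.8,"gripper": 1},{"tx": -0.6,"ty": 0,"tz": -0.28,"spin": -1,"gripper": 1},{"tx": -0.65,"ty": 0,"tz": -0.28,"spin": -1,"gripper": 1}]}}

```text
clock: 11.58
position: [487.7, 34.6, 108.0]
ee_rot: [0.918, -0.396, -0.0, 0.0]
contact_force: [0.1, 0.8, -1.2]
gripper_width: 59.9
```

```bash
python3 g.py 453 34 110 -1
```

```text
t 11.57 [487.7  34.6 108. ] th -46.64 w 59.9 F [ 0.1  0.8 -1.2] j [ 23.1  17.8 -28.9  -0.  -43.4  20.2]
 tx -0.0934 ty 0.1025 tz -0.0082 spin -1.014 rows>=5
```

Emit:
{"api": "play_rows", "payload": {"targets": [{"tx": -0.09,"ty": 0.1,"tz": 0,"spin": -0.2,"gripper": 1},{"tx": -0.09,"ty": 0.1,"tz": 0,"spin": -0.4,"gripper": 1},{"tx": -0.09,"ty": 0.1,"tz": 0,"spin": -0.6,"gripper": 1},{"tx": -0.09,"ty": 0.1,"tz": 0,"spin": -0.8,"gripper": 1},{"tx": -0.09,"ty": 0.1,"tz": 0,"spin": -1,"gripper": 1},{"tx": -0.09,"ty": 0.1,"tz": 0,"spin": -1,"gripper": 1}]}}

```text
clock: 12.32
position: [453.9, 31.7, 108.0]
ee_rot: [1.0, -0.017, -0.0, 0.0]
contact_force: [0.5, 0.6, -0.1]
gripper_width: 60.2
```

```bash
python3 g.py 453 34 110 -1
python3 - <<'E'
from h import *
i=get_image("top"); crop(i,170,110,330,230,"t6.png"); j=get_image("scene"); crop(j,200,150,400,300,"s7.png")
E
```

```text
t 12.32 [453.9  31.7 108. ] th -1.96 w 60.2 F [ 0.5  0.6 -0.1] j [ 24.6  14.9 -33.3  -0.  -41.8  63.5]
 tx -0.0039 ty -0.0089 tz -0.0080 spin -0.021 rows>=1
```

View pics/t6.png

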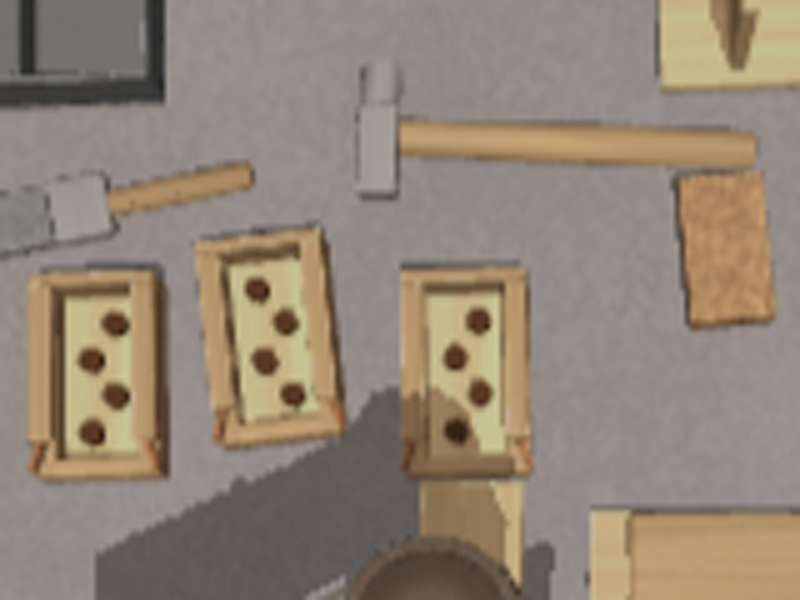

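View pics/s7.png

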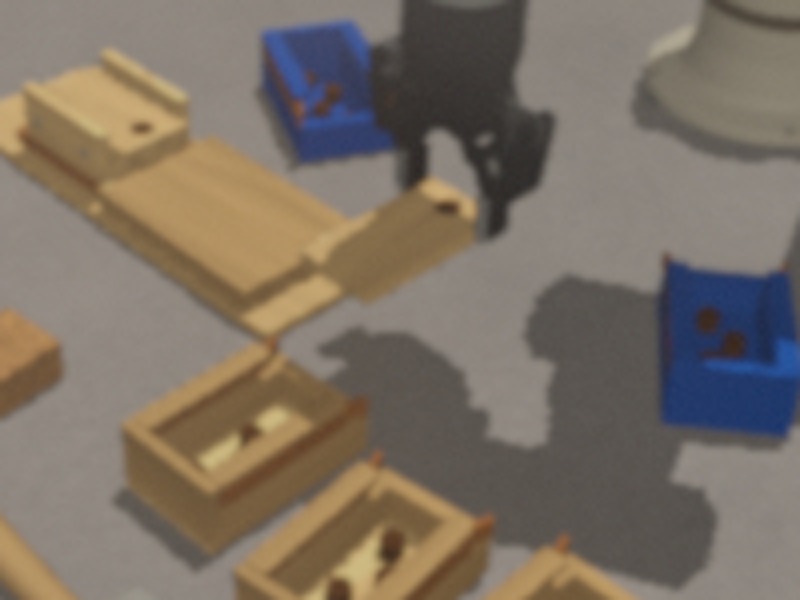

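```bash
cat >> h.py <<'E'
def ray(i,u,v,z):
    M=np.linalg.inv(i["world_to_cam"]); K=i["mtx"]; o=M[:3,3]; d=M[:3,:3]@np.array([(u-K[0,2])/K[0,0],-(v-K[1,2])/K[1,1],-1]); return o+d*(z-o[2])/d[2]
E
python3 - <<'E'
from h import *
i=get_image("top"); crop(i,240,190,300,235,"t7.png",13)
for c in((422,481),(522,482),(520,560)): print(ray(i,170+c[0]/5-.5,110+c[1]/5-.5,108).round(1))
E
```

```text
[559.3  57.3 108. ]
[556.7  -3.4 108. ]
[509.4  -0.7 108. ]
```

View pics/t7.png

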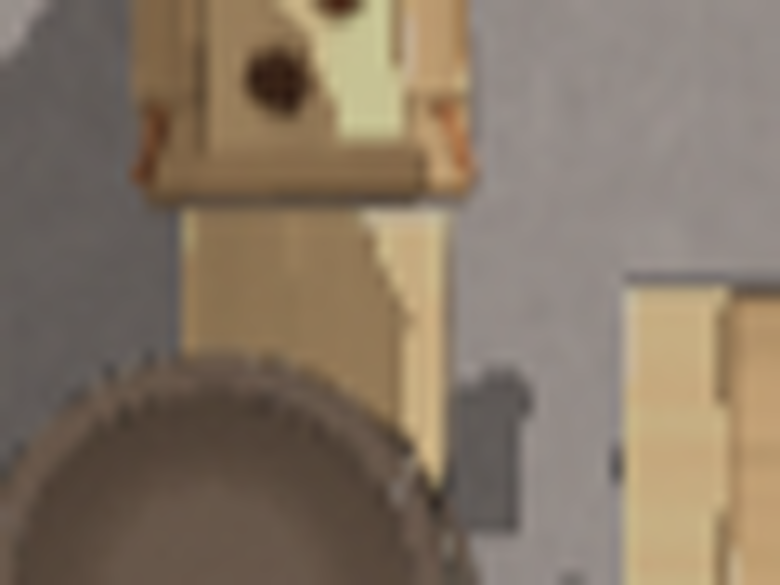

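```bash
python3 g.py 453.7 35.4 43.5 -1
```

```text
t 12.47 [454.1  32.  108.2] th -1.90 w 60.0 F [ 0.2 -0.1 -0.6] j [ 24.6  14.9 -33.3  -0.  -41.8  63.5]
 tx -0.0021 ty -0.0134 tz 0.2587 spin -0.020 rows>=2
```

Emit:
{"api": "play_rows", "payload": {"targets": [{"tx": -0.002,"ty": -0.013,"tz": 0.1,"spin": -0.02,"gripper": 1},{"tx": -0.002,"ty": -0.013,"tz": 0.2,"spin": -0.02,"gripper": 1},{"tx": -0.002,"ty": -0.013,"tz": 0.258,"spin": -0.02,"gripper": 1},{"tx": -0.002,"ty": -0.013,"tz": 0.258,"spin": -0.02,"gripper": 1},{"tx": -0.002,"ty": -0.013,"tz": 0.258,"spin": -0.02,"gripper": 1}]}}

```text
clock: 13.1
position: [454.3, 35.7, 44.3]
ee_rot: [1.0, -0.008, 0.0, -0.0]
contact_force: [1.5, -0.1, -1.1]
gripper_width: 59.8
```

```bash
python3 g.py 453.7 35.4 43.5 -1
python3 - <<'E'
from h import *
i=get_image("top"); crop(i,230,165,310,225,"t8.png",10); j=get_image("scene"); crop(j,220,180,320,255,"s8.png")
E
```

```text
t 13.10 [454.3  35.7  44.3] th -0.86 w 59.8 F [ 1.5 -0.1 -1.1] j [ 25.   21.3 -37.    0.  -31.6  64.1]
 tx -0.0025 ty 0.0013 tz 0.0031 spin 0.003 rows>=1
```

View pics/t8.png

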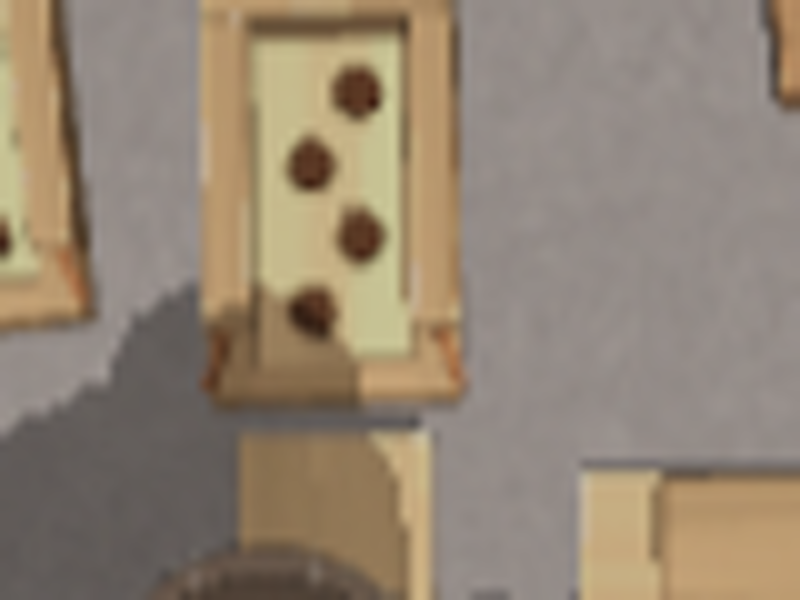

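View pics/s8.png

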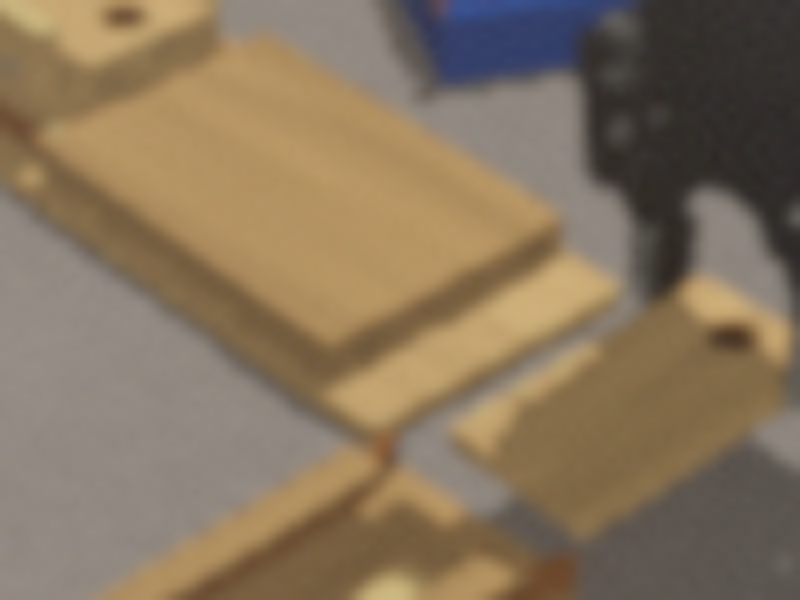

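Emit:
{"api": "play_rows", "payload": {"targets": [{"tx": 0.04,"ty": 0.001,"tz": 0.003,"spin": 0.003,"gripper": 1},{"tx": 0.07,"ty": 0.001,"tz": 0.003,"spin": 0.003,"gripper": 1},{"tx": 0.1,"ty": 0.001,"tz": 0.003,"spin": 0.003,"gripper": 1},{"tx": 0.13,"ty": 0.001,"tz": 0.003,"spin": 0.003,"gripper": 1},{"tx": 0.16,"ty": 0.001,"tz": 0.003,"spin": 0.003,"gripper": 1},{"tx": 0.19,"ty": 0.001,"tz": 0.003,"spin": 0.003,"gripper": 1},{"tx": 0.2,"ty": 0.001,"tz": 0.003,"spin": 0.003,"gripper": 1}]}}

```text
clock: 14.08
position: [504.4, 34.6, 43.0]
ee_rot: [1.0, -0.008, 0.0, -0.0]
contact_force: [1.0, 0.5, -0.6]
gripper_width: 60.3
```

```bash
python3 g.py 559.7 33.6 43.5 -1
python3 - <<'E'
from h import *
i=get_image("top"); crop(i,230,165,310,225,"t9.png",10); j=get_image("scene"); crop(j,220,200,320,275,"s9.png")
E
```

```text
t 14.07 [504.4  34.6  43. ] th -0.97 w 60.3 F [ 1.   0.5 -0.6] j [ 22.4  25.  -30.2   0.  -34.9  66.7]
 tx 0.2212 ty 0.0005 tz -0.0020 spin 0.001 rows>=1
```

View pics/s9.png

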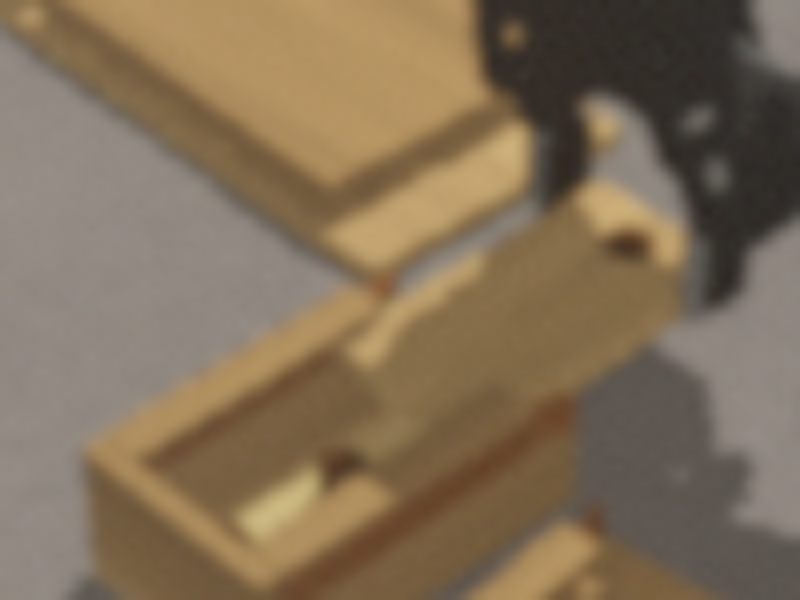

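View pics/t9.png

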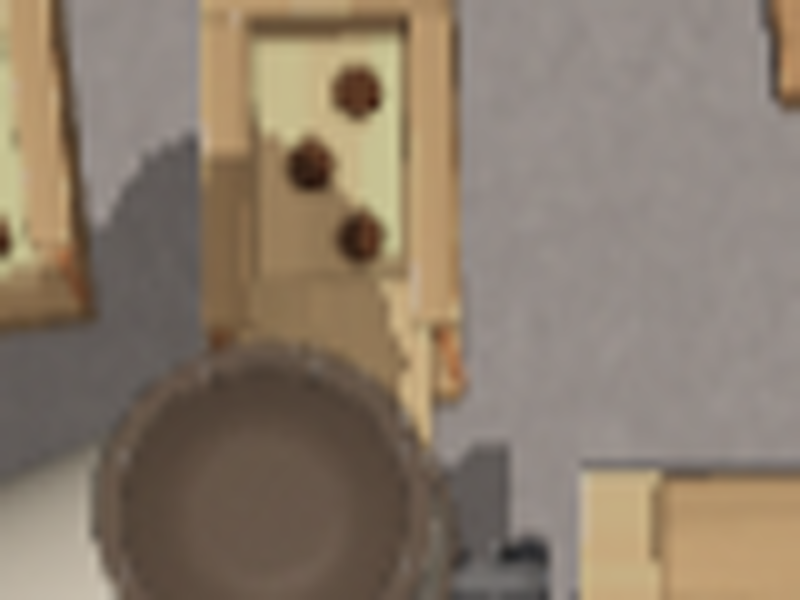

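Emit:
{"api": "play_rows", "payload": {"targets": [{"tx": 0.04,"ty": 0,"tz": 0,"spin": 0,"gripper": 1},{"tx": 0.08,"ty": 0,"tz": 0,"spin": 0,"gripper": 1},{"tx": 0.12,"ty": 0,"tz": 0,"spin": 0,"gripper": 1},{"tx": 0.16,"ty": 0,"tz": 0,"spin": 0,"gripper": 1},{"tx": 0.19,"ty": 0,"tz": 0,"spin": 0,"gripper": 1},{"tx": 0.205,"ty": 0,"tz": 0,"spin": 0,"gripper": 1},{"tx": 0.205,"ty": 0,"tz": 0,"spin": 0,"gripper": 1}]}}

```text
clock: 15.05
position: [555.2, 33.7, 43.0]
ee_rot: [1.0, -0.008, -0.0, 0.0]
contact_force: [0.6, 0.4, -0.4]
gripper_width: 59.8
```

```bash
python3 g.py
```

```text
t 15.05 [555.2  33.7  43. ] th -0.97 w 59.8 F [ 0.6  0.4 -0.4] j [ 20.2  28.6 -22.9  -0.  -38.5  68.9]
```

Emit:
{"api": "play_rows", "payload": {"targets": [{"tx": 0,"ty": 0,"tz": 0,"spin": 0,"gripper": -1},{"tx": 0,"ty": 0,"tz": 0,"spin": 0,"gripper": -1},{"tx": 0,"ty": 0,"tz": 0,"spin": 0,"gripper": -1},{"tx": -0.1,"ty": 0,"tz": 0,"spin": 0,"gripper": -1},{"tx": -0.18,"ty": 0,"tz": 0,"spin": 0,"gripper": -1},{"tx": -0.19,"ty": 0,"tz": -0.03,"spin": 0,"gripper": -1},{"tx": -0.19,"ty": 0,"tz": -0.03,"spin": 0,"gripper": 1},{"tx": -0.19,"ty": 0,"tz": -0.03,"spin": 0,"gripper": 1},{"tx": -0.19,"ty": 0,"tz": -0.03,"spin": 0,"gripper": 1},{"tx": -0.19,"ty": 0,"tz": -0.03,"spin": 0,"gripper": 1},{"tx": -0.19,"ty": 0,"tz": -0.03,"spin": 0,"gripper": 1}]}}

```text
clock: 16.42
position: [507.6, 34.5, 50.4]
ee_rot: [1.0, -0.008, -0.0, 0.0]
contact_force: [-0.2, 1.2, -0.2]
gripper_width: 0.2
```

```bash
python3 g.py
python3 - <<'E'
from h import *
j=get_image("scene"); crop(j,220,200,320,275,"s10.png")
E
```

```text
t 16.43 [507.6  34.5  50.4] th -0.96 w 0.2 F [-0.2  1.2 -0.2] j [ 22.2  24.5 -29.3   0.  -36.2  66.8]
```

View pics/s10.png

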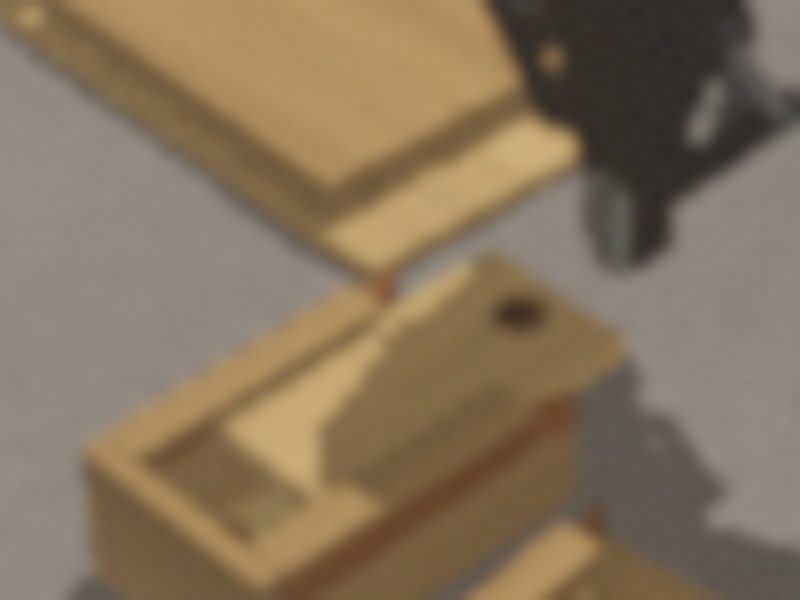

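Emit:
{"api": "play_rows", "payload": {"targets": [{"tx": 0.04,"ty": 0,"tz": 0,"spin": 0,"gripper": 1},{"tx": 0.08,"ty": 0,"tz": 0,"spin": 0,"gripper": 1},{"tx": 0.11,"ty": 0,"tz": 0,"spin": 0,"gripper": 1},{"tx": 0.14,"ty": 0,"tz": 0,"spin": 0,"gripper": 1},{"tx": 0.165,"ty": 0,"tz": 0,"spin": 0,"gripper": 1},{"tx": 0.185,"ty": 0,"tz": 0,"spin": 0,"gripper": 1},{"tx": 0.2,"ty": 0,"tz": 0,"spin": 0,"gripper": 1},{"tx": 0.208,"ty": 0,"tz": 0,"spin": 0,"gripper": 1},{"tx": 0.208,"ty": 0,"tz": 0,"spin": 0,"gripper": 1}]}}

```text
clock: 17.6
position: [559.7, 33.7, 50.6]
ee_rot: [1.0, -0.008, 0.0, -0.0]
contact_force: [-0.3, 0.2, -0.4]
gripper_width: 0.2
```

```bash
python3 g.py
python3 - <<'E'
from h import *
j=get_image("scene"); crop(j,220,200,320,275,"s11.png")
E
```

```text
t 17.60 [559.7  33.7  50.6] th -0.96 w 0.2 F [-0.3  0.2 -0.4] j [ 20.   28.2 -21.9   0.  -39.8  69. ]
```

View pics/s11.png

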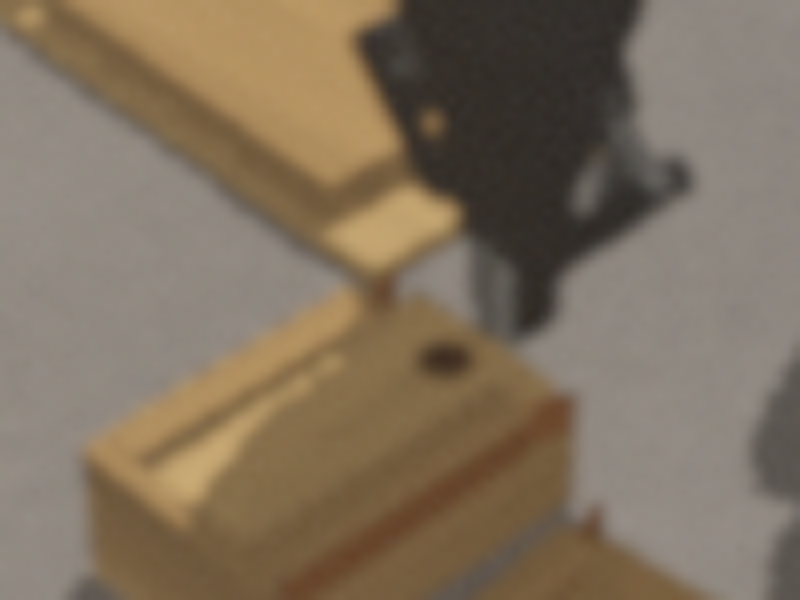

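Emit:
{"api": "play_rows", "payload": {"targets": [{"tx": 0.004,"ty": 0,"tz": 0,"spin": 0,"gripper": 1},{"tx": 0.008,"ty": 0,"tz": 0,"spin": 0,"gripper": 1},{"tx": 0.008,"ty": 0,"tz": 0,"spin": 0,"gripper": 1}]}}

```text
clock: 18.02
position: [561.7, 33.7, 50.6]
ee_rot: [1.0, -0.008, 0.0, -0.0]
contact_force: [-0.8, -0.7, 0.4]
gripper_width: 0.6
```

Emit:
{"api": "play_rows", "payload": {"targets": [{"tx": 0.004,"ty": 0,"tz": 0,"spin": 0,"gripper": 1},{"tx": 0.004,"ty": 0,"tz": 0,"spin": 0,"gripper": 1}]}}

```text
clock: 18.27
position: [562.0, 33.5, 50.5]
ee_rot: [1.0, -0.008, -0.001, 0.0]
contact_force: [-2.4, -0.2, 1.5]
gripper_width: 0.1
```

```bash
python3 g.py
```

```text
t 18.27 [562.   33.5  50.5] th -0.97 w 0.1 F [-2.4 -0.2  1.5] j [ 19.9  28.4 -21.5  -0.  -40.1  69.1]
```

Emit:
{"api": "play_rows", "payload": {"targets": [{"tx": -0.08,"ty": 0,"tz": 0,"spin": 0,"gripper": 1},{"tx": -0.2,"ty": 0,"tz": -0.2,"spin": 0,"gripper": 1},{"tx": -0.3,"ty": 0.1,"tz": -0.4,"spin": 0.2,"gripper": 1},{"tx": -0.3,"ty": 0.3,"tz": -0.4,"spin": 0.4,"gripper": 1},{"tx": -0.3,"ty": 0.5,"tz": -0.4,"spin": 0.6,"gripper": 1},{"tx": -0.3,"ty": 0.7,"tz": -0.4,"spin": 0.8,"gripper": 1},{"tx": -0.3,"ty": 0.9,"tz": -0.4,"spin": 1,"gripper": 1},{"tx": -0.3,"ty": 0.9,"tz": -0.4,"spin": 1,"gripper": 1}]}}

```text
clock: 19.27
position: [483.8, -192.8, 150.5]
ee_rot: [0.92, -0.393, 0.001, 0.0]
contact_force: [-0.2, 0.0, 0.3]
gripper_width: -0.1
```

```bash
python3 g.py 474.6 -388 130 -92.05
python3 - <<'E'
from h import *
i=get_image("top"); crop(i,170,110,330,230,"t10.png")
p=(633,32.35,-.017)
w=winof(i,BOX,p); s=wood(i,w); s=comp(s,w,w2p(i,(p[0],p[1],25))); print(np.round(fit(i,s,w,BOX,p),3))
E
```

```text
t 19.27 [ 483.8 -192.8  150.5] th -46.26 w -0.1 F [-0.2  0.   0.3] j [ -3.9  17.3 -21.8   0.  -50.9  47.6]
 tx 0.5385 ty 0.5664 tz 0.0818 spin 1.018 rows>=5
[ 6.33418e+02  3.23160e+01 -1.50000e-02  4.40000e-02]
```

View pics/t10.png

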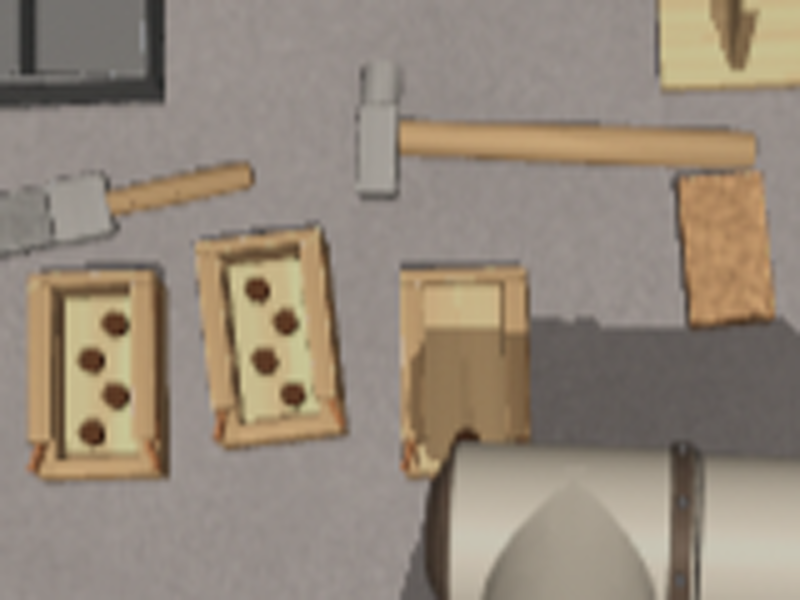

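Emit:
{"api": "play_rows", "payload": {"targets": [{"tx": 0.1,"ty": 0.1,"tz": 0,"spin": 0.2,"gripper": 1},{"tx": 0.22,"ty": 0.22,"tz": 0,"spin": 0.4,"gripper": 1},{"tx": 0.34,"ty": 0.35,"tz": 0,"spin": 0.6,"gripper": 1},{"tx": 0.45,"ty": 0.47,"tz": 0,"spin": 0.8,"gripper": 1},{"tx": 0.538,"ty": 0.566,"tz": 0,"spin": 1,"gripper": 1},{"tx": 0.538,"ty": 0.566,"tz": 0.08,"spin": 1,"gripper": 1},{"tx": 0.538,"ty": 0.566,"tz": 0.08,"spin": 1,"gripper": 1}]}}

```text
clock: 20.2
position: [475.1, -383.8, 128.9]
ee_rot: [-0.702, 0.713, 0.002, -0.0]
contact_force: [-0.5, -0.0, -0.1]
gripper_width: 0.3
```

```bash
python3 g.py 474.6 -388 58.8 -92.05
python3 - <<'E'
from h import *
i=get_image("top"); crop(i,170,110,330,230,"t11.png"); j=get_image("scene"); crop(j,180,140,300,230,"s12.png")
E
```

```text
t 20.20 [ 475.1 -383.8  128.9] th -90.88 w 0.3 F [-0.5 -0.  -0.1] j [-23.8  26.6 -10.2  -0.  -53.4  22.9]
 tx 0.0168 ty 0.0017 tz 0.2805 spin 0.026 rows>=2
```

View pics/t11.png

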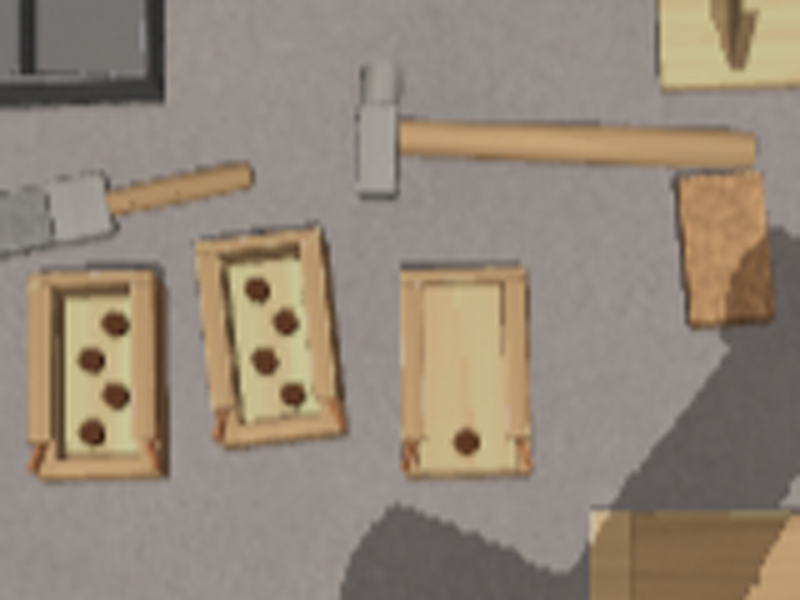

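View pics/s12.png

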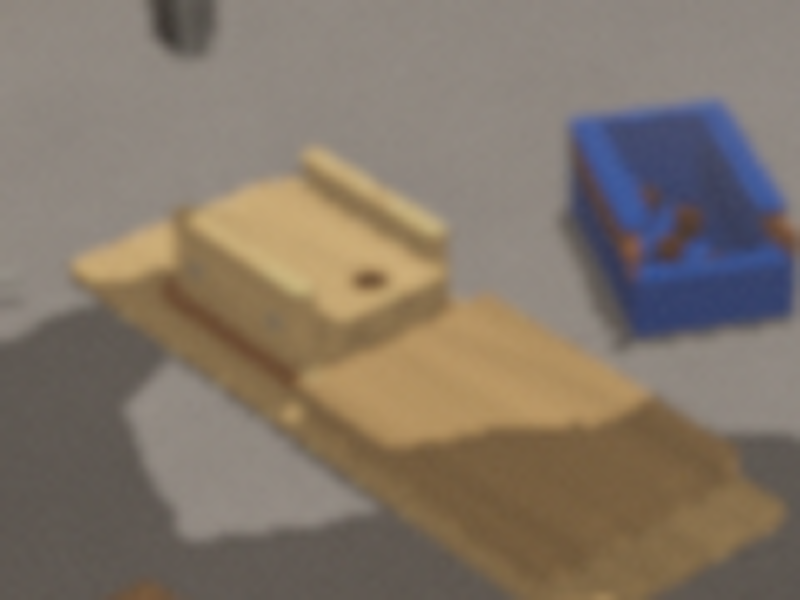

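Emit:
{"api": "play_rows", "payload": {"targets": [{"tx": 0.01,"ty": 0,"tz": 0.15,"spin": 0.026,"gripper": 1},{"tx": 0.01,"ty": 0,"tz": 0.27,"spin": 0.026,"gripper": 1},{"tx": 0.01,"ty": 0,"tz": 0.275,"spin": 0.026,"gripper": 1},{"tx": 0.01,"ty": 0,"tz": 0.275,"spin": 0.026,"gripper": 1}]}}

```text
clock: 20.8
position: [476.9, -387.8, 63.5]
ee_rot: [-0.694, 0.72, -0.001, 0.0]
contact_force: [0.8, -0.5, -0.4]
gripper_width: -0.2
```

```bash
python3 g.py 474.6 -388 58.8 -92.05
```

```text
t 20.80 [ 476.9 -387.8   63.5] th -92.04 w -0.2 F [ 0.8 -0.5 -0.4] j [-24.   31.2 -13.5   0.  -45.2  22. ]
 tx 0.0013 ty 0.0092 tz 0.0187 spin 0.000 rows>=1
```

Emit:
{"api": "play_rows", "payload": {"targets": [{"tx": 0,"ty": 0.009,"tz": 0.018,"spin": 0,"gripper": 1},{"tx": 0,"ty": 0.009,"tz": 0.018,"spin": 0,"gripper": 1}]}}

```text
clock: 21.05
position: [473.4, -387.6, 58.0]
ee_rot: [-0.694, 0.72, -0.0, 0.0]
contact_force: [-0.2, 0.1, 0.1]
gripper_width: -0.4
```

```bash
python3 g.py 480.2 -229.3 58.8 -92.05
```

```text
t 21.05 [ 473.4 -387.6   58. ] th -92.14 w -0.4 F [-0.2  0.1  0.1] j [-24.2  31.4 -14.1  -0.  -44.4  22. ]
 tx -0.6336 ty -0.0036 tz -0.0032 spin -0.002 rows>=3
```

Emit:
{"api": "play_rows", "payload": {"targets": [{"tx": -0.05,"ty": -0.003,"tz": -0.003,"spin": 0,"gripper": 1},{"tx": -0.09,"ty": -0.003,"tz": -0.003,"spin": 0,"gripper": 1},{"tx": -0.13,"ty": -0.003,"tz": -0.003,"spin": 0,"gripper": 1},{"tx": -0.17,"ty": -0.003,"tz": -0.003,"spin": 0,"gripper": 1},{"tx": -0.21,"ty": -0.003,"tz": -0.003,"spin": 0,"gripper": 1},{"tx": -0.25,"ty": -0.003,"tz": -0.003,"spin": 0,"gripper": 1},{"tx": -0.29,"ty": -0.003,"tz": -0.003,"spin": 0,"gripper": 1},{"tx": -0.33,"ty": -0.003,"tz": -0.003,"spin": 0,"gripper": 1},{"tx": -0.37,"ty": -0.003,"tz": -0.003,"spin": 0,"gripper": 1},{"tx": -0.4,"ty": -0.003,"tz": -0.003,"spin": 0,"gripper": 1},{"tx": -0.4,"ty": -0.003,"tz": -0.003,"spin": 0,"gripper": 1}]}}

```text
clock: 22.42
position: [477.7, -286.9, 58.0]
ee_rot: [-0.694, 0.72, 0.0, -0.0]
contact_force: [0.2, -0.6, -0.3]
gripper_width: -0.1
```

```bash
python3 g.py 480.2 -229.3 58.5 -92.05
python3 - <<'E'
from h import *
j=get_image("scene"); crop(j,180,140,300,230,"s13.png")
E
```

```text
t 22.43 [ 477.7 -286.9   58. ] th -92.09 w -0.1 F [ 0.2 -0.6 -0.3] j [-14.3  27.4 -22.1  -0.  -40.6  12.3]
 tx -0.2307 ty -0.0016 tz -0.0021 spin -0.001 rows>=1
```

View pics/s13.png

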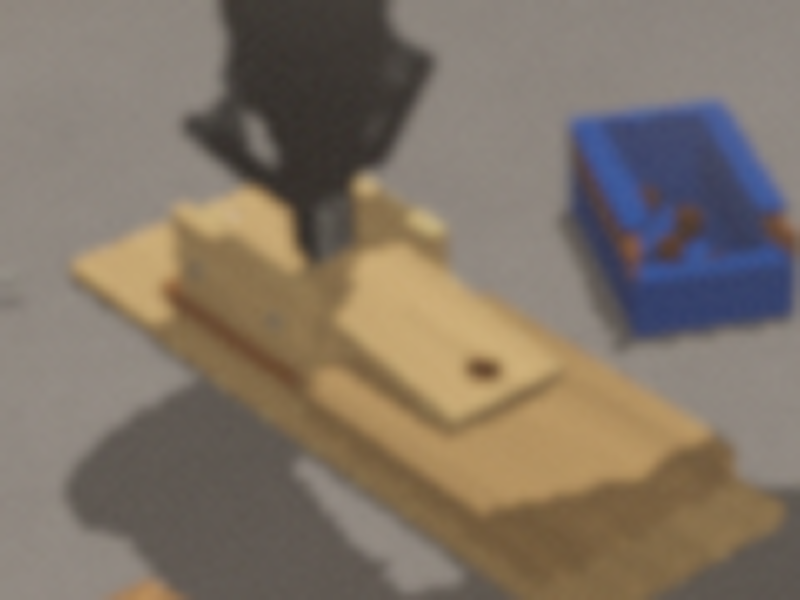

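Lid 2 slides out cleanly. Finish the push, lift, and clear the view.

Emit:
{"api": "play_rows", "payload": {"targets": [{"tx": -0.04,"ty": -0.002,"tz": -0.003,"spin": 0,"gripper": 1},{"tx": -0.08,"ty": -0.002,"tz": -0.003,"spin": 0,"gripper": 1},{"tx": -0.12,"ty": -0.002,"tz": -0.003,"spin": 0,"gripper": 1},{"tx": -0.15,"ty": -0.002,"tz": -0.003,"spin": 0,"gripper": 1},{"tx": -0.18,"ty": -0.002,"tz": -0.003,"spin": 0,"gripper": 1},{"tx": -0.21,"ty": -0.002,"tz": -0.003,"spin": 0,"gripper": 1},{"tx": -0.24,"ty": -0.002,"tz": -0.003,"spin": 0,"gripper": 1},{"tx": -0.24,"ty": -0.002,"tz": -0.003,"spin": 0,"gripper": 1},{"tx": -0.24,"ty": -0.002,"tz": -0.2,"spin": 0,"gripper": 1},{"tx": -0.24,"ty": 0,"tz": -0.4,"spin": 0,"gripper": 1},{"tx": -0.5,"ty": 0,"tz": -0.42,"spin": 0,"gripper": -1}]}}

```text
clock: 23.85
position: [485.1, -167.6, 166.8]
ee_rot: [-0.692, 0.722, -0.004, 0.003]
contact_force: [0.6, 1.8, -0.8]
gripper_width: 16.8
```

Emit:
{"api": "play_rows", "payload": {"targets": [{"tx": -0.25,"ty": 0,"tz": 0,"spin": 0,"gripper": -1},{"tx": -0.5,"ty": 0,"tz": 0,"spin": 0,"gripper": -1},{"tx": -0.75,"ty": 0,"tz": 0,"spin": 0,"gripper": -1},{"tx": -1,"ty": 0,"tz": 0,"spin": 0,"gripper": -1},{"tx": -1,"ty": 0,"tz": 0,"spin": 0,"gripper": -1}]}}

```text
clock: 24.48
position: [492.1, 88.1, 163.1]
ee_rot: [-0.696, 0.718, -0.0, 0.001]
contact_force: [-0.2, -0.1, -0.6]
gripper_width: 85.6
```

```bash
python3 g.py
python3 - <<'E'
from h import *
i=get_image("top"); crop(i,280,195,420,270,"t12.png"); r,s=fitlid(i,(482,-173.2,1.54)); print(r,np.degrees(r[2]))
E
```

```text
t 24.48 [492.1  88.1 163.1] th -91.78 w 85.6 F [-0.2 -0.1 -0.6] j [ 28.8  14.5 -23.6   0.  -51.8 -30.6]
[ 4.80993754e+02 -1.74566130e+02  1.53543741e+00  3.70352132e-03] 87.97408324753297
```

View pics/t12.png

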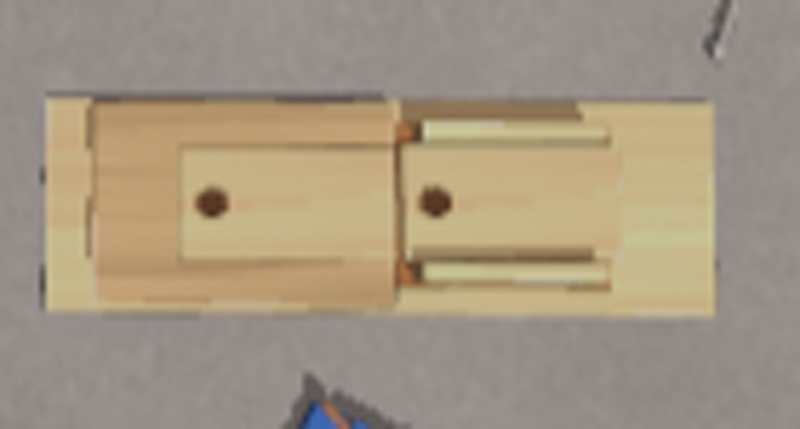

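```bash
python3 g.py 482.7 -132.3 90 -92
```

```text
t 24.52 [491.6  86.3 162.8] th -91.92 w 85.7 F [ 0.1 -0.3 -0.4] j [ 28.6  14.5 -23.7  -0.  -51.8 -30.5]
 tx 0.8750 ty 0.0062 tz 0.2912 spin 0.002 rows>=4
```

Emit:
{"api": "play_rows", "payload": {"targets": [{"tx": 0.25,"ty": 0.006,"tz": 0,"spin": 0.002,"gripper": -1},{"tx": 0.5,"ty": 0.006,"tz": 0.05,"spin": 0.002,"gripper": -1},{"tx": 0.75,"ty": 0.006,"tz": 0.15,"spin": 0.002,"gripper": -1},{"tx": 0.875,"ty": 0.006,"tz": 0.29,"spin": 0.002,"gripper": -1},{"tx": 0.875,"ty": 0.006,"tz": 0.4,"spin": 0.002,"gripper": -1},{"tx": 0.875,"ty": 0.006,"tz": 0.4,"spin": 0.002,"gripper": -1},{"tx": 0.875,"ty": 0.006,"tz": 0.4,"spin": 0.002,"gripper": -1}]}}

```text
clock: 25.4
position: [482.6, -134.6, 63.8]
ee_rot: [-0.693, 0.721, -0.001, 0.0]
contact_force: [0.5, 0.0, 0.9]
gripper_width: 85.9
```

```bash
python3 g.py 482.7 -132.3 38.5 -92;  python3 - <<'E'
from h import *
j=get_image("scene"); crop(j,180,130,320,235,"s14.png")
E
```

```text
t 25.40 [ 482.6 -134.6   63.8] th -92.24 w 85.9 F [0.5 0.  0.9] j [  3.   22.6 -29.8   0.  -37.4  -5.3]
 tx -0.0092 ty -0.0001 tz 0.1013 spin -0.005 rows>=1
```

View pics/s14.png

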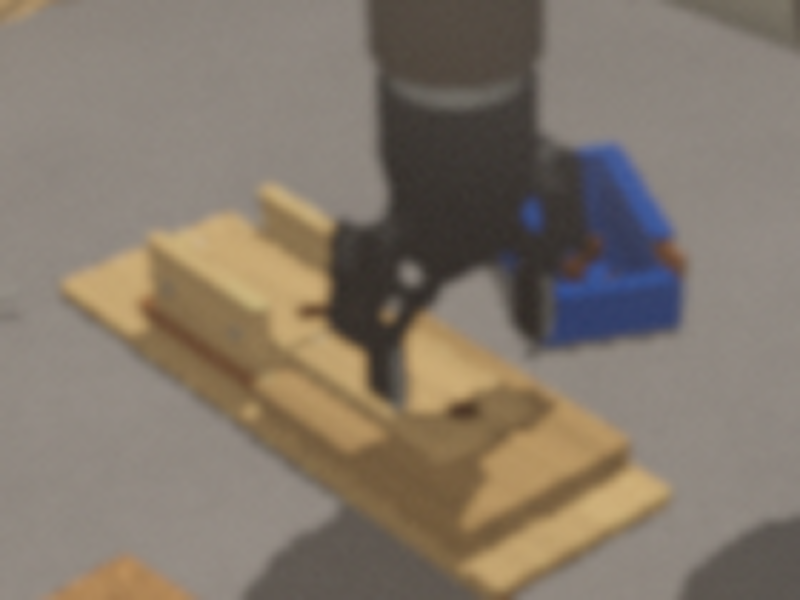

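Emit:
{"api": "play_rows", "payload": {"targets": [{"tx": -0.008,"ty": 0,"tz": 0.05,"spin": 0,"gripper": -1},{"tx": -0.008,"ty": 0,"tz": 0.098,"spin": 0,"gripper": -1},{"tx": -0.008,"ty": 0,"tz": 0.098,"spin": 0,"gripper": -1},{"tx": -0.008,"ty": 0,"tz": 0.098,"spin": 0,"gripper": 0},{"tx": -0.008,"ty": 0,"tz": 0.098,"spin": 0,"gripper": 1},{"tx": -0.008,"ty": 0,"tz": 0.098,"spin": 0,"gripper": 1},{"tx": -0.008,"ty": 0,"tz": 0.098,"spin": 0,"gripper": 1},{"tx": -0.008,"ty": 0,"tz": 0.098,"spin": 0,"gripper": 1}]}}

```text
clock: 26.45
position: [482.8, -132.1, 39.0]
ee_rot: [-0.693, 0.721, -0.001, 0.001]
contact_force: [0.1, 1.6, 6.1]
gripper_width: 60.1
```

```bash
python3 g.py
```

```text
t 26.45 [ 482.8 -132.1   39. ] th -92.19 w 60.1 F [0.1 1.6 6.1] j [  3.3  25.  -31.1   0.  -33.8  -5.5]
```

Emit:
{"api": "play_rows", "payload": {"targets": [{"tx": 0,"ty": 0,"tz": -0.1,"spin": 0,"gripper": 1},{"tx": 0,"ty": 0,"tz": -0.28,"spin": 0,"gripper": 1},{"tx": -0.1,"ty": 0,"tz": -0.28,"spin": -0.2,"gripper": 1},{"tx": -0.3,"ty": 0,"tz": -0.28,"spin": -0.4,"gripper": 1},{"tx": -0.5,"ty": 0,"tz": -0.28,"spin": -0.6,"gripper": 1},{"tx": -0.7,"ty": 0,"tz": -0.28,"spin": -0.8,"gripper": 1},{"tx": -0.9,"ty": 0,"tz": -0.28,"spin": -1,"gripper": 1},{"tx": -0.9,"ty": 0,"tz": -0.28,"spin": -1,"gripper": 1}]}}

```text
clock: 27.45
position: [490.8, 95.5, 108.0]
ee_rot: [0.917, -0.398, -0.0, -0.0]
contact_force: [0.3, 0.0, -0.6]
gripper_width: 59.8
```

```bash
python3 g.py 478 141.7 110 4.93
```

```text
t 27.45 [490.8  95.5 108. ] th -46.94 w 59.8 F [ 0.3  0.  -0.6] j [ 29.6  18.7 -27.4  -0.  -43.9  13.4]
 tx -0.1702 ty -0.0887 tz -0.0080 spin -1.153 rows>=5
```

Emit:
{"api": "play_rows", "payload": {"targets": [{"tx": -0.17,"ty": -0.089,"tz": 0,"spin": -0.2,"gripper": 1},{"tx": -0.17,"ty": -0.089,"tz": 0,"spin": -0.4,"gripper": 1},{"tx": -0.17,"ty": -0.089,"tz": 0,"spin": -0.6,"gripper": 1},{"tx": -0.17,"ty": -0.089,"tz": 0,"spin": -0.8,"gripper": 1},{"tx": -0.17,"ty": -0.089,"tz": 0,"spin": -1,"gripper": 1},{"tx": -0.17,"ty": -0.089,"tz": 0,"spin": -1,"gripper": 1}]}}

```text
clock: 28.2
position: [477.8, 138.0, 107.9]
ee_rot: [1.0, -0.021, -0.001, 0.0]
contact_force: [-0.6, -0.5, 0.1]
gripper_width: 60.5
```

```bash
python3 g.py 478 141.5 44 4.93
```

```text
t 28.20 [477.8 138.  107.9] th -2.43 w 60.5 F [-0.6 -0.5  0.1] j [ 34.8  18.5 -27.7  -0.  -43.9  52.7]
 tx 0.0004 ty -0.0140 tz 0.2555 spin -0.164 rows>=2
```

Emit:
{"api": "play_rows", "payload": {"targets": [{"tx": 0,"ty": -0.014,"tz": 0.1,"spin": -0.164,"gripper": 1},{"tx": 0,"ty": -0.014,"tz": 0.2,"spin": -0.164,"gripper": 1},{"tx": 0,"ty": -0.014,"tz": 0.256,"spin": -0.164,"gripper": 1},{"tx": 0,"ty": -0.014,"tz": 0.256,"spin": -0.164,"gripper": 1},{"tx": 0,"ty": -0.014,"tz": 0.256,"spin": -0.164,"gripper": 1}]}}

```text
clock: 28.82
position: [479.0, 142.7, 45.0]
ee_rot: [0.999, 0.045, 0.001, -0.0]
contact_force: [-0.7, 0.2, 0.0]
gripper_width: 60.4
```

```bash
python3 g.py 478 141.5 43.5 4.93
python3 - <<'E'
from h import *
i=get_image("top"); crop(i,190,145,270,205,"t13.png",10); j=get_image("scene"); crop(j,230,200,350,290,"s15.png")
p=(659,157,.086)
w=winof(i,BOX,p); s=wood(i,w); s=comp(s,w,w2p(i,(p[0],p[1],25))); print(np.round(fit(i,s,w,BOX,p),3))
E
```

```text
t 28.82 [479.  142.7  45. ] th 5.13 w 60.4 F [-0.7  0.2  0. ] j [ 35.2  24.3 -30.9   0.  -34.7  59.9]
 tx -0.0043 ty 0.0045 tz 0.0060 spin 0.004 rows>=1
[6.58946e+02 1.57126e+02 8.50000e-02 4.00000e-03]
```

View pics/t13.png

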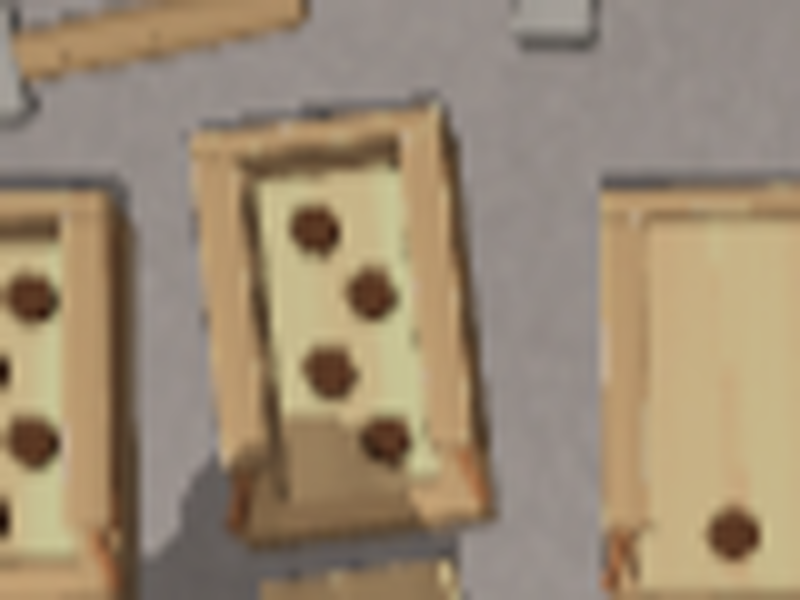

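View pics/s15.png

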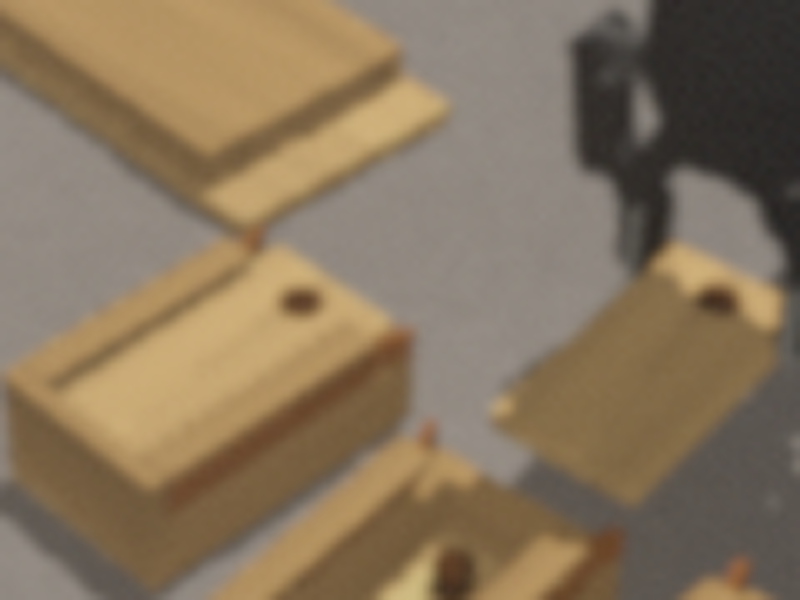

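Emit:
{"api": "play_rows", "payload": {"targets": [{"tx": 0,"ty": 0.007,"tz": 0.005,"spin": 0.004,"gripper": 1},{"tx": 0,"ty": 0.007,"tz": 0.005,"spin": 0.004,"gripper": 1}]}}

```text
clock: 29.18
position: [478.6, 140.7, 43.3]
ee_rot: [0.999, 0.043, 0.0, -0.0]
contact_force: [-0.1, -0.2, -1.1]
gripper_width: 60.3
```

```bash
python3 g.py 478 141.5 43.5 4.93
python3 - <<'E'
from h import *
i=get_image("top"); crop(i,200,180,260,225,"t14.png",13)
E
```

```text
t 29.18 [478.6 140.7  43.3] th 4.96 w 60.3 F [-0.1 -0.2 -1.1] j [ 35.1  24.4 -31.1  -0.  -34.4  59.9]
 tx -0.0021 ty -0.0034 tz -0.0006 spin 0.001 rows>=1
```

View pics/t14.png

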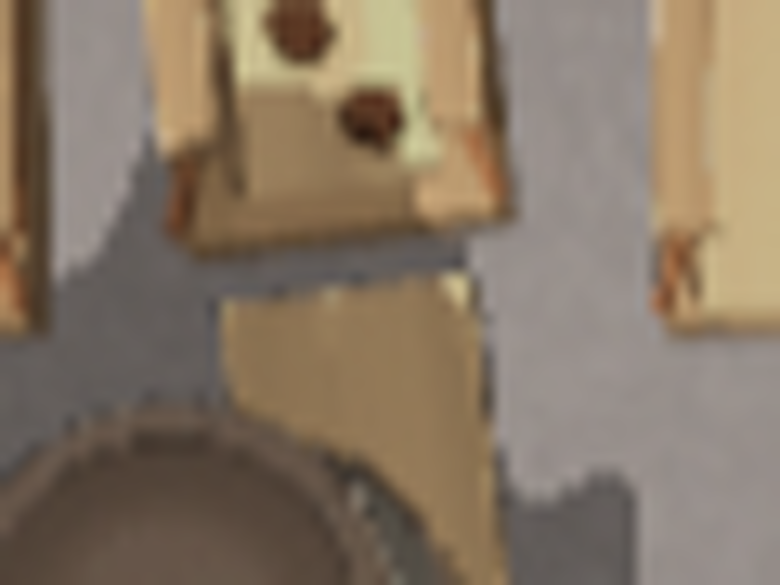

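Emit:
{"api": "play_rows", "payload": {"targets": [{"tx": 0.04,"ty": -0.003,"tz": 0,"spin": 0.001,"gripper": 1},{"tx": 0.07,"ty": -0.003,"tz": 0,"spin": 0.001,"gripper": 1},{"tx": 0.1,"ty": -0.003,"tz": 0,"spin": 0.001,"gripper": 1},{"tx": 0.13,"ty": -0.003,"tz": 0,"spin": 0.001,"gripper": 1},{"tx": 0.16,"ty": -0.003,"tz": 0,"spin": 0.001,"gripper": 1},{"tx": 0.19,"ty": -0.003,"tz": 0,"spin": 0.001,"gripper": 1},{"tx": 0.2,"ty": -0.003,"tz": 0,"spin": 0.001,"gripper": 1}]}}

```text
clock: 30.1
position: [528.9, 145.9, 43.1]
ee_rot: [0.999, 0.043, 0.0, -0.0]
contact_force: [1.1, 0.1, -1.2]
gripper_width: 60.2
```

```bash
python3 g.py 581.5 150.4 43.5 4.93
python3 - <<'E'
from h import *
i=get_image("top"); crop(i,190,145,270,205,"t15.png",10); j=get_image("scene"); crop(j,250,230,350,305,"s16.png")
E
```

```text
t 30.10 [528.9 145.9  43.1] th 4.93 w 60.2 F [ 1.1  0.1 -1.2] j [ 32.4  28.  -24.    0.  -37.9  62.6]
 tx 0.2113 ty 0.0003 tz -0.0018 spin -0.000 rows>=1
```

View pics/t15.png

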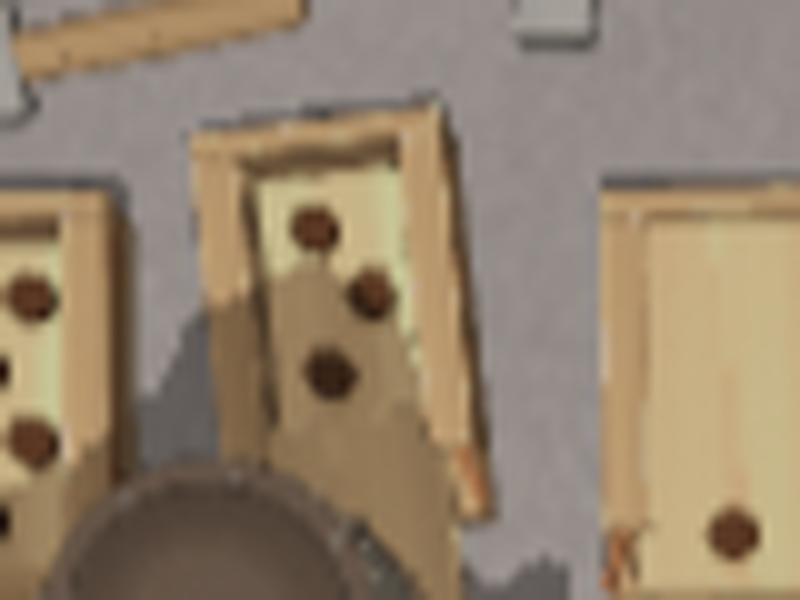

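View pics/s16.png

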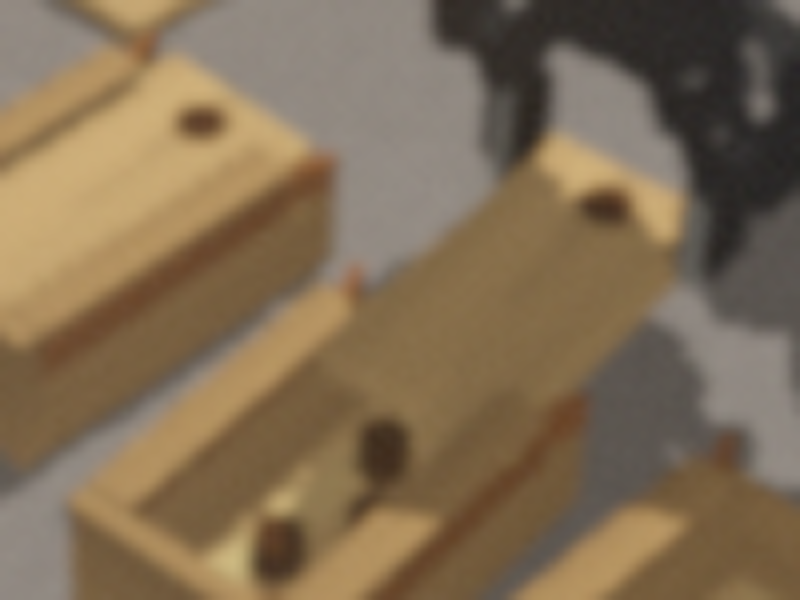

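Emit:
{"api": "play_rows", "payload": {"targets": [{"tx": 0.04,"ty": 0,"tz": 0,"spin": 0,"gripper": 1},{"tx": 0.08,"ty": 0,"tz": 0,"spin": 0,"gripper": 1},{"tx": 0.12,"ty": 0,"tz": 0,"spin": 0,"gripper": 1},{"tx": 0.16,"ty": 0,"tz": 0,"spin": 0,"gripper": 1},{"tx": 0.19,"ty": 0,"tz": 0,"spin": 0,"gripper": 1},{"tx": 0.205,"ty": 0,"tz": 0,"spin": 0,"gripper": 1},{"tx": 0.205,"ty": 0,"tz": 0,"spin": 0,"gripper": 1}]}}

```text
clock: 31.08
position: [579.4, 150.2, 43.0]
ee_rot: [0.999, 0.043, -0.0, 0.0]
contact_force: [-0.3, 0.6, -1.4]
gripper_width: 60.0
```

```bash
python3 g.py
```

```text
t 31.07 [579.4 150.2  43. ] th 4.92 w 60.0 F [-0.3  0.6 -1.4] j [ 30.   31.6 -16.7  -0.  -41.7  64.9]
```

Emit:
{"api": "play_rows", "payload": {"targets": [{"tx": 0,"ty": 0,"tz": 0,"spin": 0,"gripper": -1},{"tx": 0,"ty": 0,"tz": 0,"spin": 0,"gripper": -1},{"tx": 0,"ty": 0,"tz": 0,"spin": 0,"gripper": -1},{"tx": -0.1,"ty": 0,"tz": 0,"spin": 0,"gripper": -1},{"tx": -0.18,"ty": 0,"tz": 0,"spin": 0,"gripper": -1},{"tx": -0.19,"ty": 0,"tz": -0.03,"spin": 0,"gripper": -1},{"tx": -0.19,"ty": 0,"tz": -0.03,"spin": 0,"gripper": 1},{"tx": -0.19,"ty": 0,"tz": -0.03,"spin": 0,"gripper": 1},{"tx": -0.19,"ty": 0,"tz": -0.03,"spin": 0,"gripper": 1},{"tx": -0.19,"ty": 0,"tz": -0.03,"spin": 0,"gripper": 1},{"tx": -0.19,"ty": 0,"tz": -0.03,"spin": 0,"gripper": 1}]}}

```text
clock: 32.45
position: [532.1, 146.1, 50.4]
ee_rot: [0.999, 0.043, -0.0, 0.0]
contact_force: [0.2, 0.1, 0.4]
gripper_width: 0.3
```

```bash
python3 g.py 586 150.8 50.5 4.93
python3 - <<'E'
from h import *
j=get_image("scene"); crop(j,250,230,350,305,"s17.png")
E
```

```text
t 32.45 [532.1 146.1  50.4] th 4.93 w 0.3 F [0.2 0.1 0.4] j [ 32.2  27.6 -23.2   0.  -39.2  62.7]
 tx 0.2165 ty -0.0001 tz -0.0003 spin 0.000 rows>=1
```

View pics/s17.png

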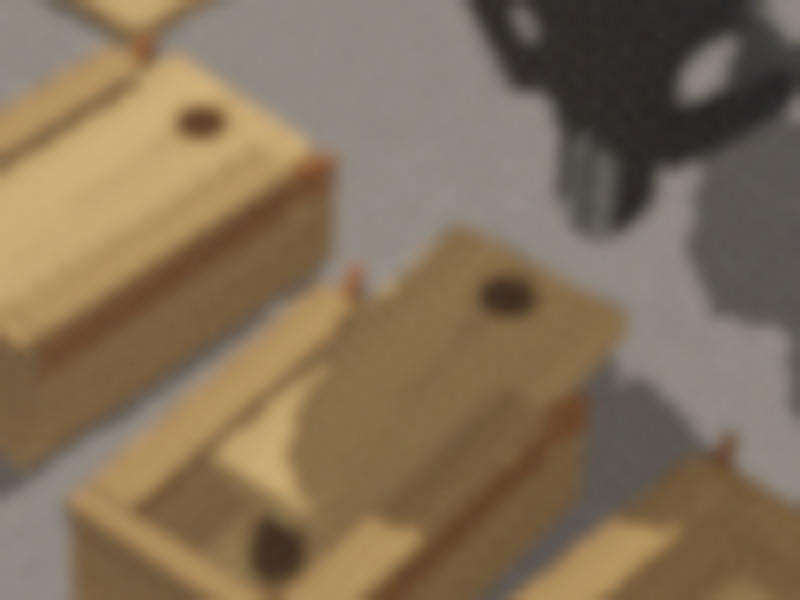

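Emit:
{"api": "play_rows", "payload": {"targets": [{"tx": 0.04,"ty": 0,"tz": 0,"spin": 0,"gripper": 1},{"tx": 0.08,"ty": 0,"tz": 0,"spin": 0,"gripper": 1},{"tx": 0.11,"ty": 0,"tz": 0,"spin": 0,"gripper": 1},{"tx": 0.14,"ty": 0,"tz": 0,"spin": 0,"gripper": 1},{"tx": 0.165,"ty": 0,"tz": 0,"spin": 0,"gripper": 1},{"tx": 0.185,"ty": 0,"tz": 0,"spin": 0,"gripper": 1},{"tx": 0.2,"ty": 0,"tz": 0,"spin": 0,"gripper": 1},{"tx": 0.21,"ty": 0,"tz": 0,"spin": 0,"gripper": 1},{"tx": 0.218,"ty": 0,"tz": 0,"spin": 0,"gripper": 1},{"tx": 0.218,"ty": 0,"tz": 0,"spin": 0,"gripper": 1}]}}

```text
clock: 33.75
position: [586.5, 151.0, 50.7]
ee_rot: [0.999, 0.043, 0.0, -0.0]
contact_force: [0.4, 0.3, 0.4]
gripper_width: -0.0
```

Emit:
{"api": "play_rows", "payload": {"targets": [{"tx": 0.004,"ty": 0,"tz": 0,"spin": 0,"gripper": 1},{"tx": 0.004,"ty": 0,"tz": 0,"spin": 0,"gripper": 1}]}}

```text
clock: 34.0
position: [587.3, 151.0, 50.7]
ee_rot: [0.999, 0.043, 0.0, -0.0]
contact_force: [0.3, 0.2, -0.1]
gripper_width: -0.0
```

Emit:
{"api": "play_rows", "payload": {"targets": [{"tx": 0.004,"ty": 0,"tz": 0,"spin": 0,"gripper": 1},{"tx": 0.004,"ty": 0,"tz": 0,"spin": 0,"gripper": 1}]}}

```text
clock: 34.25
position: [588.4, 151.1, 50.6]
ee_rot: [0.999, 0.043, 0.0, -0.0]
contact_force: [-1.0, -0.0, 0.6]
gripper_width: 0.2
```

Emit:
{"api": "play_rows", "payload": {"targets": [{"tx": 0.003,"ty": 0,"tz": 0,"spin": 0,"gripper": 1},{"tx": 0.003,"ty": 0,"tz": 0,"spin": 0,"gripper": 1}]}}

```text
clock: 34.5
position: [588.9, 151.1, 50.6]
ee_rot: [0.999, 0.043, -0.0, 0.0]
contact_force: [-1.6, 0.4, 1.3]
gripper_width: 0.0
```

```bash
python3 g.py
python3 - <<'E'
from h import *
j=get_image("scene"); crop(j,250,230,350,305,"s18.png")
E
```

```text
t 34.50 [588.9 151.1  50.6] th 4.93 w 0.0 F [-1.6  0.4  1.3] j [ 29.6  31.7 -14.9  -0.  -43.4  65.3]
```

View pics/s18.png

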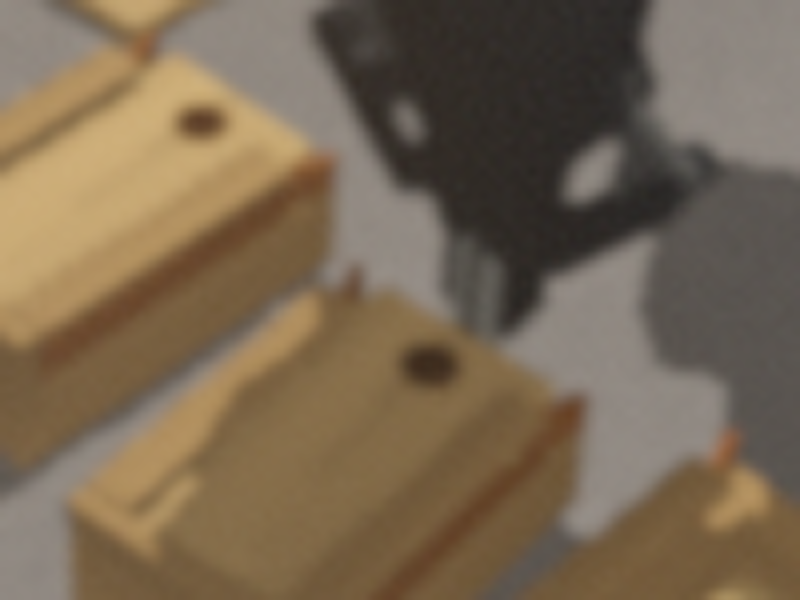

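Emit:
{"api": "play_rows", "payload": {"targets": [{"tx": -0.08,"ty": 0,"tz": 0,"spin": 0,"gripper": 1},{"tx": -0.2,"ty": 0,"tz": -0.2,"spin": 0,"gripper": 1},{"tx": -0.38,"ty": 0.1,"tz": -0.4,"spin": 0.2,"gripper": 1},{"tx": -0.42,"ty": 0.3,"tz": -0.4,"spin": 0.4,"gripper": 1},{"tx": -0.42,"ty": 0.5,"tz": -0.4,"spin": 0.6,"gripper": 1},{"tx": -0.42,"ty": 0.7,"tz": -0.4,"spin": 0.8,"gripper": 1},{"tx": -0.42,"ty": 0.95,"tz": -0.4,"spin": 1,"gripper": 1},{"tx": -0.42,"ty": 0.95,"tz": -0.4,"spin": 1,"gripper": 1}]}}

```text
clock: 35.55
position: [505.0, -98.1, 150.6]
ee_rot: [0.938, -0.346, 0.0, -0.0]
contact_force: [-0.2, -1.0, -0.1]
gripper_width: 0.2
```

```bash
python3 g.py 476 -280 150 -85
```

```text
t 35.55 [505.  -98.1 150.6] th -40.45 w 0.2 F [-0.2 -1.  -0.1] j [  7.1  16.7 -22.6   0.  -50.6  42.4]
 tx 0.3839 ty 0.6291 tz 0.0024 spin 0.990 rows>=5
```

Emit:
{"api": "play_rows", "payload": {"targets": [{"tx": 0.08,"ty": 0.13,"tz": 0,"spin": 0.2,"gripper": 1},{"tx": 0.16,"ty": 0.26,"tz": 0,"spin": 0.4,"gripper": 1},{"tx": 0.24,"ty": 0.39,"tz": 0,"spin": 0.6,"gripper": 1},{"tx": 0.32,"ty": 0.52,"tz": 0,"spin": 0.8,"gripper": 1},{"tx": 0.38,"ty": 0.63,"tz": 0,"spin": 1,"gripper": 1},{"tx": 0.38,"ty": 0.63,"tz": 0,"spin": 1,"gripper": 1}]}}

```text
clock: 36.3
position: [476.3, -277.0, 150.5]
ee_rot: [0.737, -0.676, 0.0, -0.0]
contact_force: [-0.7, -0.0, -0.8]
gripper_width: -0.3
```

```bash
python3 g.py 474.6 -390 100 -92.05
```

```text
t 36.30 [ 476.3 -277.   150.5] th -85.13 w -0.3 F [-0.7 -0.  -0.8] j [-13.3  20.  -17.6   0.  -52.4  18.2]
 tx 0.4496 ty 0.0452 tz 0.2019 spin 0.154 rows>=2
```

Emit:
{"api": "play_rows", "payload": {"targets": [{"tx": 0.2,"ty": 0.045,"tz": 0,"spin": 0.154,"gripper": 1},{"tx": 0.45,"ty": 0.045,"tz": 0,"spin": 0.154,"gripper": 1},{"tx": 0.45,"ty": 0.045,"tz": 0.2,"spin": 0.154,"gripper": 1},{"tx": 0.45,"ty": 0.045,"tz": 0.35,"spin": 0.154,"gripper": 1},{"tx": 0.45,"ty": 0.045,"tz": 0.35,"spin": 0.154,"gripper": 1},{"tx": 0.45,"ty": 0.045,"tz": 0.35,"spin": 0.154,"gripper": 1}]}}

```text
clock: 37.05
position: [476.4, -389.1, 64.7]
ee_rot: [-0.696, 0.718, -0.001, 0.0]
contact_force: [0.3, -1.0, 0.5]
gripper_width: -0.2
```

```bash
python3 g.py 474.6 -389 48.3 -92.05
python3 - <<'E'
from h import *
i=get_image("top"); crop(i,170,110,330,230,"t16.png"); j=get_image("scene"); crop(j,180,140,300,230,"s19.png")
E
```

```text
t 37.05 [ 476.4 -389.1   64.7] th -91.83 w -0.2 F [ 0.3 -1.   0.5] j [-24.2  31.2 -13.4   0.1 -45.3  22.3]
 tx -0.0000 ty 0.0071 tz 0.0658 spin 0.005 rows>=1
```

View pics/t16.png

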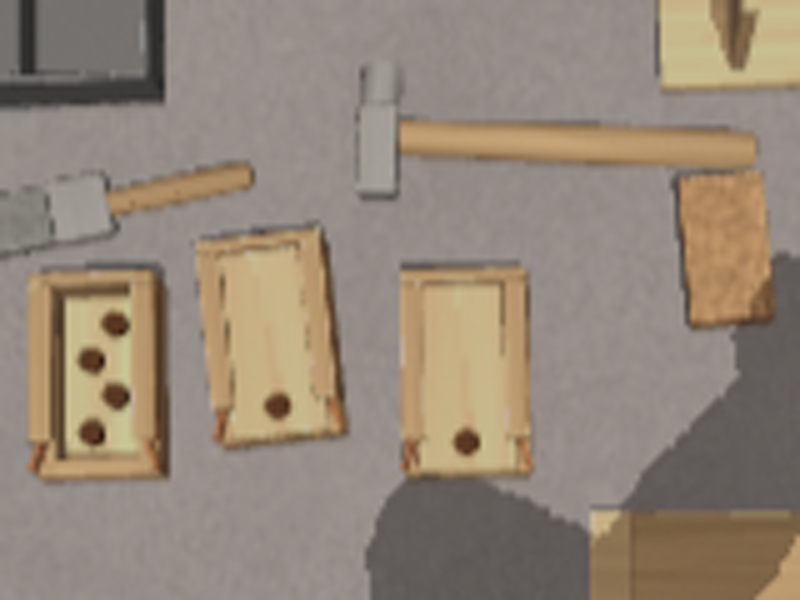

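View pics/s19.png

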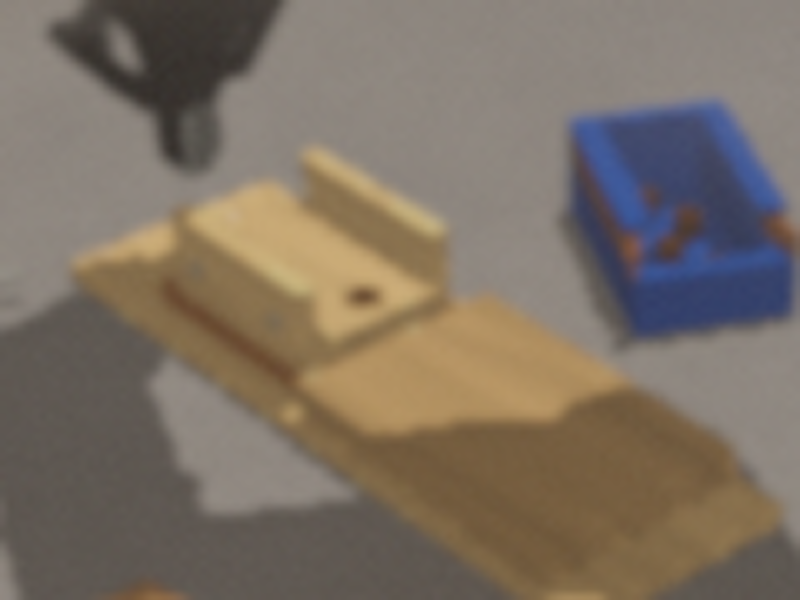

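Emit:
{"api": "play_rows", "payload": {"targets": [{"tx": 0,"ty": 0.007,"tz": 0.063,"spin": 0.005,"gripper": 1},{"tx": 0,"ty": 0.007,"tz": 0.063,"spin": 0.005,"gripper": 1},{"tx": 0,"ty": 0.007,"tz": 0.063,"spin": 0.005,"gripper": 1}]}}

```text
clock: 37.52
position: [472.9, -389.3, 47.3]
ee_rot: [-0.693, 0.721, 0.0, -0.0]
contact_force: [1.1, 0.1, -0.0]
gripper_width: 0.1
```

```bash
python3 g.py 480.2 -229.3 48.5 -92.05
```

```text
t 37.52 [ 472.9 -389.3   47.3] th -92.21 w 0.1 F [ 1.1  0.1 -0. ] j [-24.3  32.3 -14.4   0.  -43.3  22.1]
 tx -0.6406 ty -0.0045 tz -0.0048 spin -0.004 rows>=3
```

Emit:
{"api": "play_rows", "payload": {"targets": [{"tx": -0.05,"ty": -0.004,"tz": -0.006,"spin": -0.003,"gripper": 1},{"tx": -0.09,"ty": -0.004,"tz": -0.006,"spin": -0.003,"gripper": 1},{"tx": -0.13,"ty": -0.004,"tz": -0.006,"spin": -0.003,"gripper": 1},{"tx": -0.17,"ty": -0.004,"tz": -0.006,"spin": -0.003,"gripper": 1},{"tx": -0.21,"ty": -0.004,"tz": -0.006,"spin": -0.003,"gripper": 1},{"tx": -0.25,"ty": -0.004,"tz": -0.006,"spin": -0.003,"gripper": 1},{"tx": -0.29,"ty": -0.004,"tz": -0.006,"spin": -0.003,"gripper": 1},{"tx": -0.33,"ty": -0.004,"tz": -0.006,"spin": -0.003,"gripper": 1},{"tx": -0.37,"ty": -0.004,"tz": -0.006,"spin": -0.003,"gripper": 1},{"tx": -0.4,"ty": -0.004,"tz": -0.006,"spin": -0.003,"gripper": 1},{"tx": -0.4,"ty": -0.004,"tz": -0.006,"spin": -0.003,"gripper": 1}]}}

```text
clock: 38.9
position: [477.7, -288.6, 48.8]
ee_rot: [-0.694, 0.72, 0.0, -0.0]
contact_force: [-0.1, -0.7, 0.2]
gripper_width: 0.3
```

```bash
python3 g.py 480.2 -229.3 48.5 -92.05
python3 - <<'E'
from h import *
j=get_image("scene"); crop(j,180,140,300,230,"s20.png")
E
```

```text
t 38.90 [ 477.7 -288.6   48.8] th -92.05 w 0.3 F [-0.1 -0.7  0.2] j [-14.5  28.2 -22.4  -0.  -39.5  12.5]
 tx -0.2376 ty -0.0015 tz 0.0010 spin 0.000 rows>=1
```

View pics/s20.png

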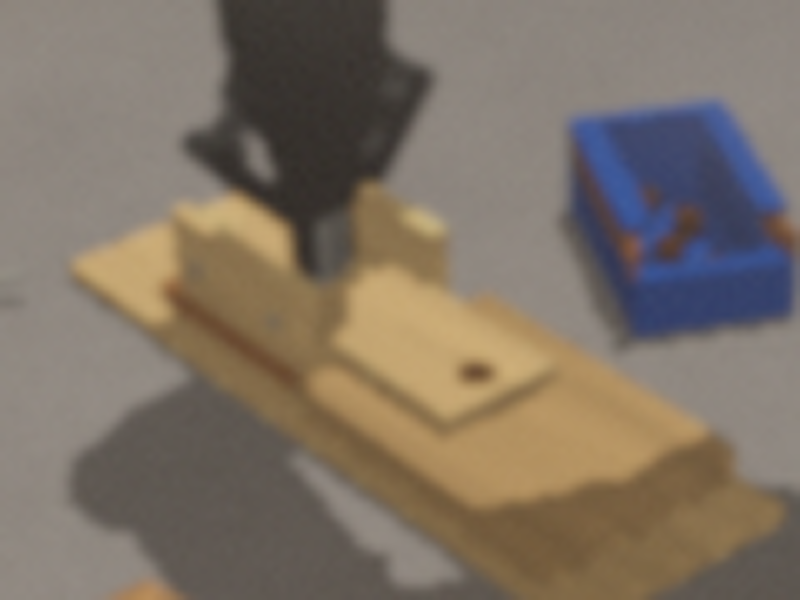

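Emit:
{"api": "play_rows", "payload": {"targets": [{"tx": -0.04,"ty": -0.002,"tz": 0,"spin": 0,"gripper": 1},{"tx": -0.08,"ty": -0.002,"tz": 0,"spin": 0,"gripper": 1},{"tx": -0.12,"ty": -0.002,"tz": 0,"spin": 0,"gripper": 1},{"tx": -0.15,"ty": -0.002,"tz": 0,"spin": 0,"gripper": 1},{"tx": -0.18,"ty": -0.002,"tz": 0,"spin": 0,"gripper": 1},{"tx": -0.21,"ty": -0.002,"tz": 0,"spin": 0,"gripper": 1},{"tx": -0.23,"ty": -0.002,"tz": 0,"spin": 0,"gripper": 1},{"tx": -0.23,"ty": -0.002,"tz": 0,"spin": 0,"gripper": 1},{"tx": -0.21,"ty": -0.002,"tz": -0.1,"spin": 0,"gripper": 1},{"tx": -0.21,"ty": 0,"tz": -0.3,"spin": 0,"gripper": 1},{"tx": -0.3,"ty": 0,"tz": -0.45,"spin": 0,"gripper": 1},{"tx": -0.5,"ty": 0,"tz": -0.45,"spin": 0,"gripper": -1}]}}

```text
clock: 40.45
position: [484.6, -165.0, 164.8]
ee_rot: [-0.693, 0.721, -0.003, 0.003]
contact_force: [0.2, 1.2, -0.9]
gripper_width: 17.3
```

Emit:
{"api": "play_rows", "payload": {"targets": [{"tx": -0.25,"ty": 0,"tz": 0,"spin": 0,"gripper": -1},{"tx": -0.5,"ty": 0,"tz": 0,"spin": 0,"gripper": -1},{"tx": -0.75,"ty": 0,"tz": 0,"spin": 0,"gripper": -1},{"tx": -1,"ty": 0,"tz": 0,"spin": 0,"gripper": -1},{"tx": -1,"ty": 0,"tz": 0,"spin": 0,"gripper": -1}]}}

```text
clock: 41.08
position: [491.9, 89.1, 161.6]
ee_rot: [-0.696, 0.718, -0.0, 0.001]
contact_force: [-0.3, -1.4, 0.2]
gripper_width: 85.5
```

```bash
python3 g.py
python3 - <<'E'
from h import *
i=get_image("top"); crop(i,280,195,420,270,"t17.png"); r,s=fitlid(i,(482,-160.2,1.54)); print(r,np.degrees(r[2]))
E
```

```text
t 41.08 [491.9  89.1 161.6] th -91.74 w 85.5 F [-0.3 -1.4  0.2] j [ 28.9  14.6 -23.8   0.  -51.5 -30.7]
[ 4.84848385e+02 -1.58903152e+02  1.53208263e+00  3.54302734e-03] 87.78186850274588
```

View pics/t17.png

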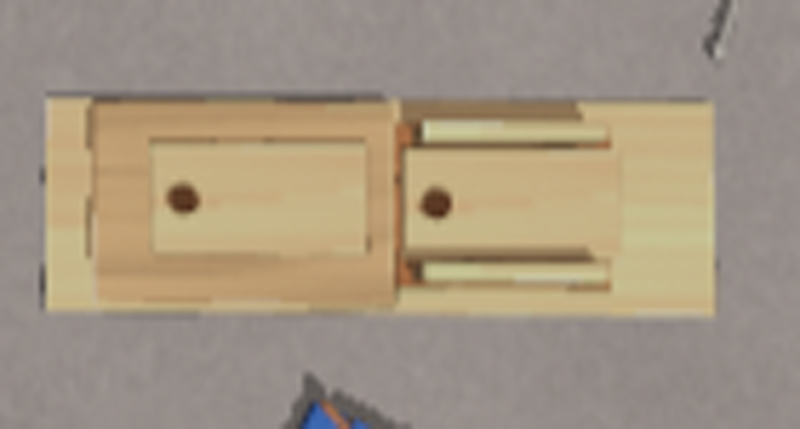

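```bash
python3 g.py 486 -116 90 -92.1
```

```text
t 41.12 [491.4  87.2 161.3] th -91.88 w 85.1 F [ 0.1 -0.9  0.3] j [ 28.7  14.6 -23.8  -0.  -51.6 -30.6]
 tx 0.8132 ty -0.0050 tz 0.2852 spin 0.005 rows>=4
```

Emit:
{"api": "play_rows", "payload": {"targets": [{"tx": 0.25,"ty": -0.004,"tz": 0,"spin": 0.004,"gripper": -1},{"tx": 0.5,"ty": -0.004,"tz": 0.05,"spin": 0.004,"gripper": -1},{"tx": 0.7,"ty": -0.004,"tz": 0.15,"spin": 0.004,"gripper": -1},{"tx": 0.81,"ty": -0.004,"tz": 0.29,"spin": 0.004,"gripper": -1},{"tx": 0.81,"ty": -0.004,"tz": 0.4,"spin": 0.004,"gripper": -1},{"tx": 0.81,"ty": -0.004,"tz": 0.4,"spin": 0.004,"gripper": -1},{"tx": 0.81,"ty": -0.004,"tz": 0.4,"spin": 0.004,"gripper": -1}]}}

```text
clock: 42.0
position: [485.7, -117.5, 62.3]
ee_rot: [-0.693, 0.721, -0.001, 0.0]
contact_force: [-0.4, 0.4, 0.6]
gripper_width: 85.3
```

```bash
python3 g.py 486 -116 38.7 -92.1;  python3 - <<'E'
from h import *
j=get_image("scene"); crop(j,180,130,320,235,"s21.png")
E
```

```text
t 42.00 [ 485.7 -117.5   62.3] th -92.29 w 85.3 F [-0.4  0.4  0.6] j [  5.1  22.7 -30.1   0.  -37.1  -7.4]
 tx -0.0060 ty -0.0011 tz 0.0944 spin -0.004 rows>=1
```

View pics/s21.png

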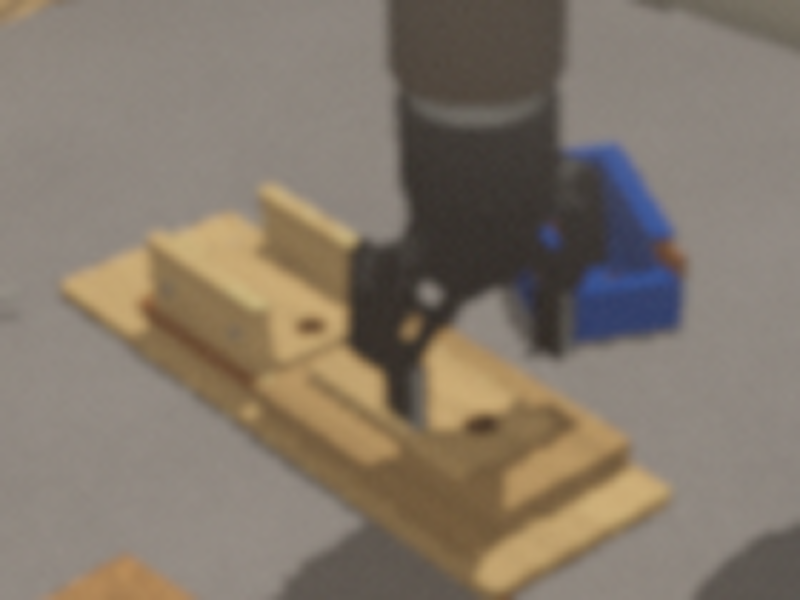

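Emit:
{"api": "play_rows", "payload": {"targets": [{"tx": -0.005,"ty": 0,"tz": 0.05,"spin": -0.002,"gripper": -1},{"tx": -0.005,"ty": 0,"tz": 0.092,"spin": -0.002,"gripper": -1},{"tx": -0.005,"ty": 0,"tz": 0.092,"spin": -0.002,"gripper": -1},{"tx": -0.005,"ty": 0,"tz": 0.092,"spin": -0.002,"gripper": 0},{"tx": -0.005,"ty": 0,"tz": 0.092,"spin": -0.002,"gripper": 1},{"tx": -0.005,"ty": 0,"tz": 0.092,"spin": -0.002,"gripper": 1},{"tx": -0.005,"ty": 0,"tz": 0.092,"spin": -0.002,"gripper": 1},{"tx": -0.005,"ty": 0,"tz": 0.092,"spin": -0.002,"gripper": 1}]}}

```text
clock: 43.05
position: [485.8, -115.7, 39.0]
ee_rot: [-0.694, 0.72, -0.001, 0.0]
contact_force: [0.2, 0.9, 5.6]
gripper_width: 60.1
```

Emit:
{"api": "play_rows", "payload": {"targets": [{"tx": 0,"ty": 0,"tz": -0.1,"spin": 0,"gripper": 1},{"tx": 0,"ty": 0,"tz": -0.28,"spin": 0,"gripper": 1},{"tx": -0.1,"ty": 0,"tz": -0.28,"spin": -0.2,"gripper": 1},{"tx": -0.3,"ty": 0,"tz": -0.28,"spin": -0.4,"gripper": 1},{"tx": -0.5,"ty": 0,"tz": -0.28,"spin": -0.6,"gripper": 1},{"tx": -0.7,"ty": 0.02,"tz": -0.28,"spin": -0.8,"gripper": 1},{"tx": -0.95,"ty": 0.05,"tz": -0.28,"spin": -1,"gripper": 1},{"tx": -1,"ty": 0.05,"tz": -0.28,"spin": -1,"gripper": 1}]}}

```text
clock: 44.05
position: [481.7, 137.5, 108.0]
ee_rot: [0.917, -0.398, -0.0, -0.0]
contact_force: [0.2, -0.6, -0.1]
gripper_width: 60.2
```

```bash
python3 g.py 458 271.7 110 -0.24
python3 - <<'E'
from h import *
i=get_image("top");
for p in((639,271,-.004),):
  w=winof(i,BOX,p); s=wood(i,w); s=comp(s,w,w2p(i,(p[0],p[1],25))); print(np.round(fit(i,s,w,BOX,p),4))
E
```

```text
t 44.05 [481.7 137.5 108. ] th -46.91 w 60.2 F [ 0.2 -0.6 -0.1] j [ 34.5  18.8 -27.2  -0.  -44.    8.6]
 tx -0.4567 ty -0.2975 tz -0.0078 spin -1.037 rows>=5
[ 6.387901e+02  2.709650e+02 -4.000000e-03  4.600000e-03]
```

Emit:
{"api": "play_rows", "payload": {"targets": [{"tx": -0.1,"ty": -0.06,"tz": 0,"spin": -0.2,"gripper": 1},{"tx": -0.2,"ty": -0.13,"tz": 0,"spin": -0.4,"gripper": 1},{"tx": -0.3,"ty": -0.2,"tz": 0,"spin": -0.6,"gripper": 1},{"tx": -0.4,"ty": -0.26,"tz": 0,"spin": -0.8,"gripper": 1},{"tx": -0.457,"ty": -0.297,"tz": 0,"spin": -1,"gripper": 1},{"tx": -0.457,"ty": -0.297,"tz": 0,"spin": -1,"gripper": 1},{"tx": -0.457,"ty": -0.297,"tz": 0,"spin": -1,"gripper": 1}]}}

```text
clock: 44.98
position: [458.8, 267.4, 107.9]
ee_rot: [1.0, -0.021, -0.001, 0.0]
contact_force: [0.2, -0.5, -0.6]
gripper_width: 59.8
```

```bash
python3 g.py 458 271.7 44 -0.24
```

```text
t 44.98 [458.8 267.4 107.9] th -2.39 w 59.8 F [ 0.2 -0.5 -0.6] j [ 47.7  21.3 -23.1  -0.  -45.7  39.9]
 tx -0.0040 ty -0.0171 tz 0.2558 spin -0.048 rows>=2
```

Emit:
{"api": "play_rows", "payload": {"targets": [{"tx": -0.004,"ty": -0.015,"tz": 0.1,"spin": -0.048,"gripper": 1},{"tx": -0.004,"ty": -0.015,"tz": 0.2,"spin": -0.048,"gripper": 1},{"tx": -0.004,"ty": -0.015,"tz": 0.257,"spin": -0.048,"gripper": 1},{"tx": -0.004,"ty": -0.015,"tz": 0.257,"spin": -0.048,"gripper": 1},{"tx": -0.004,"ty": -0.015,"tz": 0.257,"spin": -0.048,"gripper": 1},{"tx": -0.004,"ty": -0.015,"tz": 0.257,"spin": -0.048,"gripper": 1}]}}

```text
clock: 45.72
position: [458.6, 273.0, 45.1]
ee_rot: [1.0, -0.0, 0.001, -0.001]
contact_force: [-0.7, -0.4, -0.9]
gripper_width: 59.9
```

```bash
python3 g.py 458 271.7 43.5 -0.24
python3 - <<'E'
from h import *
i=get_image("top"); crop(i,160,180,220,225,"t18.png",13);j=get_image("scene"); crop(j,270,230,390,320,"s22.png")
E
```

```text
t 45.73 [458.6 273.   45.1] th -0.02 w 59.9 F [-0.7 -0.4 -0.9] j [ 48.2  26.7 -26.2   0.  -37.   41.8]
 tx -0.0023 ty 0.0052 tz 0.0062 spin 0.005 rows>=1
```

View pics/t18.png

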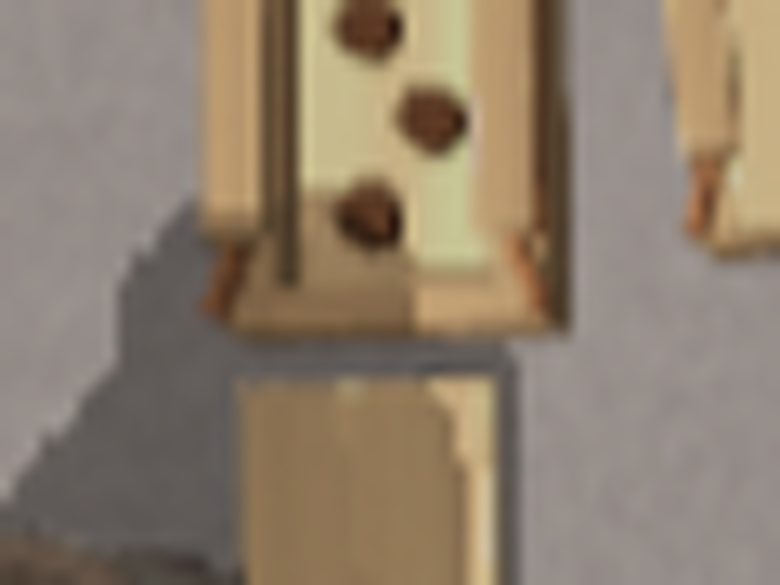

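View pics/s22.png

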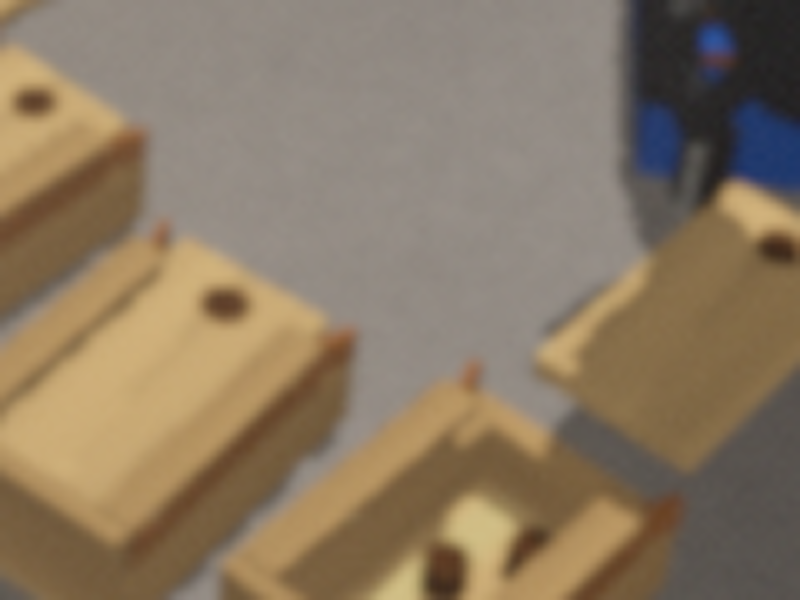

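Emit:
{"api": "play_rows", "payload": {"targets": [{"tx": 0,"ty": 0.005,"tz": 0.005,"spin": 0.005,"gripper": 1},{"tx": 0,"ty": 0.005,"tz": 0.005,"spin": 0.005,"gripper": 1},{"tx": 0,"ty": 0.005,"tz": 0.005,"spin": 0.005,"gripper": 1}]}}

```text
clock: 46.2
position: [458.1, 271.4, 42.9]
ee_rot: [1.0, -0.002, 0.0, 0.0]
contact_force: [-0.5, -0.5, -0.8]
gripper_width: 60.1
```

```bash
python3 g.py 458 271.7 43.3 -0.24
```

```text
t 46.20 [458.1 271.4  42.9] th -0.23 w 60.1 F [-0.5 -0.5 -0.8] j [ 48.1  26.9 -26.4   0.  -36.8  41.7]
 tx -0.0003 ty -0.0013 tz -0.0017 spin 0.000 rows>=1
```

Emit:
{"api": "play_rows", "payload": {"targets": [{"tx": 0.04,"ty": -0.001,"tz": -0.002,"spin": 0,"gripper": 1},{"tx": 0.07,"ty": -0.001,"tz": -0.002,"spin": 0,"gripper": 1},{"tx": 0.1,"ty": -0.001,"tz": -0.002,"spin": 0,"gripper": 1},{"tx": 0.13,"ty": -0.001,"tz": -0.002,"spin": 0,"gripper": 1},{"tx": 0.16,"ty": -0.001,"tz": -0.002,"spin": 0,"gripper": 1},{"tx": 0.19,"ty": -0.001,"tz": -0.002,"spin": 0,"gripper": 1},{"tx": 0.2,"ty": -0.001,"tz": -0.002,"spin": 0,"gripper": 1}]}}

```text
clock: 47.08
position: [508.6, 271.4, 43.3]
ee_rot: [1.0, -0.002, 0.0, -0.0]
contact_force: [0.2, 0.3, -0.1]
gripper_width: 60.3
```

```bash
python3 g.py 561 271.3 43.3 -0.24
python3 - <<'E'
from h import *
i=get_image("top"); crop(i,150,155,230,215,"t19.png",10);j=get_image("scene"); crop(j,290,250,390,325,"s23.png")
E
```

```text
t 47.08 [508.6 271.4  43.3] th -0.26 w 60.3 F [ 0.2  0.3 -0.1] j [ 44.2  30.  -19.9   0.  -40.   45.6]
 tx 0.2095 ty -0.0006 tz -0.0001 spin -0.000 rows>=1
```

View pics/s23.png

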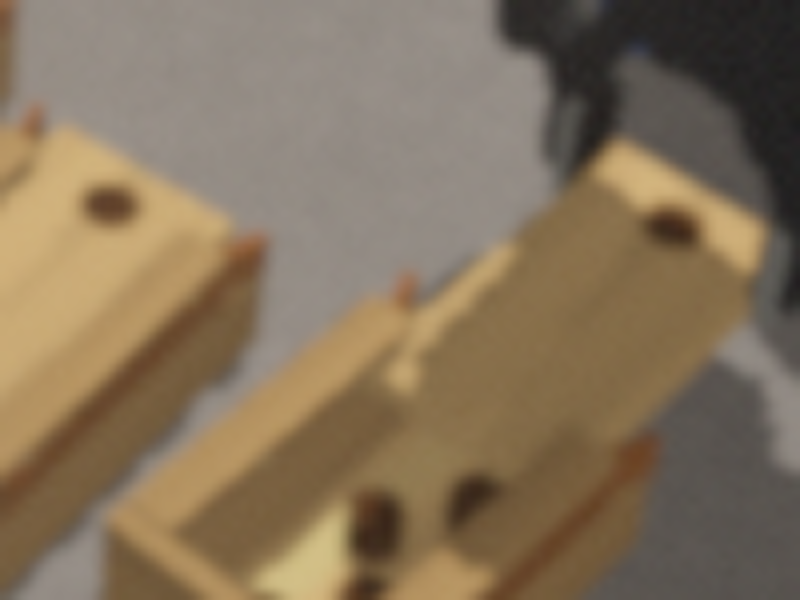

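View pics/t19.png

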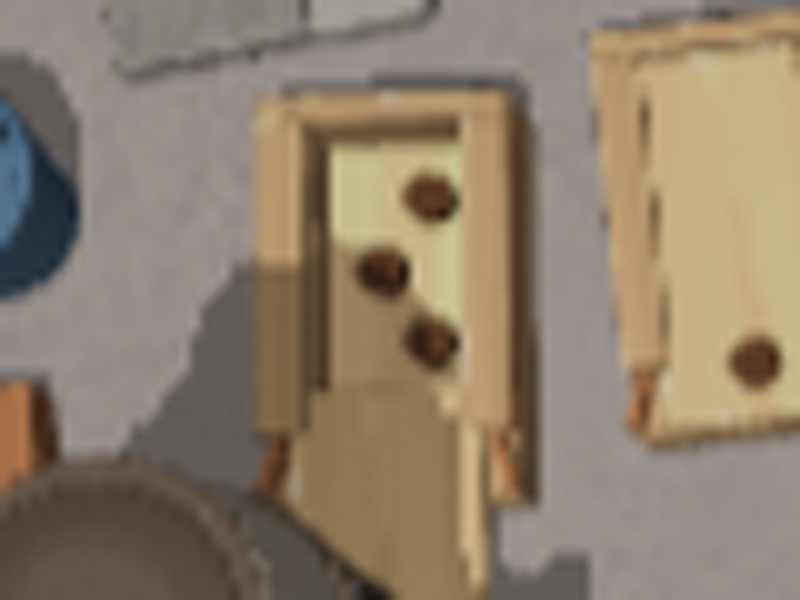

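Emit:
{"api": "play_rows", "payload": {"targets": [{"tx": 0.04,"ty": 0,"tz": 0,"spin": 0,"gripper": 1},{"tx": 0.08,"ty": 0,"tz": 0,"spin": 0,"gripper": 1},{"tx": 0.12,"ty": 0,"tz": 0,"spin": 0,"gripper": 1},{"tx": 0.16,"ty": 0,"tz": 0,"spin": 0,"gripper": 1},{"tx": 0.19,"ty": 0,"tz": 0,"spin": 0,"gripper": 1},{"tx": 0.205,"ty": 0,"tz": 0,"spin": 0,"gripper": 1},{"tx": 0.205,"ty": 0,"tz": 0,"spin": 0,"gripper": 1}]}}

```text
clock: 48.05
position: [559.4, 271.1, 43.2]
ee_rot: [1.0, -0.002, -0.0, 0.0]
contact_force: [-1.0, 0.3, -0.1]
gripper_width: 59.9
```

Emit:
{"api": "play_rows", "payload": {"targets": [{"tx": 0,"ty": 0,"tz": 0,"spin": 0,"gripper": -1},{"tx": 0,"ty": 0,"tz": 0,"spin": 0,"gripper": -1},{"tx": 0,"ty": 0,"tz": 0,"spin": 0,"gripper": -1},{"tx": -0.1,"ty": 0,"tz": 0,"spin": 0,"gripper": -1},{"tx": -0.18,"ty": 0,"tz": 0,"spin": 0,"gripper": -1},{"tx": -0.19,"ty": 0,"tz": -0.03,"spin": 0,"gripper": -1},{"tx": -0.19,"ty": 0,"tz": -0.03,"spin": 0,"gripper": 1},{"tx": -0.19,"ty": 0,"tz": -0.03,"spin": 0,"gripper": 1},{"tx": -0.19,"ty": 0,"tz": -0.03,"spin": 0,"gripper": 1},{"tx": -0.19,"ty": 0,"tz": -0.03,"spin": 0,"gripper": 1},{"tx": -0.19,"ty": 0,"tz": -0.03,"spin": 0,"gripper": 1}]}}

```text
clock: 49.42
position: [511.9, 271.3, 50.7]
ee_rot: [1.0, -0.002, -0.0, 0.0]
contact_force: [-0.2, 0.5, 0.5]
gripper_width: 0.5
```

```bash
python3 g.py 566 271.3 50.5 -0.24
python3 - <<'E'
from h import *
j=get_image("scene"); crop(j,290,250,390,325,"s24.png")
E
```

```text
t 49.42 [511.9 271.3  50.7] th -0.25 w 0.5 F [-0.2  0.5  0.5] j [ 43.9  29.6 -19.2   0.  -41.2  45.8]
 tx 0.2164 ty -0.0009 tz 0.0008 spin -0.000 rows>=1
```

View pics/s24.png

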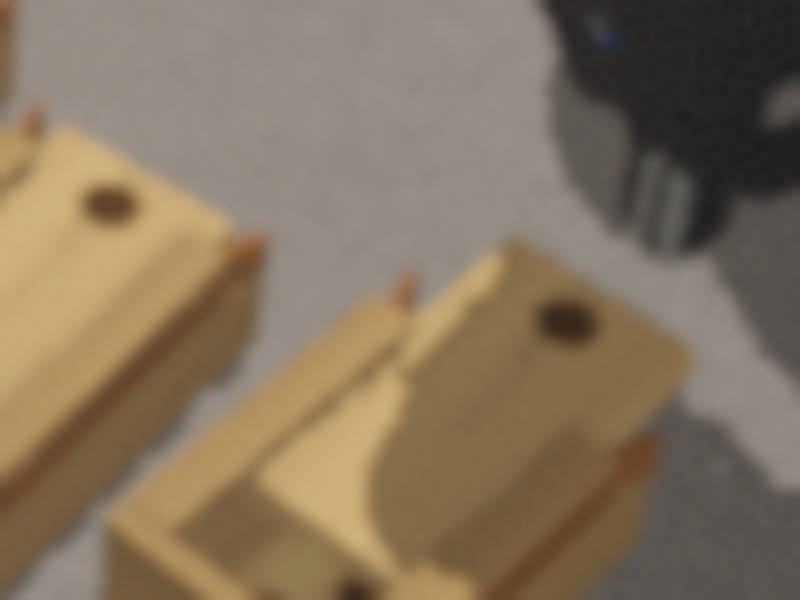

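Emit:
{"api": "play_rows", "payload": {"targets": [{"tx": 0.04,"ty": 0,"tz": 0,"spin": 0,"gripper": 1},{"tx": 0.08,"ty": 0,"tz": 0,"spin": 0,"gripper": 1},{"tx": 0.11,"ty": 0,"tz": 0,"spin": 0,"gripper": 1},{"tx": 0.14,"ty": 0,"tz": 0,"spin": 0,"gripper": 1},{"tx": 0.165,"ty": 0,"tz": 0,"spin": 0,"gripper": 1},{"tx": 0.185,"ty": 0,"tz": 0,"spin": 0,"gripper": 1},{"tx": 0.2,"ty": 0,"tz": 0,"spin": 0,"gripper": 1},{"tx": 0.21,"ty": 0,"tz": 0,"spin": 0,"gripper": 1},{"tx": 0.218,"ty": 0,"tz": 0,"spin": 0,"gripper": 1},{"tx": 0.218,"ty": 0,"tz": 0,"spin": 0,"gripper": 1}]}}

```text
clock: 50.72
position: [566.5, 271.2, 50.9]
ee_rot: [1.0, -0.002, 0.0, -0.0]
contact_force: [-0.1, -0.8, -0.2]
gripper_width: -0.1
```

Emit:
{"api": "play_rows", "payload": {"targets": [{"tx": 0.004,"ty": 0,"tz": 0,"spin": 0,"gripper": 1},{"tx": 0.004,"ty": 0,"tz": 0,"spin": 0,"gripper": 1}]}}

```text
clock: 50.98
position: [567.3, 271.2, 50.9]
ee_rot: [1.0, -0.002, 0.0, -0.0]
contact_force: [-0.3, -1.7, -0.0]
gripper_width: 0.0
```

Emit:
{"api": "play_rows", "payload": {"targets": [{"tx": 0.004,"ty": 0,"tz": 0,"spin": 0,"gripper": 1},{"tx": 0.004,"ty": 0,"tz": 0,"spin": 0,"gripper": 1}]}}

```text
clock: 51.22
position: [568.1, 271.1, 50.9]
ee_rot: [1.0, -0.002, -0.0, 0.0]
contact_force: [-1.4, 0.5, 1.4]
gripper_width: -0.1
```

Contact felt at the expected stop. Back off and look at boxes and the weight.

Emit:
{"api": "play_rows", "payload": {"targets": [{"tx": 0.002,"ty": 0,"tz": 0,"spin": 0,"gripper": 1},{"tx": -0.08,"ty": 0,"tz": 0,"spin": 0,"gripper": 1},{"tx": -0.2,"ty": 0,"tz": -0.2,"spin": 0,"gripper": 1},{"tx": -0.38,"ty": 0.1,"tz": -0.5,"spin": 0,"gripper": -1},{"tx": -0.42,"ty": 0.3,"tz": -0.5,"spin": 0,"gripper": -1},{"tx": -0.42,"ty": 0.5,"tz": -0.5,"spin": 0,"gripper": -1},{"tx": -0.42,"ty": 0.6,"tz": -0.5,"spin": 0,"gripper": -1},{"tx": -0.42,"ty": 0.6,"tz": -0.5,"spin": 0,"gripper": -1}]}}

```text
clock: 52.22
position: [462.9, 120.3, 176.4]
ee_rot: [1.0, -0.003, 0.001, -0.0]
contact_force: [1.0, 0.4, -0.3]
gripper_width: 85.6
```

```bash
python3 g.py
python3 - <<'E'
from h import *
i=get_image("top"); crop(i,120,140,280,260,"t20.png"); crop(i,125,225,175,275,"t21.png",12);j=get_image("scene"); crop(j,400,260,480,330,"s25.png",8)
E
```

```text
t 52.23 [462.9 120.3 176.4] th -0.38 w 85.6 F [ 1.   0.4 -0.3] j [ 34.1  11.6 -25.4   0.  -52.9  55.5]
```

View pics/t20.png

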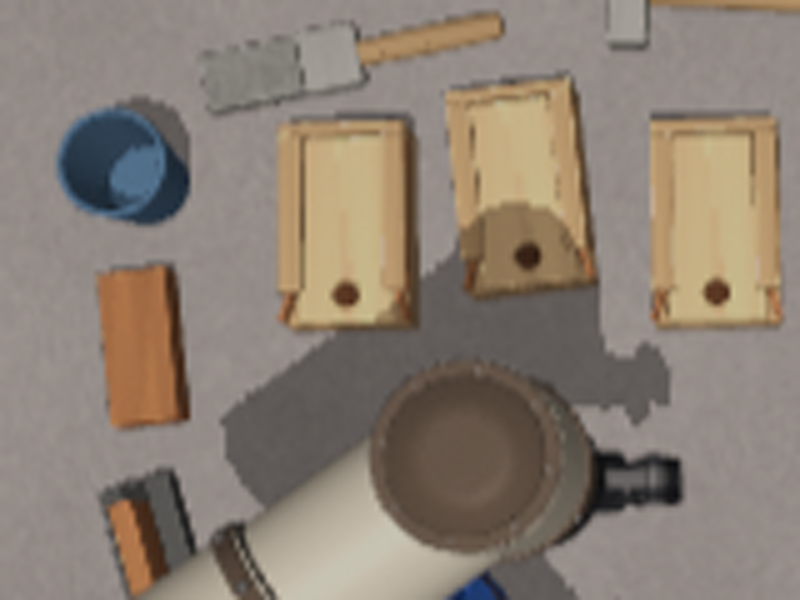

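View pics/t21.png

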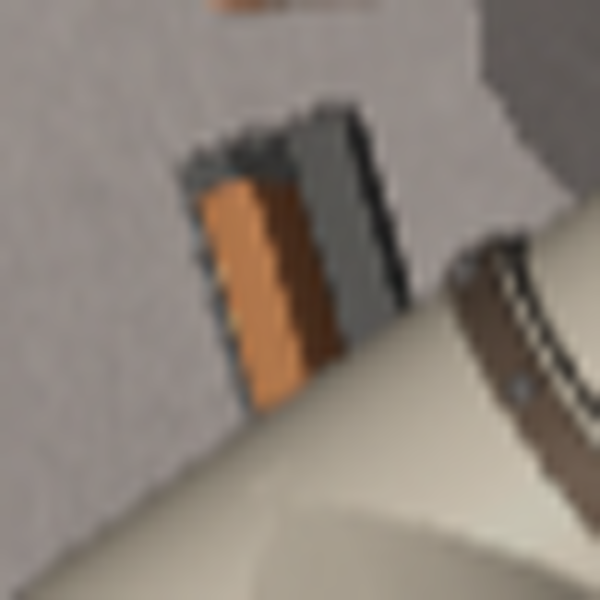

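View pics/s25.png

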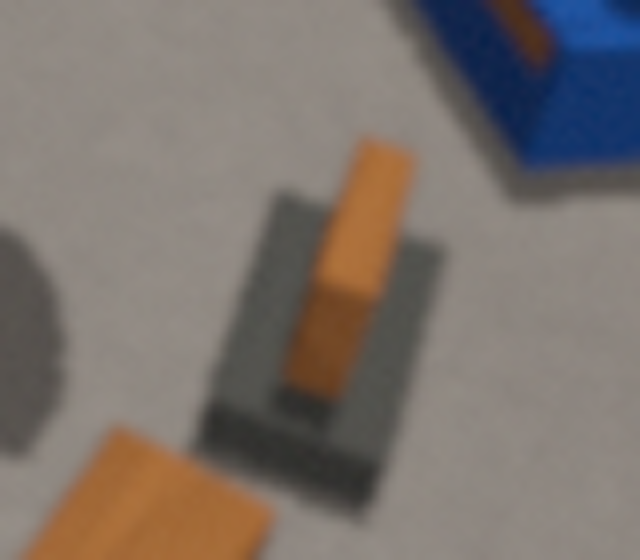

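Run:
```python
from h import *
i=get_image("top");j=get_image("scene")
t0=cv2.resize(cv2.imread("pics/top0.png"),(560,420),interpolation=cv2.INTER_AREA)[:,:,::-1]; i0=dict(i); i0["frame"]=np.ascontiguousarray(t0)
RIB=[(-30,30,-8,8,20,62)]
for n,im in(("top",i0),("scene",j)):
  for yaw in(.3,):
    p=(443,390,yaw); w=winof(im,RIB,p,8); u0,v0,u1,v1=w; f=im["frame"][v0:v1,u0:u1].astype(float)
    s=np.clip(((f[...,0]-f[...,2])/(f.max(-1)+1)-.2)/.25,0,1)
    s=comp(s,w,w2p(im,(443,390,50)),.4)
    r=fit(im,s,w,RIB,p); print(n,np.round(r,3),np.degrees(r[2]).round(1))
    cv2.imwrite(f"pics/rib_{n}.png",(cv2.resize(np.hstack([s,render(im,*r[:3],RIB,w)]),None,fx=8,fy=8,interpolation=0)*255).astype(np.uint8))
```

```text
top [4.39615e+02 4.03590e+02 2.64000e-01 4.00000e-03] 15.1
scene [4.38401e+02 4.04580e+02 2.80000e-01 3.00000e-03] 16.0
```

View pics/rib_top.png

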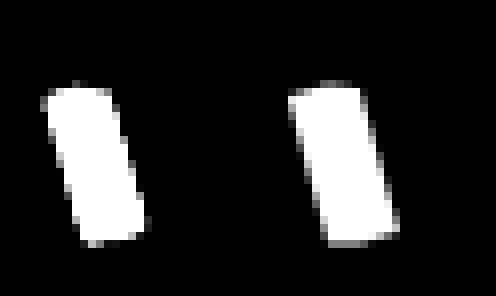

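View pics/rib_scene.png

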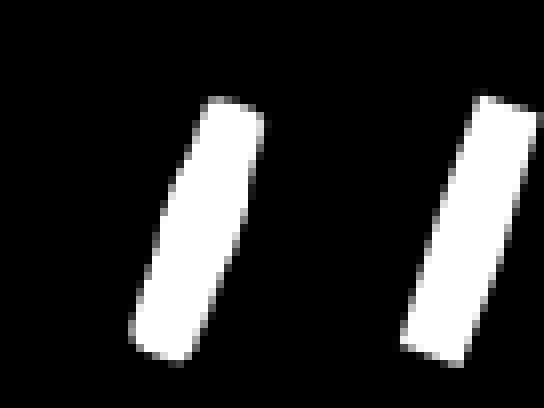

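```bash
python3 g.py 439.2 404 110 15.5
```

```text
t 52.42 [463.1 122.4 175.9] th -0.19 w 85.7 F [ 1.1  0.5 -0.7] j [ 34.3  11.7 -25.3   0.  -52.9  55.5]
 tx -0.0995 ty -1.1260 tz 0.2634 spin -0.349 rows>=5
```

Emit:
{"api": "play_rows", "payload": {"targets": [{"tx": -0.02,"ty": -0.25,"tz": 0,"spin": -0.1,"gripper": -1},{"tx": -0.05,"ty": -0.5,"tz": 0,"spin": -0.2,"gripper": -1},{"tx": -0.08,"ty": -0.75,"tz": 0,"spin": -0.3,"gripper": -1},{"tx": -0.1,"ty": -1,"tz": 0.1,"spin": -0.349,"gripper": -1},{"tx": -0.1,"ty": -1,"tz": 0.25,"spin": -0.349,"gripper": -1},{"tx": -0.1,"ty": -1,"tz": 0.25,"spin": -0.349,"gripper": -1}]}}

```text
clock: 53.18
position: [436.7, 371.4, 109.8]
ee_rot: [0.991, 0.136, -0.003, 0.003]
contact_force: [1.1, -0.7, 0.2]
gripper_width: 85.2
```

```bash
python3 g.py 439.2 404 110 15.5
```

```text
t 53.17 [436.7 371.4 109.8] th 15.58 w 85.2 F [ 1.1 -0.7  0.2] j [ 56.6  24.8 -16.7  -0.  -48.9  49.1]
 tx 0.0448 ty -0.1227 tz -0.0009 spin 0.002 rows>=1
```

Emit:
{"api": "play_rows", "payload": {"targets": [{"tx": 0.043,"ty": -0.12,"tz": 0,"spin": 0,"gripper": -1},{"tx": 0.043,"ty": -0.12,"tz": 0,"spin": 0,"gripper": -1},{"tx": 0.043,"ty": -0.12,"tz": 0,"spin": 0,"gripper": -1}]}}

```text
clock: 53.55
position: [441.3, 403.3, 114.5]
ee_rot: [0.991, 0.134, 0.0, -0.0]
contact_force: [0.7, -0.2, -0.4]
gripper_width: 85.2
```

```bash
python3 g.py 439.2 404 53.5 15.5;  python3 - <<'E'
from h import *
j=get_image("scene"); crop(j,390,230,490,305,"s26.png",8)
E
```

```text
t 53.55 [441.3 403.3 114.5] th 15.45 w 85.2 F [ 0.7 -0.2 -0.4] j [ 57.9  26.3 -13.2   0.  -50.4  47.5]
 tx -0.0075 ty -0.0051 tz 0.2439 spin -0.001 rows>=1
```

View pics/s26.png

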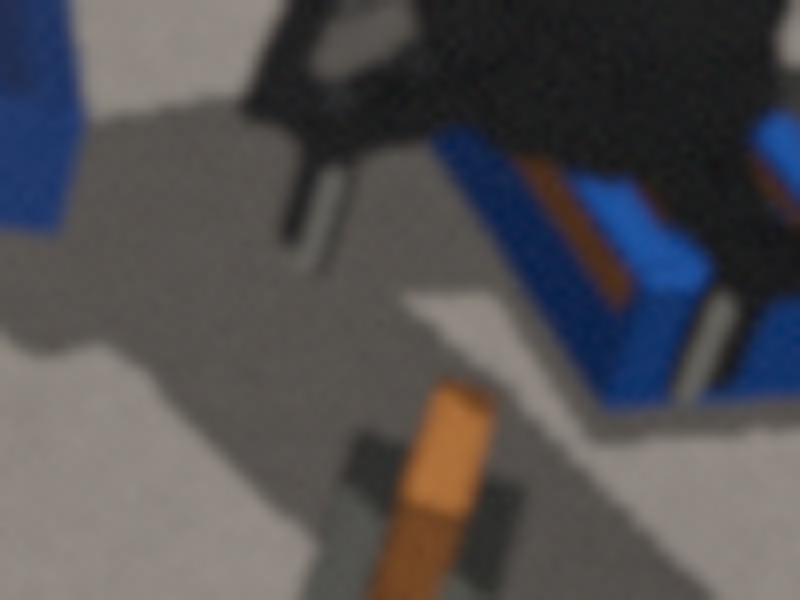

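Emit:
{"api": "play_rows", "payload": {"targets": [{"tx": -0.007,"ty": -0.004,"tz": 0.1,"spin": 0,"gripper": -1},{"tx": -0.007,"ty": -0.004,"tz": 0.2,"spin": 0,"gripper": -1},{"tx": -0.007,"ty": -0.004,"tz": 0.242,"spin": 0,"gripper": -1},{"tx": -0.007,"ty": -0.004,"tz": 0.242,"spin": 0,"gripper": -1},{"tx": -0.007,"ty": -0.004,"tz": 0.242,"spin": 0,"gripper": -1}]}}

```text
clock: 54.22
position: [439.7, 404.5, 54.0]
ee_rot: [0.991, 0.135, 0.001, -0.001]
contact_force: [0.4, 0.3, -0.2]
gripper_width: 85.8
```

```bash
python3 g.py 439.2 404 53.5 15.5;  python3 - <<'E'
from h import *
j=get_image("scene"); crop(j,390,230,490,330,"s27.png",6)
E
```

```text
t 54.23 [439.7 404.5  54. ] th 15.47 w 85.8 F [ 0.4  0.3 -0.2] j [ 58.1  30.6 -16.5   0.  -42.8  47.3]
 tx -0.0025 ty 0.0012 tz 0.0020 spin -0.001 rows>=1
```

View pics/s27.png

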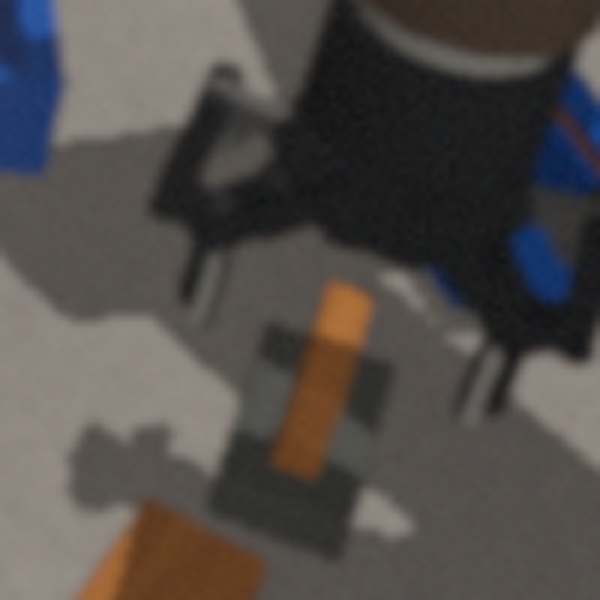

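Emit:
{"api": "play_rows", "payload": {"targets": [{"tx": 0,"ty": 0,"tz": 0,"spin": 0,"gripper": 0},{"tx": 0,"ty": 0,"tz": 0,"spin": 0,"gripper": 0.4},{"tx": 0,"ty": 0,"tz": 0,"spin": 0,"gripper": 1},{"tx": 0,"ty": 0,"tz": 0,"spin": 0,"gripper": 1},{"tx": 0,"ty": 0,"tz": 0,"spin": 0,"gripper": 1},{"tx": 0,"ty": 0,"tz": 0,"spin": 0,"gripper": 1},{"tx": 0,"ty": 0,"tz": 0,"spin": 0,"gripper": 1}]}}

```text
clock: 55.15
position: [439.2, 403.8, 53.1]
ee_rot: [0.991, 0.135, -0.0, 0.0]
contact_force: [0.1, -1.8, 2.4]
gripper_width: 14.7
```

Emit:
{"api": "play_rows", "payload": {"targets": [{"tx": 0,"ty": 0,"tz": -0.02,"spin": 0,"gripper": 1},{"tx": 0,"ty": 0,"tz": -0.1,"spin": 0,"gripper": 1},{"tx": 0,"ty": 0,"tz": -0.25,"spin": 0,"gripper": 1},{"tx": 0,"ty": 0,"tz": -0.4,"spin": 0,"gripper": 1},{"tx": 0,"ty": 0,"tz": -0.4,"spin": 0,"gripper": 1}]}}

```text
clock: 55.78
position: [440.1, 405.7, 155.6]
ee_rot: [0.991, 0.135, 0.002, -0.003]
contact_force: [-0.2, 0.4, -3.5]
gripper_width: 15.1
```

```bash
python3 g.py 478 200 160 -28;  python3 - <<'E'
from h import *
j=get_image("scene"); crop(j,390,200,490,300,"s28.png",6)
E
```

```text
t 55.77 [440.1 405.7 155.6] th 15.48 w 15.1 F [-0.2  0.4 -3.5] j [ 58.2  23.7 -10.8   0.  -55.1  47.3]
 tx -0.0734 ty 0.8334 tz -0.0174 spin 0.966 rows>=5
```

View pics/s28.png

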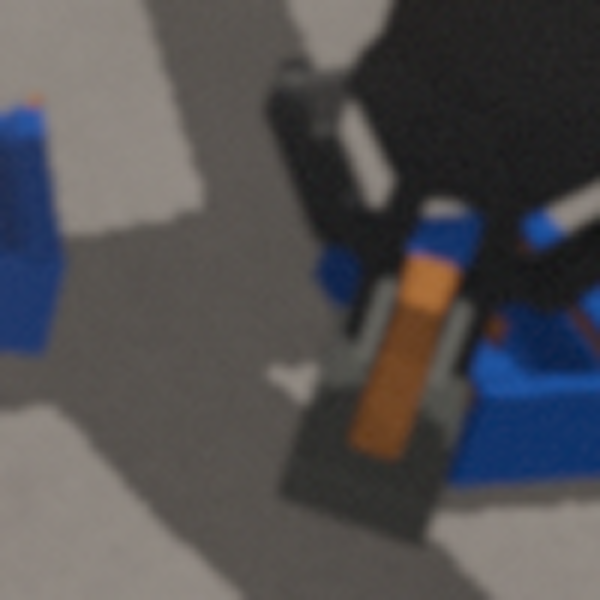

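Emit:
{"api": "play_rows", "payload": {"targets": [{"tx": -0.01,"ty": 0.15,"tz": -0.02,"spin": 0.2,"gripper": 1},{"tx": -0.03,"ty": 0.32,"tz": -0.02,"spin": 0.4,"gripper": 1},{"tx": -0.05,"ty": 0.5,"tz": -0.02,"spin": 0.6,"gripper": 1},{"tx": -0.07,"ty": 0.67,"tz": -0.02,"spin": 0.8,"gripper": 1},{"tx": -0.073,"ty": 0.833,"tz": -0.02,"spin": 0.966,"gripper": 1},{"tx": -0.073,"ty": 0.833,"tz": -0.02,"spin": 0.966,"gripper": 1}]}}

```text
clock: 56.58
position: [475.7, 195.2, 155.4]
ee_rot: [0.97, -0.244, -0.002, 0.002]
contact_force: [-0.3, 0.6, -3.2]
gripper_width: 15.0
```

```bash
python3 g.py 486 -40 160 -72
```

```text
t 56.58 [475.7 195.2 155.4] th -28.28 w 15.0 F [-0.3  0.6 -3.2] j [ 40.4  16.5 -22.   -0.1 -51.8  21.4]
 tx 0.4820 ty 0.8088 tz -0.0185 spin 0.972 rows>=5
```

Emit:
{"api": "play_rows", "payload": {"targets": [{"tx": 0.1,"ty": 0.16,"tz": -0.02,"spin": 0.2,"gripper": 1},{"tx": 0.2,"ty": 0.32,"tz": -0.02,"spin": 0.4,"gripper": 1},{"tx": 0.3,"ty": 0.48,"tz": -0.02,"spin": 0.6,"gripper": 1},{"tx": 0.4,"ty": 0.66,"tz": -0.02,"spin": 0.8,"gripper": 1},{"tx": 0.482,"ty": 0.81,"tz": -0.02,"spin": 0.972,"gripper": 1},{"tx": 0.482,"ty": 0.81,"tz": -0.02,"spin": 0.972,"gripper": 1}]}}

```text
clock: 57.32
position: [487.1, -38.9, 161.0]
ee_rot: [0.809, -0.588, -0.001, 0.001]
contact_force: [-0.4, 0.2, -3.7]
gripper_width: 14.6
```

```bash
python3 g.py 477.8 -277.3 158 -92.05
```

```text
t 57.33 [487.1 -38.9 161. ] th -71.98 w 14.6 F [-0.4  0.2 -3.7] j [ 14.5  13.8 -25.1  -0.  -51.4   3.5]
 tx 0.8955 ty 0.3304 tz 0.0119 spin 0.446 rows>=4
```

Emit:
{"api": "play_rows", "payload": {"targets": [{"tx": 0.2,"ty": 0.07,"tz": 0,"spin": 0.12,"gripper": 1},{"tx": 0.4,"ty": 0.15,"tz": 0,"spin": 0.24,"gripper": 1},{"tx": 0.6,"ty": 0.22,"tz": 0,"spin": 0.36,"gripper": 1},{"tx": 0.8,"ty": 0.295,"tz": 0,"spin": 0.446,"gripper": 1},{"tx": 0.895,"ty": 0.33,"tz": 0,"spin": 0.446,"gripper": 1},{"tx": 0.895,"ty": 0.33,"tz": 0,"spin": 0.446,"gripper": 1},{"tx": 0.895,"ty": 0.33,"tz": 0,"spin": 0.446,"gripper": 1}]}}

```text
clock: 58.2
position: [480.0, -274.1, 161.7]
ee_rot: [-0.696, 0.718, 0.001, -0.0]
contact_force: [-0.2, -0.2, -3.2]
gripper_width: 14.8
```

```bash
python3 g.py 477.8 -297.3 120 -92.05
python3 - <<'E'
from h import *
j=get_image("scene"); crop(j,170,110,310,215,"s29.png")
E
```

```text
t 58.20 [ 480.  -274.1  161.7] th -91.74 w 14.8 F [-0.2 -0.2 -3.2] j [-12.9  19.5 -16.5  -0.  -54.2  11.2]
 tx 0.0932 ty 0.0061 tz 0.1670 spin 0.007 rows>=1
```

View pics/s29.png

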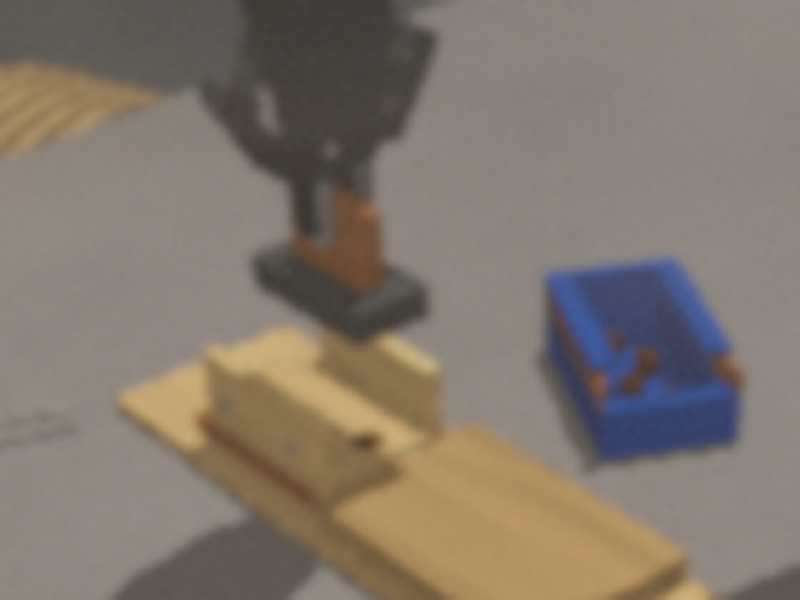

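Emit:
{"api": "play_rows", "payload": {"targets": [{"tx": 0.093,"ty": 0.006,"tz": 0,"spin": 0.007,"gripper": 1},{"tx": 0.093,"ty": 0.006,"tz": 0.07,"spin": 0.007,"gripper": 1},{"tx": 0.093,"ty": 0.006,"tz": 0.12,"spin": 0.007,"gripper": 1},{"tx": 0.093,"ty": 0.006,"tz": 0.12,"spin": 0.007,"gripper": 1}]}}

```text
clock: 58.75
position: [477.3, -297.3, 131.6]
ee_rot: [-0.694, 0.72, 0.001, -0.001]
contact_force: [0.6, -0.9, -3.1]
gripper_width: 14.8
```

```bash
python3 g.py 477.8 -297.3 84.5 -92.05
python3 - <<'E'
from h import *
j=get_image("scene"); crop(j,190,120,290,195,"s30.png")
E
```

```text
t 58.75 [ 477.3 -297.3  131.6] th -92.05 w 14.8 F [ 0.6 -0.9 -3.1] j [-15.4  22.3 -17.1  -0.  -50.7  13.4]
 tx -0.0003 ty -0.0018 tz 0.1885 spin -0.000 rows>=1
```

View pics/s30.png

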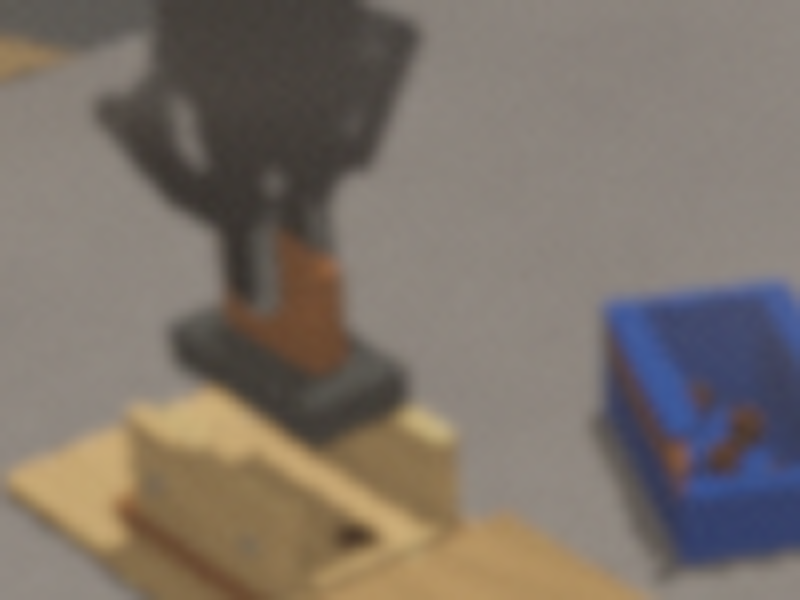

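Emit:
{"api": "play_rows", "payload": {"targets": [{"tx": 0,"ty": -0.002,"tz": 0.06,"spin": 0,"gripper": 1},{"tx": 0,"ty": -0.002,"tz": 0.12,"spin": 0,"gripper": 1},{"tx": 0,"ty": -0.002,"tz": 0.16,"spin": 0,"gripper": 1},{"tx": 0,"ty": -0.002,"tz": 0.185,"spin": 0,"gripper": 1},{"tx": 0,"ty": -0.002,"tz": 0.185,"spin": 0,"gripper": 1},{"tx": 0,"ty": -0.002,"tz": 0.185,"spin": 0,"gripper": 1}]}}

```text
clock: 59.55
position: [478.8, -298.7, 87.0]
ee_rot: [-0.694, 0.72, -0.0, 0.0]
contact_force: [-0.6, 0.1, -4.2]
gripper_width: 14.9
```

```bash
python3 g.py 477.8 -297.3 83.5 -92.05
python3 - <<'E'
from h import *
j=get_image("scene"); crop(j,190,120,290,195,"s31.png")
E
```

```text
t 59.55 [ 478.8 -298.7   87. ] th -92.12 w 14.9 F [-0.6  0.1 -4.2] j [-15.5  25.6 -19.7   0.  -44.7  13.4]
 tx -0.0054 ty 0.0042 tz 0.0140 spin -0.002 rows>=1
```

View pics/s31.png

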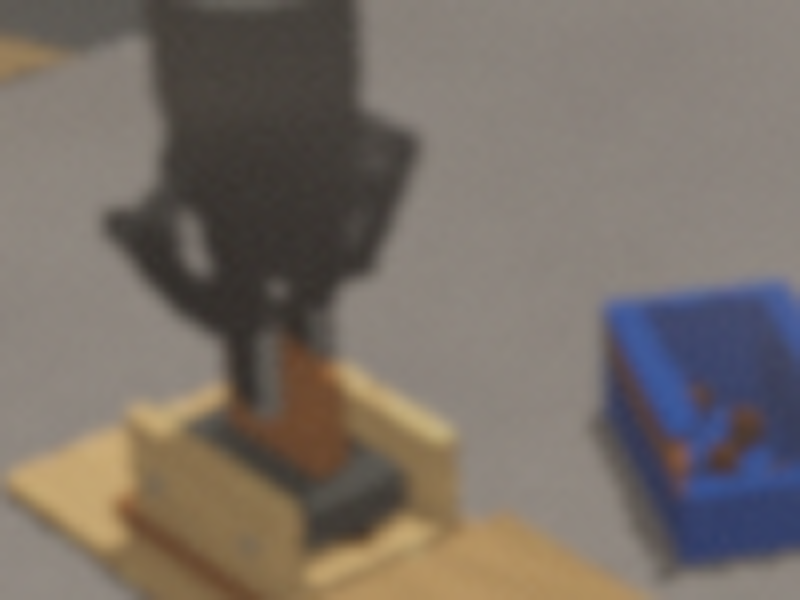

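Emit:
{"api": "play_rows", "payload": {"targets": [{"tx": 0,"ty": 0.003,"tz": 0.008,"spin": 0,"gripper": 1},{"tx": 0,"ty": 0.003,"tz": 0.012,"spin": 0,"gripper": 1},{"tx": 0,"ty": 0.003,"tz": 0.012,"spin": 0,"gripper": 1}]}}

```text
clock: 59.98
position: [477.6, -298.5, 83.6]
ee_rot: [-0.694, 0.72, 0.0, -0.0]
contact_force: [0.4, -0.3, -3.7]
gripper_width: 15.0
```

```bash
python3 g.py 477.8 -297.3 83.5 -92.05
```

```text
t 59.98 [ 477.6 -298.5   83.6] th -92.13 w 15.0 F [ 0.4 -0.3 -3.7] j [-15.5  25.8 -20.    0.  -44.3  13.4]
 tx -0.0047 ty -0.0005 tz 0.0003 spin -0.002 rows>=1
```

Emit:
{"api": "play_rows", "payload": {"targets": [{"tx": 0,"ty": 0,"tz": 0.004,"spin": 0,"gripper": 1},{"tx": 0,"ty": 0,"tz": 0.004,"spin": 0,"gripper": 1}]}}

```text
clock: 60.22
position: [477.8, -298.5, 83.0]
ee_rot: [-0.694, 0.72, -0.0, 0.0]
contact_force: [-1.2, 0.8, 0.1]
gripper_width: 14.8
```

```bash
python3 g.py
```

```text
t 60.23 [ 477.8 -298.5   83. ] th -92.12 w 14.8 F [-1.2  0.8  0.1] j [-15.5  25.8 -20.    0.  -44.2  13.4]
```

Emit:
{"api": "play_rows", "payload": {"targets": [{"tx": 0,"ty": 0,"tz": 0,"spin": 0,"gripper": 0.4},{"tx": 0,"ty": 0,"tz": 0,"spin": 0,"gripper": 0.2},{"tx": 0,"ty": 0,"tz": 0,"spin": 0,"gripper": 0.2},{"tx": 0,"ty": 0,"tz": 0,"spin": 0,"gripper": 0.2},{"tx": 0,"ty": 0,"tz": -0.1,"spin": 0,"gripper": 0.2},{"tx": 0,"ty": 0,"tz": -0.25,"spin": 0,"gripper": 0.2},{"tx": 0,"ty": 0,"tz": -0.45,"spin": 0,"gripper": 0.2},{"tx": -0.25,"ty": 0,"tz": -0.45,"spin": 0,"gripper": 0.2},{"tx": -0.5,"ty": 0,"tz": -0.45,"spin": 0,"gripper": 0.2},{"tx": -0.75,"ty": 0,"tz": -0.45,"spin": 0,"gripper": 0.2},{"tx": -1,"ty": 0,"tz": -0.45,"spin": 0,"gripper": 0.2}]}}

```text
clock: 61.6
position: [486.8, -46.8, 195.4]
ee_rot: [-0.694, 0.72, -0.0, 0.0]
contact_force: [1.0, -0.4, -0.1]
gripper_width: 33.8
```

Emit:
{"api": "play_rows", "payload": {"targets": [{"tx": -0.25,"ty": 0,"tz": 0,"spin": 0,"gripper": 0.2},{"tx": -0.5,"ty": 0,"tz": 0,"spin": 0,"gripper": 0.2},{"tx": -0.75,"ty": 0,"tz": 0,"spin": 0,"gripper": 0.2},{"tx": -0.75,"ty": 0,"tz": 0,"spin": 0,"gripper": 0.2}]}}

```text
clock: 62.1
position: [494.2, 142.6, 195.2]
ee_rot: [-0.696, 0.718, -0.0, 0.001]
contact_force: [0.4, 0.2, 0.3]
gripper_width: 34.6
```

```bash
python3 g.py
python3 - <<'E'
from h import *
i=get_image("top"); crop(i,280,195,420,270,"t22.png");cv2.imwrite("pics/t23.png",i["frame"][:,:,::-1]);j=get_image("scene"); crop(j,180,120,380,270,"s32.png")
# weight rib
RIB=[(-30,30,-8,8,50,92)]
for n,im in(("top",i),("scene",j)):
    p=(477.8,-298,1.535); w=winof(im,RIB,p,5); u0,v0,u1,v1=w; f=im["frame"][v0:v1,u0:u1].astype(float)
    s=np.clip(((f[...,0]-f[...,2])/(f.max(-1)+1)-.42)/.15,0,1)
    s=comp(s,w,w2p(im,(478,-298,85)),.4)
    r=fit(im,s,w,RIB,p); print(n,np.round(r,3),np.degrees(r[2]).round(1))
p=(658.8,157,.086)
for p in((639,271,-.004),(659,157,.086),(633,32.4,-.017)):
  w=winof(i,BOX,p); s=wood(i,w); s=comp(s,w,w2p(i,(p[0],p[1],40))); print(np.round(fit(i,s,w,BOX,p),3))
E
```

```text
t 62.10 [494.2 142.6 195.2] th -91.79 w 34.6 F [0.4 0.2 0.3] j [ 34.2  13.8 -19.2   0.  -56.8 -36. ]
top [ 4.77587e+02 -2.98493e+02  1.55400e+00  1.20000e-02] 89.0
scene [ 4.74797e+02 -2.99523e+02  1.32300e+00  3.90000e-02] 75.8
[ 6.37820e+02  2.70765e+02 -1.10000e-02  9.30000e-02]
[6.58920e+02 1.57172e+02 8.50000e-02 4.00000e-03]
[ 6.32618e+02  3.23400e+01 -1.80000e-02  4.00000e-03]
```

View pics/t22.png

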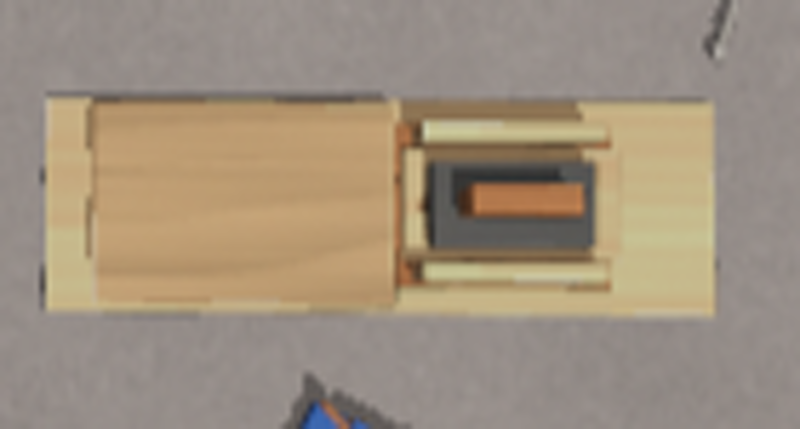

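View pics/t23.png

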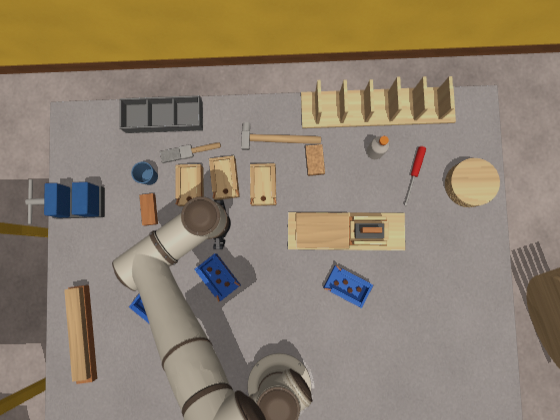

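View pics/s32.png

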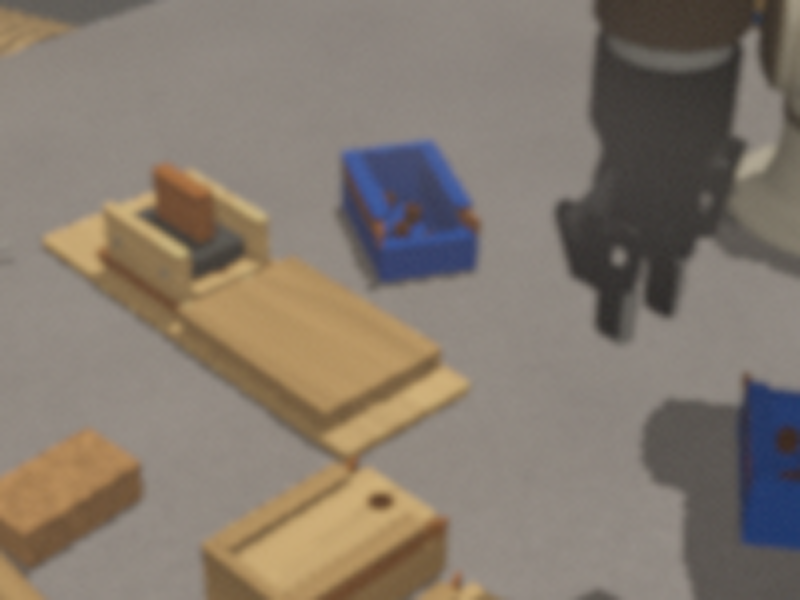

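Run:
```python
from h import *
j=get_image("scene"); crop(j,220,230,380,350,"s33.png")
```

```text
(no output)
```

View pics/s33.png

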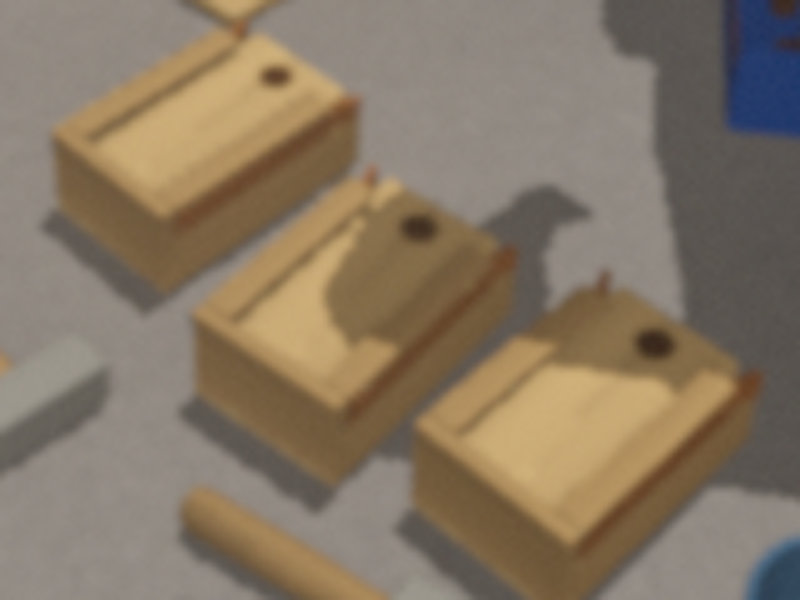

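```bash
python3 -c "
from bench import *
print(job_done())"
```

```text
the job is handed in; nothing more can be done
None
```

I closed all three wooden boxes with lids 1–3, left lid 4 in the magazine with the weight on top, and handed the job in at about 62 s. `job_done()` reports no verdict, so what follows is only my own checks.

- **Lids:** I pushed each lid off the top onto the ledge, gripped it there, slid it into a box's grooves, then pushed it with shut fingers. Each push stopped with a light 1–2.5 N contact where I expected the back stop. The last pictures show all three lids flush at the mouth.
- **Boxes:** After closing, the overhead fit puts two boxes within about 0.3 mm of where they started. The arm hid part of the third (box at y = 271), so its last fit is not reliable. I checked its lid in the scene picture and in an earlier clear overhead view.
- **Weight:** The overhead fit puts it about 1 mm from the stack centre, and it looks flat between the cheeks. The same fit from the scene camera disagreed (about 3 mm off and turned 13°). That fit was poor, because part of the mask was lost in shadow, and the picture shows the weight straight.
- **Lid 4 and bystanders:** Lid 4 and the other table objects showed no visible movement. I did not measure them.

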